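Press a pivot bush home with one turn of the flywheel press

TASK

The channel bracket lies open side down with its brass pivot bush only started in the boss inside it. Turn it over, slide it bush end first between the rails of the small flywheel press until it meets the end stop, and press the bush home with exactly one full turn of the flywheel by its crank handle so that the ram finishes back at the top and the handle is upright again. Leave the bracket in the press, let go of everything, and do not disturb the other things on the bench.

Things in the scene. Friction and masses are not known exactly. Their poses are not given: they have to be found in the camera images.
- bracket_centre (a point): Centre of the loose steel channel bracket, a U-section 130 mm long (its own x), 44 wide (y) and 36 high (z), 0.26 kg; web 6 mm thick, flanges 4 mm. Own z points out of the open side, own x to the bush end; both ends are cut square. It starts open side down, so own z points down and the centre is 18 mm above the bench. It also stands steadily on either end.
- bush_axis (a point): Point of the bracket on the axis of the bush, on top of the round boss (26 mm diameter, its top 16 mm from the outer face of the web) inside the channel; 40 mm from the bracket's centre towards the bush end, so 25 mm from that end.
- bush (a joint): How far the bush (brass, 18 mm diameter) has been pressed into the boss, m: 0 to 0.001 at the start, when it stands about 8 mm proud of the boss; 0.008 is flush. It moves stiffly, at about 12 N, and stays where it is left.
- nest (a point): Fixed flywheel press: the point of its flat steel bolster straight below the ram axis, 40 mm above the bench. The press's own x points from its open front into its throat, y to the flywheel side, z up. The bolster is 74 mm wide and reaches 65 mm in front of this point; a part may overhang it. The frame stands over it from 25 mm in front of the point backwards, from 111 to 225 mm above the bench.
- punch (a point): Middle of the flat lower end of the ram's punch (14 mm diameter). With the ram at the top it is 47 mm above the bolster, which leaves 11 mm over a bracket lying right way up; the stroke is 32 mm.
- shaft (a point): Centre of the circle that the middle of the crank handle runs on: on the horizontal shaft of the flywheel (along the press's y), 184 mm above the bench and 140 mm to the flywheel side of the ram axis. The flywheel is a disc of 144 mm diameter whose outer face is 60 mm nearer the ram than this point.
- handle (a point): Middle of the crank handle, a black round grip 22 mm in diameter and 88 mm long that lies along the press's y and spins freely on its spindle; it runs on a circle of 60 mm radius. Its free end is 36 mm outward of this point. It starts straight above the shaft.
- flywheel (a joint): Angle turned by the flywheel, rad: 0 within 0.04 at the start, with the handle upright and the ram at the top; it grows when the top of the wheel moves into the press's own +x (away from its open front). It turns endlessly either way, drives the ram down and up once a turn, and friction (about 2 N at the handle, some 3 N more while pressing) stops it where it is left.
- oil_bottle: Bystander: brown bottle with a green cap, 48 mm diameter, 80 mm high, origin at the middle of its foot.
- flux_jar: Bystander: tall jar with a dark cap, 45 mm diameter, 105 mm high, origin at the middle of its foot.
- screw_jar: Bystander: clear jar with a grey lid, 59 mm diameter, 80 mm high, origin at the middle of its foot.
- tape_measure: Bystander: yellow tape measure, 38 x 74 x 61 mm, origin at the middle of its underside.
- wood_block: Bystander: beech block 45 x 75 x 28 mm lying flat, origin at the middle of its underside.
- end_stop (a point): Middle of the front face of the press's end stop, 26 mm behind the ram axis (towards the press's own +x) and 10 mm above the bolster. Two rails 12 mm high on the bolster leave a passage 47 mm wide along the press's x up to it, flared in front from 55 mm before the ram axis. A bracket pushed against the stop has its bush under the ram, its centre about 39 mm in front of the ram axis.
- bolt: Bystander: M8 bolt standing on its head, 13 mm across, 40 mm high, origin at the middle of its foot.
- profile: Bystander: offcut of aluminium T-profile, 50 x 40 x 30 mm, origin at the middle of its underside.

How it is judged:
On the way, in this order (a step that is already met when the one before it is completed fails the run):
1. the bracket lies right way up in the press with its bush under the punch, before the flywheel is turned (horizontal distance between bush_axis and punch below 0.005 m and z of bush_axis in the frame of nest between 0.012 and 0.02 m and angle between bracket_centre's own z axis and vertical below 0.1 rad and value of joint flywheel between -0.3 and 0.3 rad), for 0.2 s.
2. the ram has pressed the bush home (value of joint bush above 0.0062 m and distance between bush_axis and punch below 0.006 m).
At the end, for the whole second after the job is handed in: The flywheel stands still one full turn from where it began (within 0.15 rad of handle upright, ram at the top), the bush is within 1.8 mm of flush, and the bracket lies flat and right way up on the bolster with its bush within 5 mm of the ram axis ((value of joint flywheel between 6.133 and 6.433 rad or value of joint flywheel between -6.433 and -6.133 rad) and velocity of joint flywheel between -0.1 and 0.1 rad/s and value of joint bush above 0.0062 m and horizontal distance between bush_axis and nest below 0.005 m and z of bush_axis in the frame of nest below 0.02 m and angle between bracket_centre's own z axis and vertical below 0.1 rad); the robot touches nothing.
It fails at once if the flywheel is turned more than one turn (beyond 0.3 rad past the top) (value of joint flywheel above 6.583 rad or value of joint flywheel below -6.583 rad).
It fails at once if a bystander is moved by more than 30 mm (distance of any of oil_bottle, flux_jar, screw_jar, tape_measure, wood_block, bolt, profile from where it was at the start of the episode above 0.03 m).
It also fails if it takes over 72 s, if anything falls off the work surface, if the arm or the gripper's body presses on something with over 40 N, if the wrist force passes 120 N, or if a joint passes its speed limit or range.

ROBOT

A 6-joint arm with a two-finger parallel gripper is mounted at the origin on a cart in front of the work surface, level with it; the furniture and walls round the work are solid. World frame = base frame: x ahead of the robot, y to its left, z up, the work surface at z = 0. Lengths are in m, angles in rad, forces in N, time in s.
With the tool pointing down it reaches from about 0.375 to 0.975 m from the base axis. Payload 3.8 kg.
Tool frame: the origin (TCP) lies on the centre line of the jaws, within the pads' length; the fingertips stand 22 mm ahead of it and the grasp point (between the pads) lies 3 mm ahead of it; x points along the fingers, y is the direction in which the jaws open and shut, and the axes are right-handed (so a half turn about x gives the same grasp; the last joint's range is limited). The gripper opens to 85 mm and grips with 20 to 120 N. Pads are 22 mm wide; open, the fingers measure 114 mm over their backs; the gripper's body (76 mm by 85 mm) begins 54 mm behind the grasp point. The pads swing forward as they close: fully open they stand 13 mm farther back than shut.
Start: joints at [1.28, 0.264, 1.604, -0, 1.274, -0.037], TCP at [0.169, 0.653, 0.253] pointing down, gripper open.
Joint ranges: [-2.63, 2.63], [-0.94, 2.18], [0.31, 2.57], [-1.31, 4.45], [0, 2.66], [-2.55, 2.55]. Speed limits (rad/s): [2.57, 2.57, 3.14, 3.14, 3.14, 3.14].

INTERFACE

Orientations are given as a rotation vector (axis times angle).
In Python, from workcell import monitor, eyes, finish_job gives the robot as it stands. The module is installed in compiled form; this text tells all that it offers.
- The arm moves only by the tool play_rows, never from a script. Its argument "deltas" is a list of rows, each an object of numbers: "wx", "wy", "wz": the turn, a rotation vector about the world's x, y, z in degrees; "x", "y", "z": the shift along the world's x, y, z in mm; "fingers": the closure, from -1 (fully open) to 1 (shut), so that 0 is half open. A call has 1 to 20 rows; each row is the pose to reach, as a shift and turn from the pose commanded when the call began; what a row does not reach only later rows make up. A row lasts 1/8 s, in which the tool goes at most 62.5 mm and 10.7 degrees, less where a joint would pass 70% of its speed; a pose out of reach is approached as far as the arm can. A call with a gripper value outside its range is refused whole. The fingers move at their own pace and stop on an object; "grip_force" is the grip in N (left out, the last holds). Time passes only in rows, so rows that repeat a pose let the fingers close. It gives the time, the measured TCP pose, the force and the opening at its end, in the units of the state.
- monitor.read_state(): the state, without advancing time (a new reading comes with each control period).
- eyes.read_camera(name): name is "side" or "top" or "wrist"; returns a dict with "frame" (384x512x3 uint8, red, green, blue), "depth" (384x512 float32, m along the optical axis (not along the pixel's ray), 0 where there is no reading), "K" (3x3 intrinsics, pixels), "k1" (the pictures are not rectified: a ray, as slopes to the right and down, at radius r is drawn at 1 + k1 r^2 times it, then the intrinsics apply), "view" (4x4, takes a point from world to camera coordinates); the wrist camera has in their place "tool_from_camera" (4x4, takes a point from camera to tool coordinates, whose origin is the TCP and whose axes are the tool frame's). Camera axes: x right, y down, z forward; pixel columns grow to the right and rows downward; lengths in m; the calibration is good to about 2 mm. A picture is of the moment at which its call begins: read the wrist's pose just before it.
- finish_job(): hands the job in, once; it reports no verdict.
The state is a dict: "time": time; "q": joint angles; "joint_vel": joint speeds; "joint_torque": joint torques, N m; "tool_pos": TCP position; "tcp_rot": TCP orientation; "wrist_force": force on the tool from outside, world axes, zero at the start; "torque": the same for the moment, N m; "width": opening from 0.0 (shut) to 1.0 (fully open).
Only numpy, scipy, OpenCV 4.12 (cv2) and the standard library are available. Lean on these libraries where they do the work, as an engineer would, in place of code of your own. Each camera call takes 0.05 s, during which the arm holds its last target.

## Working session

There is one attempt and no reset: what is moved stays moved. The work goes in short steps, Python scripts to look and compute and a tool call to move; the robot and the scene stay as the last step left them, time stands still between calls to the robot, and variables do not carry over. Pictures are saved under pics/ and viewed, and the job is handed in when it is done.

Besides the shell and the picture viewer there is one more tool, called after "Request:" as a command line: name --argument value ..., lists and objects as JSON in quotes. play_rows: Moves the arm, as the interface text tells. Its arguments: {"type":"object","properties":{"deltas":{"type":"array"},"grip_force":{"type":"number"}},"required":["deltas"]}

```bash
mkdir -p pics; ls
python3 - <<'E'
from workcell import monitor, eyes
import cv2
s=monitor.read_state()
print(s)
import pickle
d={}
for n in("side","top","wrist"):
    c=eyes.read_camera(n); d[n]=c
    cv2.imwrite(f"pics/a_{n}.png",cv2.resize(c["frame"][:,:,::-1],None,fx=1.5,fy=1.5,interpolation=cv2.INTER_CUBIC))
    print(n,c["K"],c["k1"],c.get("view",c.get("tool_from_camera")))
d['s']=s
pickle.dump(d,open("a.pkl","wb"))
E
```

```text
pics
{'time': 0.0, 'q': array([ 1.28012762e+00,  2.64742614e-01,  1.60537218e+00,  1.91052962e-05,
        1.27368579e+00, -3.69298415e-02]), 'joint_vel': array([ 0.00049864, -0.00107521,  0.00301738,  0.00098613,  0.00060888,
       -0.00068945]), 'joint_torque': array([-3.57153181e-05, -5.15115380e+01, -3.67314792e+01, -2.31732236e-05,
        1.31721739e-02, -3.46671538e-05]), 'tool_pos': array([0.16926342, 0.65273478, 0.25197005]), 'tcp_rot': array([ 0.19749171,  1.56197998, -0.20091653]), 'wrist_force': array([-0.40007955,  0.12185764,  0.53204767]), 'torque': array([-0.05358947, -0.01627179,  0.00816136]), 'width': 0.9975345775995013}
side [[350.83297584   0.         256.4083606 ]
 [  0.         350.83297584 193.94441278]
 [  0.           0.           1.        ]] 0.01670028038841864 [[-0.09598704 -0.99538054 -0.00201525  0.12787122]
 [-0.48741172  0.0487674  -0.87180935  0.45457397]
 [ 0.86788035 -0.08270014 -0.48984119  0.43884827]
 [ 0.          0.          0.          1.        ]]
top [[456.91589037   0.         256.09927074]
 [  0.         456.91589037 192.74134492]
 [  0.           0.           1.        ]] 0.025450030718254826 [[-0.00143551 -0.99999275 -0.00352707  0.0696333 ]
 [-0.98429089  0.00203566 -0.17654262  0.62541689]
 [ 0.17654852  0.00321823 -0.98428668  1.12438732]
 [ 0.          0.          0.          1.        ]]
wrist [[336.96153642   0.         249.92995393]
 [  0.         336.96153642 192.09043317]
 [  0.           0.           1.        ]] -0.06792563848460453 [[ 2.02134067e-04 -3.02543773e-01  9.53135470e-01 -1.20308778e-01]
 [ 9.99999928e-01  3.66154042e-04 -9.58483138e-05  1.22575364e-03]
 [-3.19996094e-04  9.53135421e-01  3.02543826e-01 -7.74728938e-02]
 [ 0.00000000e+00  0.00000000e+00  0.00000000e+00  1.00000000e+00]]
```

View pics/a_side.png

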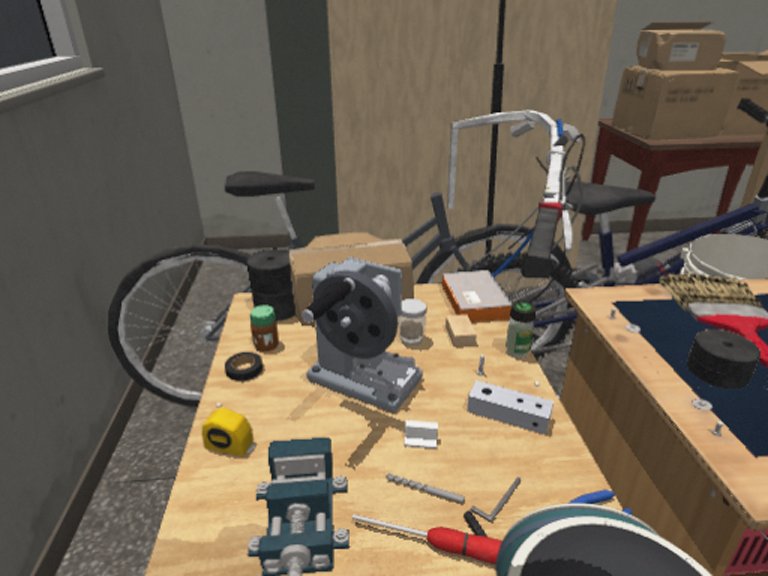

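View pics/a_top.png

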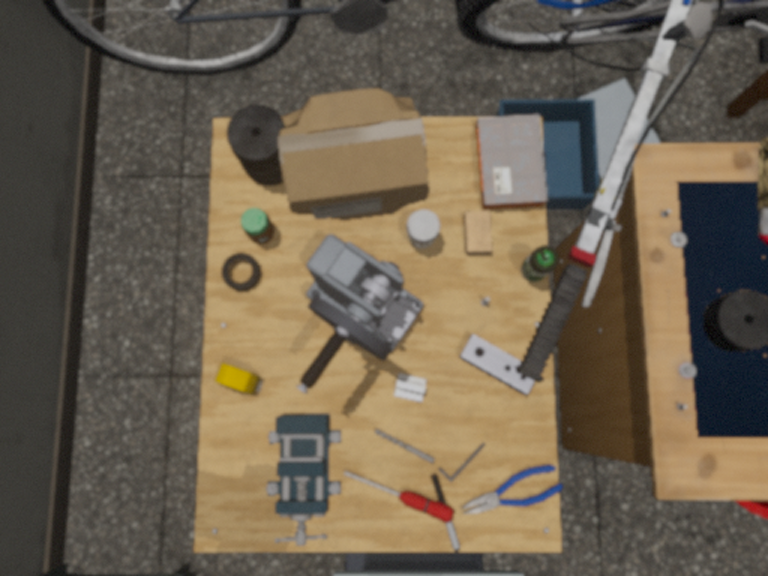

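View pics/a_wrist.png

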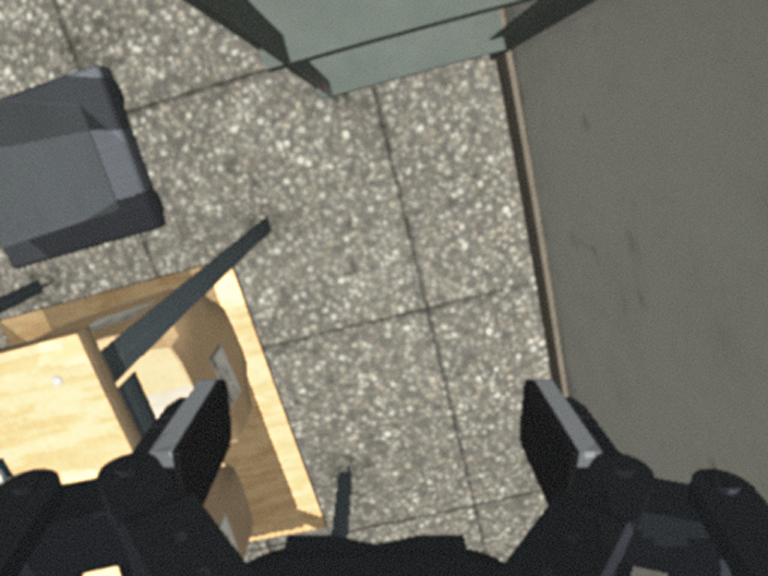

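```bash
cat > h.py <<'E'
import numpy as np, cv2, pickle
from scipy.spatial.transform import Rotation as R
def ray(c,u,v):
    K=c["K"];x=(u-K[0,2])/K[0,0];y=(v-K[1,2])/K[1,1]
    rd=np.hypot(x,y);r=rd
    for _ in range(20): r=rd/(1+c["k1"]*r*r)
    f=np.where(rd>0,r/np.maximum(rd,1e-12),1)
    return x*f,y*f
def c2w(c,s=None):
    if "view" in c: return np.linalg.inv(c["view"])
    T=np.eye(4);T[:3,:3]=R.from_rotvec(s["tcp_rot"]).as_matrix();T[:3,3]=s["tool_pos"]
    return T@c["tool_from_camera"]
def cloud(c,s=None):
    v,u=np.mgrid[0:384,0:512].astype(float)
    x,y=ray(c,u,v);d=c["depth"]
    P=np.stack([x*d,y*d,d],-1)
    M=c2w(c,s);W=P@M[:3,:3].T+M[:3,3];W[d==0]=np.nan
    return W
def onz(c,u,v,z,s=None):
    x,y=ray(c,np.float64(u),np.float64(v));M=c2w(c,s)
    d=M[:3,:3]@np.array([x,y,1.]);o=M[:3,3];t=(z-o[2])/d[2];return o+t*d
def proj(c,p,s=None):
    M=np.linalg.inv(c2w(c,s));q=M[:3,:3]@np.array(p)+M[:3,3]
    x,y=q[0]/q[2],q[1]/q[2];f=1+c["k1"]*(x*x+y*y)
    return c["K"][0,0]*x*f+c["K"][0,2],c["K"][1,1]*y*f+c["K"][1,2]
def crop(c,u0,u1,v0,v1,name,f=None):
    f=f or min(780/(u1-u0),580/(v1-v0))
    cv2.imwrite("pics/"+name,cv2.resize(c["frame"][v0:v1,u0:u1,::-1],None,fx=f,fy=f,interpolation=cv2.INTER_CUBIC));print(name,f)
E
python3 - <<'E'
from h import *
d=pickle.load(open("a.pkl","rb"))
t=d["top"]; s=d["side"]
crop(t,190,380,130,280,"b_top.png"); crop(s,190,380,160,310,"b_side.png")
W=cloud(t)
for n,(u,v) in dict(b1=(318,232),b2=(350,250),tape=(158,251),wb=(320,155)).items(): print(n,W[v,u])
E
```

```text
b_top.png 3.8666666666666667
b_side.png 3.8666666666666667
b1 [ 0.52572324 -0.09125575  0.03560753]
b2 [ 0.46564508 -0.11941315  0.29803705]
tape [0.47679115 0.31661106 0.05419534]
wb [ 0.73212045 -0.10239747  0.03120155]
```

View pics/b_top.png

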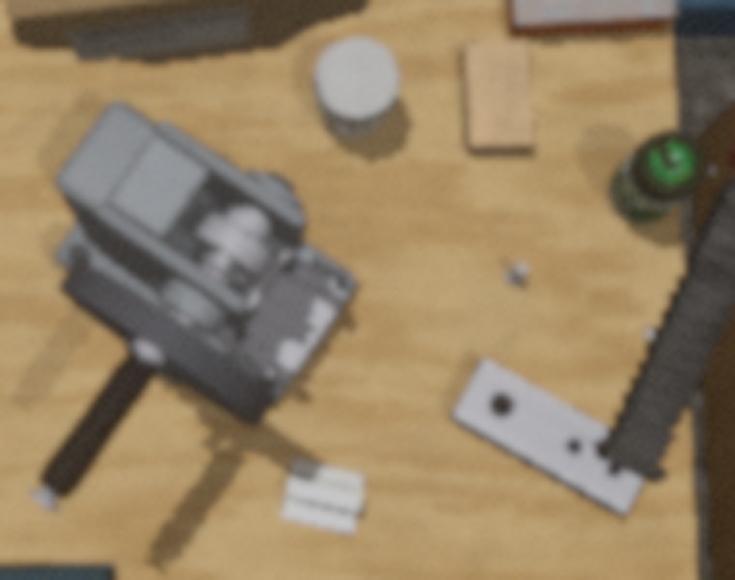

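View pics/b_side.png

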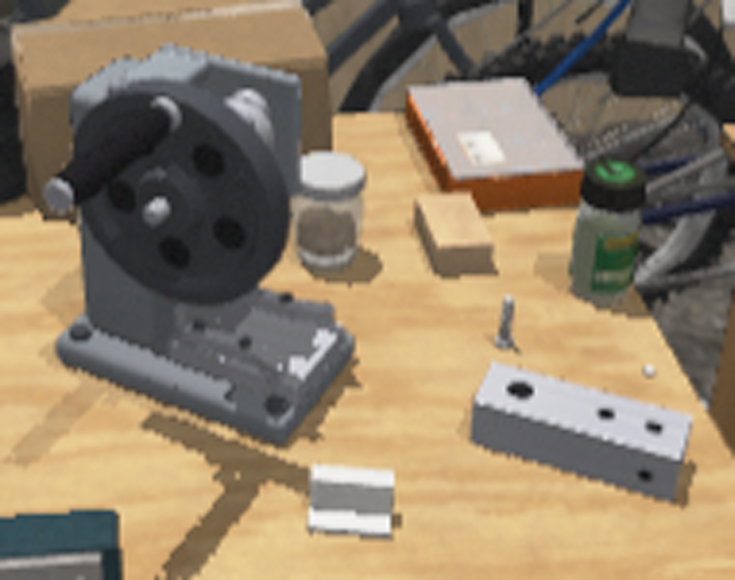

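Run:
```python
from h import *
d=pickle.load(open("a.pkl","rb"))
t=d["top"]; sd=d["side"]
print(R.from_rotvec(d['s']["tcp_rot"]).as_matrix().round(3))
W=cloud(t); S=cloud(sd)
# bike grip region
for Wn,c in((W,'top'),(S,'side')):
    m=(Wn[...,0]>0.25)&(Wn[...,0]<0.95)&(Wn[...,1]>-0.3)&(Wn[...,1]<0.0)&(Wn[...,2]>0.13)
    P=Wn[m]; print(c,len(P))
    for z0 in np.arange(0.13,1.0,0.05):
        q=P[(P[:,2]>=z0)&(P[:,2]<z0+0.05)]
        if len(q): print(round(z0,2),len(q),q.min(0).round(3),q.max(0).round(3))
# bracket top
for Wn in(W,S):
    m=(abs(Wn[...,2]-0.036)<0.006)&(Wn[...,0]>0.42)&(Wn[...,0]<0.6)&(Wn[...,1]<-0.04)&(Wn[...,1]>-0.25)
    P=Wn[m][:,:2].astype(np.float32)
    r=cv2.minAreaRect(P*1000); print(len(P),np.median(Wn[m][:,2]),r)
# bench height
print(W[300,200],W[200,330],S[290,300])
```

```text
[[-0.001  0.251  0.968]
 [-0.002  0.968 -0.251]
 [-1.    -0.002 -0.   ]]
top 3703
0.13 36 [ 0.786 -0.005  0.133] [ 0.851 -0.     0.157]
0.23 96 [ 0.471 -0.233  0.267] [ 0.633 -0.112  0.28 ]
0.28 3376 [ 0.458 -0.3    0.28 ] [ 0.902 -0.109  0.33 ]
0.33 195 [ 0.74 -0.3   0.33] [ 0.903 -0.258  0.364]
side 1416
0.13 8 [ 0.783 -0.001  0.13 ] [ 0.791 -0.     0.152]
0.23 63 [ 0.461 -0.226  0.269] [ 0.615 -0.107  0.28 ]
0.28 1281 [ 0.453 -0.3    0.28 ] [ 0.897 -0.105  0.33 ]
0.33 64 [ 0.742 -0.3    0.33 ] [ 0.89  -0.257  0.364]
757 0.03625591002860795 ((500.23394775390625, -129.3879852294922), (129.3878936767578, 44.47016525268555), 59.843505859375)
724 0.03560225518965443 ((495.6873779296875, -125.30399322509766), (129.446044921875, 47.17251968383789), 60.02326583862305)
[0.35381464 0.2131131  0.01255268] [ 0.61617591 -0.13138798 -0.00570152] [ 0.45902492 -0.02032187  0.00068714]
```

Run:
```python
from h import *
d=pickle.load(open("a.pkl","rb"))
t=d["top"]; sd=d["side"]
W=cloud(t); S=cloud(sd)
# height map top-down merged
P=np.concatenate([W.reshape(-1,3),S.reshape(-1,3)]); P=P[~np.isnan(P[:,0])]
res=0.0025; X0,X1,Y0,Y1=0.1,1.0,-0.6,0.5
H=np.full((int((X1-X0)/res),int((Y1-Y0)/res)),-1.)
i=((X1-P[:,0])/res).astype(int);j=((Y1-P[:,1])/res).astype(int)
ok=(P[:,0]>X0)&(P[:,0]<X1)&(P[:,1]>Y0)&(P[:,1]<Y1)&(P[:,2]>-.3)&(P[:,2]<0.6)
for a,b,z in zip(i[ok],j[ok],P[ok][:,2]):
    if 0<=a<H.shape[0] and 0<=b<H.shape[1]: H[a,b]=max(H[a,b],z)
H2=cv2.dilate(H.astype(np.float32),np.ones((2,2)))
im=cv2.applyColorMap((np.clip((H2+0.02)/0.34,0,1)*255).astype(np.uint8),cv2.COLORMAP_TURBO)
im[H2<-0.1]=0
f=1.7;im=cv2.resize(im,None,fx=f,fy=f,interpolation=cv2.INTER_NEAREST)
for x in np.arange(0.1,1.0,0.1):
    y=int((X1-x)/res*f);cv2.line(im,(0,y),(im.shape[1],y),(255,255,255),1);cv2.putText(im,f"{x:.1f}",(0,y-2),0,.4,(255,255,255))
for yy in np.arange(-0.5,0.5,0.1):
    x=int((Y1-yy)/res*f);cv2.line(im,(x,0),(x,im.shape[0]),(255,255,255),1);cv2.putText(im,f"{yy:.1f}",(x,10),0,.4,(255,255,255))
cv2.imwrite("pics/hmap.png",im);print(im.shape)
```

```text
(612, 748, 3)
```

View pics/hmap.png

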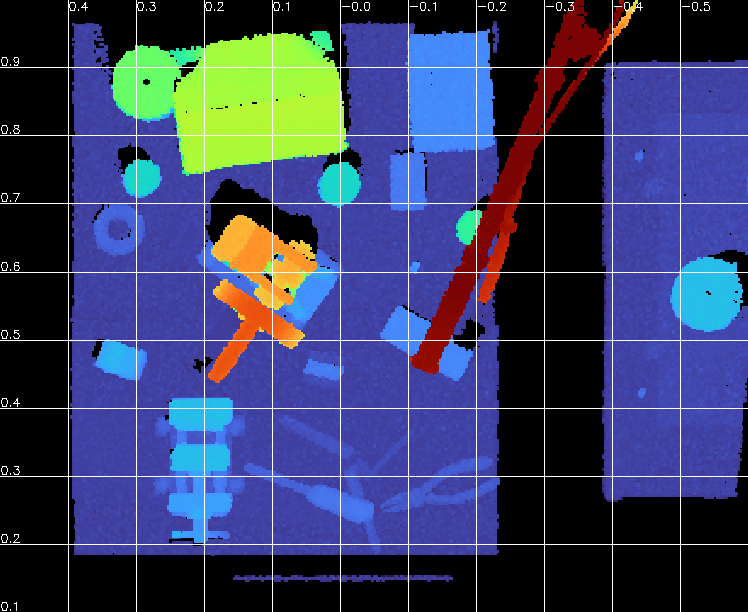

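Request:
play_rows --deltas '[{"x": 20, "y": -20, "z": 50, "wz": -7}, {"x": 60, "y": -50, "z": 90, "wz": -15}, {"x": 100, "y": -90, "z": 120, "wz": -23}, {"x": 140, "y": -135, "z": 150, "wz": -31}, {"x": 175, "y": -180, "z": 170, "wz": -40}, {"x": 205, "y": -225, "z": 170, "wz": -48}, {"x": 230, "y": -275, "z": 170, "wz": -56}, {"x": 245, "y": -330, "z": 170, "wz": -64}, {"x": 258, "y": -385, "z": 170, "wz": -72}, {"x": 266, "y": -440, "z": 170, "wz": -80}, {"x": 272, "y": -495, "z": 170, "wz": -88}, {"x": 278, "y": -550, "z": 170, "wz": -96}, {"x": 281, "y": -605, "z": 170, "wz": -101}, {"x": 281, "y": -653, "z": 170, "wz": -105}, {"x": 281, "y": -653, "z": 170, "wz": -105}]'

```text
schema error: expected keys wx, wy, wz, x, y, z, fingers
```

```bash
cat > look.py <<'E'
import sys
from h import *
from workcell import monitor, eyes
tag=sys.argv[1]; d={}
for n in sys.argv[2:]:
    s=monitor.read_state(); c=eyes.read_camera(n); d[n]=c; d['s']=s
    cv2.imwrite(f"pics/{tag}_{n}.png",cv2.resize(c["frame"][:,:,::-1],None,fx=1.5,fy=1.5,interpolation=cv2.INTER_CUBIC))
s=monitor.read_state(); d.setdefault('s',s)
pickle.dump(d,open(tag+".pkl","wb"))
open("states.txt","a").write(repr((list(s['q']),list(s['tool_pos']),list(s['tcp_rot'])))+"\n")
print(s['time'],s['q'].round(3),s['tool_pos'].round(4),R.from_rotvec(s['tcp_rot']).as_matrix().round(3).tolist(),s['width'],s['wrist_force'].round(1))
E
python3 look.py c wrist
```

```text
0.2 [ 1.28   0.264  1.605  0.     1.274 -0.037] [0.1694 0.653  0.2524] [[-0.0, 0.251, 0.968], [-0.001, 0.968, -0.251], [-1.0, -0.001, -0.0]] 0.9999273367076971 [-0.3  0.  -0.5]
```

View pics/c_wrist.png

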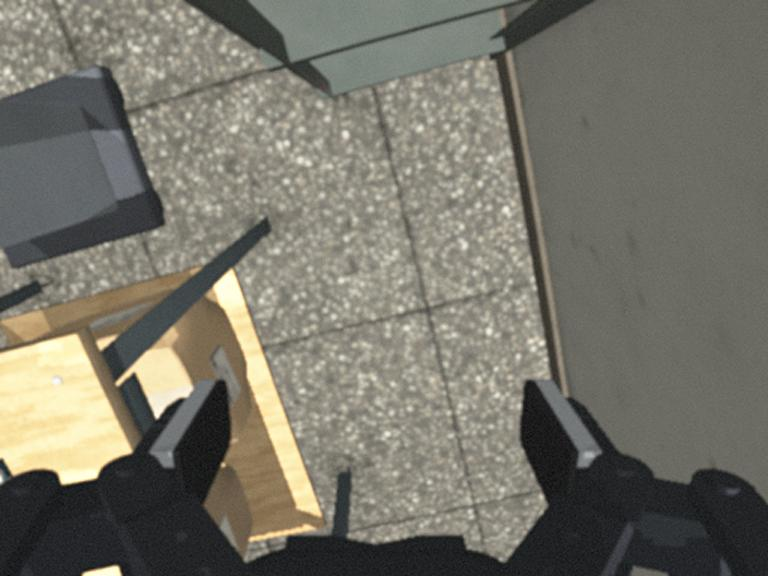

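The picture is unchanged from the first: the call was refused because every key is needed in each row.

Request:
play_rows --deltas '[{"wx": 0, "wy": 0, "wz": -7, "x": 20, "y": -20, "z": 50, "fingers": -1}, {"wx": 0, "wy": 0, "wz": -15, "x": 60, "y": -50, "z": 90, "fingers": -1}, {"wx": 0, "wy": 0, "wz": -23, "x": 100, "y": -90, "z": 120, "fingers": -1}, {"wx": 0, "wy": 0, "wz": -31, "x": 140, "y": -135, "z": 150, "fingers": -1}, {"wx": 0, "wy": 0, "wz": -40, "x": 175, "y": -180, "z": 170, "fingers": -1}, {"wx": 0, "wy": 0, "wz": -48, "x": 205, "y": -225, "z": 170, "fingers": -1}, {"wx": 0, "wy": 0, "wz": -56, "x": 230, "y": -275, "z": 170, "fingers": -1}, {"wx": 0, "wy": 0, "wz": -64, "x": 245, "y": -330, "z": 170, "fingers": -1}, {"wx": 0, "wy": 0, "wz": -72, "x": 258, "y": -385, "z": 170, "fingers": -1}, {"wx": 0, "wy": 0, "wz": -80, "x": 266, "y": -440, "z": 170, "fingers": -1}, {"wx": 0, "wy": 0, "wz": -88, "x": 272, "y": -495, "z": 170, "fingers": -1}, {"wx": 0, "wy": 0, "wz": -96, "x": 278, "y": -550, "z": 170, "fingers": -1}, {"wx": 0, "wy": 0, "wz": -101, "x": 281, "y": -605, "z": 170, "fingers": -1}, {"wx": 0, "wy": 0, "wz": -105, "x": 281, "y": -653, "z": 170, "fingers": -1}, {"wx": 0, "wy": 0, "wz": -105, "x": 281, "y": -653, "z": 170, "fingers": -1}]'

```text
time: 2.08
tool_pos: [0.4502, -0.0024, 0.4231]
tcp_rot: [1.581, 0.915, -1.582]
wrist_force: [0.6, 0.2, -0.2]
width: 0.998
```

```bash
python3 look.py c wrist
```

```text
2.125 [-0.057 -0.23   1.801  0.     1.571  0.461] [ 0.4503 -0.0008  0.4232] [[-0.0, 0.868, -0.496], [0.0, -0.496, -0.868], [-1.0, -0.0, -0.0]] 1.0019571665669422 [ 0.   0.8 -0. ]
```

View pics/c_wrist.png

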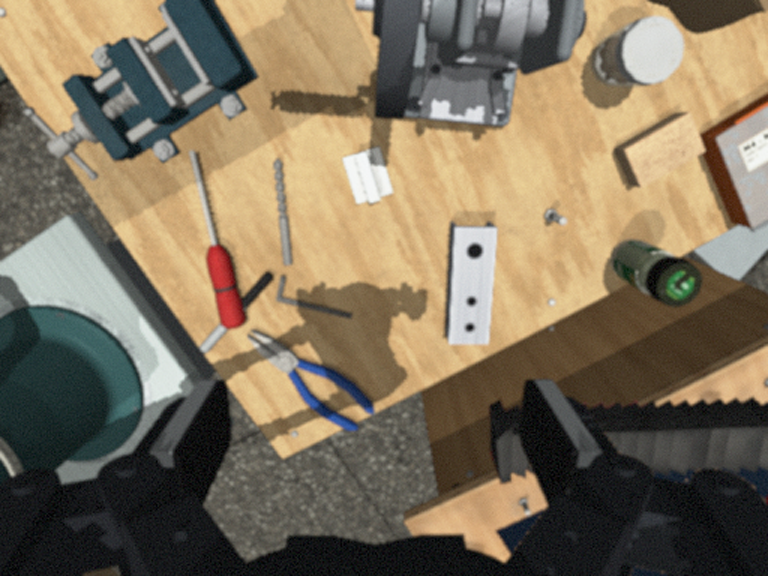

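Run:
```python
from h import *
a=pickle.load(open("a.pkl","rb")); c=pickle.load(open("c.pkl","rb"))
W=cloud(c["wrist"],c["s"])
m=(abs(W[...,2]-0.036)<0.007)&(W[...,0]>0.42)&(W[...,0]<0.6)&(W[...,1]<-0.04)&(W[...,1]>-0.25)
m=cv2.morphologyEx(m.astype(np.uint8),cv2.MORPH_OPEN,np.ones((3,3)))>0
print(m.sum(),np.median(W[m][:,2]),cv2.minAreaRect(W[m][:,:2].astype(np.float32)*1000))
n=W[250,300:303];print("bench",W[280:290,230:240,2].mean())
# by pixels corners of top face (picture/1.5)
for p in [(454,227),(496,227),(489,345),(448,344),(474,250),(471,302),(469,327)]:
    print(p,onz(c["wrist"],p[0]/1.5,p[1]/1.5,0.036,c["s"]).round(4))
# press: planes of top-faces z
for nm,Wn in(("top",cloud(a["top"])),("side",cloud(a["side"])),("wr",W)):
    m=(Wn[...,2]>0.033)&(Wn[...,2]<0.047)&(Wn[...,0]>0.5)&(Wn[...,0]<0.75)&(Wn[...,1]<0.12)&(Wn[...,1]>-0.03)
    P=Wn[m];print(nm,len(P),cv2.minAreaRect(P[:,:2].astype(np.float32)*1000) if len(P) else 0, np.median(P[:,2]))
# flywheel disc from side camera: points z in 0.11..0.26 
S=cloud(a["side"])
m=(S[...,2]>0.12)&(S[...,2]<0.25)&(S[...,0]>0.45)&(S[...,0]<0.62)&(S[...,1]<0.22)&(S[...,1]>0.03)
P=S[m]
# ransac vertical plane
best=None
rng=np.random.default_rng(0)
for _ in range(500):
    q=P[rng.choice(len(P),3,replace=False)];nn=np.cross(q[1]-q[0],q[2]-q[0]);l=np.linalg.norm(nn)
    if l<1e-6: continue
    nn/=l;k=abs((P-q[0])@nn)<0.003
    if best is None or k.sum()>best[0]: best=(k.sum(),k)
Q=P[best[1]];cen=Q.mean(0);nn=np.linalg.svd(Q-cen)[2][2];print("disc",best[0],len(P),nn.round(3),cen.round(4),Q.min(0).round(3),Q.max(0).round(3))
crop(c["wrist"],235,395,0,90,"c_press.png");crop(a["side"],200,290,170,275,"a_press.png")
```

```text
2207 0.03587447720473114 ((497.61785888671875, -124.36961364746094), (130.0277099609375, 44.933921813964844), 59.982112884521484)
bench nan
(454, 227) [ 0.5111 -0.0577  0.036 ]
(496, 227) [ 0.5484 -0.0789  0.036 ]
(489, 345) [ 0.4848 -0.1934  0.036 ]
(448, 344) [ 0.4463 -0.1697  0.036 ]
(474, 250) [ 0.5181 -0.0893  0.036 ]
(471, 302) [ 0.4899 -0.1386  0.036 ]
(469, 327) [ 0.4752 -0.1632  0.036 ]
top 432 ((636.3955078125, 26.54407501220703), (68.82779693603516, 208.14105224609375), 66.37277221679688) 0.039885084126182635
side 606 ((637.5305786132812, 36.766868591308594), (94.5851821899414, 201.51612854003906), 57.50916290283203) 0.041270150066224365
wr 1696 ((635.7075805664062, 35.71018600463867), (79.22151947021484, 204.41656494140625), 65.81419372558594) 0.03969976320937246
disc 1011 2509 [ 0.824 -0.566 -0.002] [0.5322 0.1183 0.1805] [0.495 0.067 0.12 ] [0.57  0.179 0.25 ]
c_press.png 4.875
a_press.png 5.523809523809524
```

View pics/c_press.png

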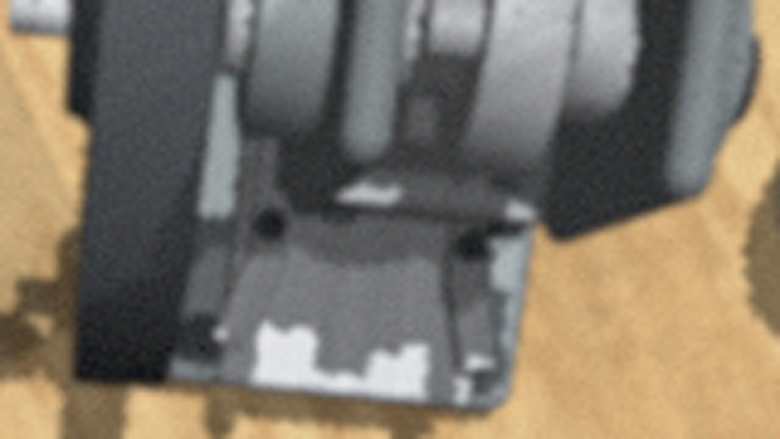

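View pics/a_press.png

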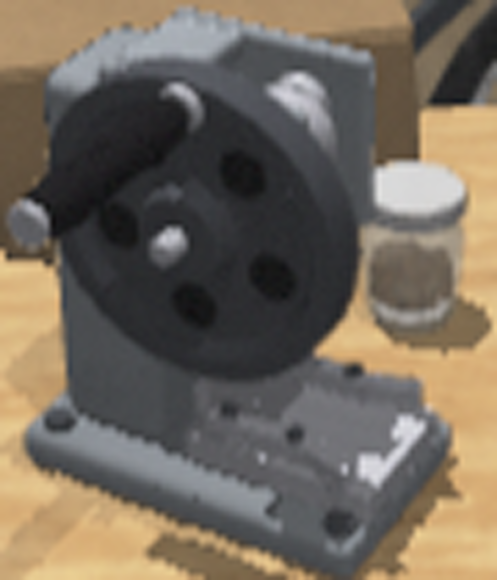

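Request:
play_rows --deltas '[{"wx": 8.66, "wy": -5, "wz": 0, "x": 10, "y": -5, "z": 0, "fingers": -1}, {"wx": 17.3, "wy": -10, "wz": 0, "x": 20, "y": -10, "z": -15, "fingers": -1}, {"wx": 26, "wy": -15, "wz": 0, "x": 30, "y": -15, "z": -30, "fingers": -1}, {"wx": 34.6, "wy": -20, "wz": 0, "x": 40, "y": -20, "z": -50, "fingers": -1}, {"wx": 39, "wy": -22.5, "wz": 0, "x": 50, "y": -28, "z": -75, "fingers": -1}, {"wx": 39, "wy": -22.5, "wz": 0, "x": 50, "y": -28, "z": -75, "fingers": -1}]'

```text
time: 2.88
tool_pos: [0.4991, -0.0269, 0.3445]
tcp_rot: [2.243, 1.305, -0.931]
wrist_force: [0.2, 0.1, 0.2]
width: 0.997
```

```bash
python3 look.py d wrist
```

```text
2.925 [-0.587 -0.178  2.066  0.799  1.395 -0.276] [ 0.5    -0.0268  0.3471] [[0.35, 0.869, -0.349], [0.614, -0.495, -0.615], [-0.707, 0.001, -0.707]] 1.0001159046043586 [-0.  -0.1  0.6]
```

View pics/d_wrist.png

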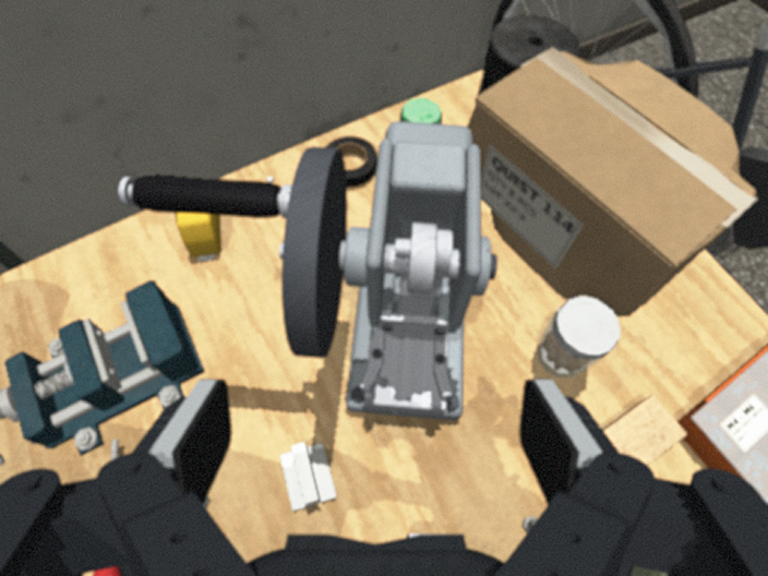

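Run:
```python
from h import *
d=pickle.load(open("d.pkl","rb"));c=d["wrist"]
crop(c,220,330,200,285,"d_bol.png"); crop(c,70,240,90,240,"d_wheel.png")
W=cloud(c,d["s"]);pickle.dump(W,open("dW.pkl","wb"))
```

```text
d_bol.png 6.823529411764706
d_wheel.png 3.8666666666666667
```

View pics/d_bol.png

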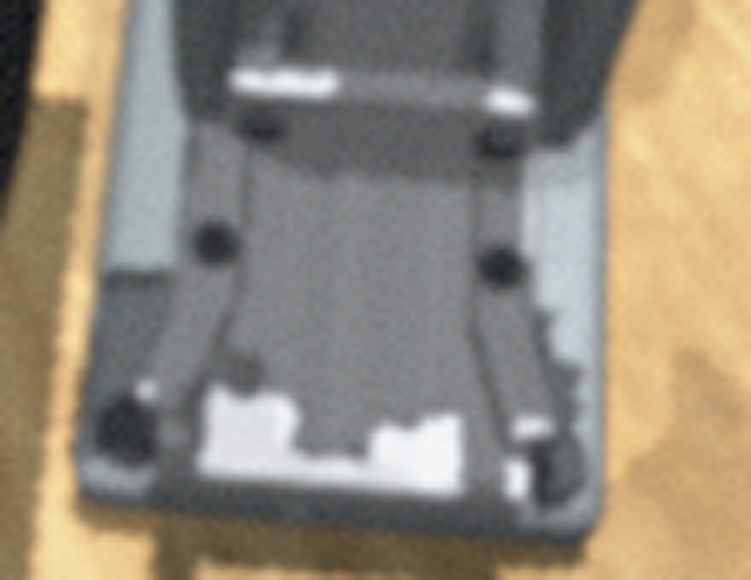

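View pics/d_wheel.png

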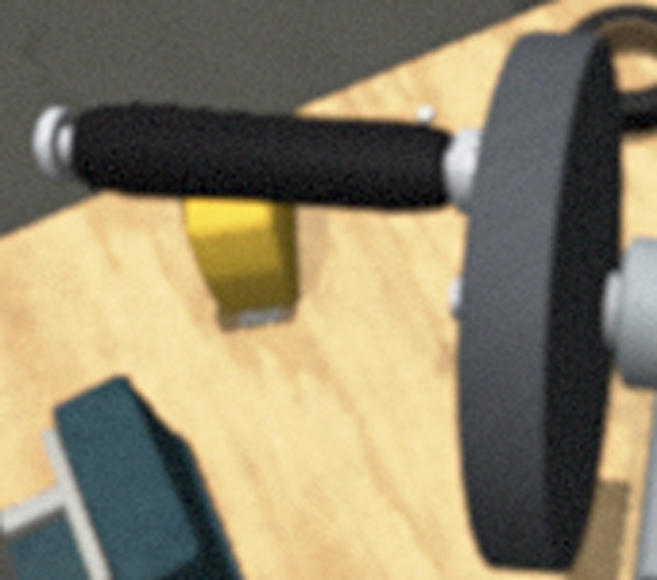

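Run:
```python
from h import *
d=pickle.load(open("d.pkl","rb"));c=d["wrist"];s=d["s"];f=6.8235
px=np.array([0.566,0.824]);py=np.array([-0.824,0.566])
def P(u,v,z): return onz(c,220+u/f,200+v/f,z,s)
for nm,u,v in [("Lin",247,180),("Lin2",238,285),("Rin",474,190),("Rbend",472,330),("Lfl",180,420),("Rfl",510,430),("Lout",190,190),("Rout",525,200),("FL",200,475),("FR",462,495)]:
    for z in (0.04,0.052):
        w=P(u,v,z);print(nm,z,w.round(4),"px %.4f py %.4f"%(w[:2]@px,w[:2]@py))
W=pickle.load(open("dW.pkl","rb"))
m=np.isfinite(W[...,0])
# disc pieces and handle
from numpy import s_
# handle cloud
h=(W[...,2]>0.225)&(W[...,2]<0.265)&(W[...,0]>0.40)&(W[...,0]<0.52)&(W[...,1]>0.08)&(W[...,1]<0.25)
Q=W[h];py_=Q[:,:2]@py;px_=Q[:,:2]@px
print(len(Q),py_.min(),py_.max())
for a in np.arange(py_.min(),py_.max(),0.01):
    k=(py_>=a)&(py_<a+.01)
    if k.sum()>5: print(round(a,3),k.sum(),"px med %.4f z max %.4f"%(np.median(px_[k]),np.percentile(Q[k][:,2],95)), px_[k].min().round(4),px_[k].max().round(4))
```

```text
Lin 0.04 [0.5782 0.0964 0.04  ] px 0.4067 py -0.4219
Lin 0.052 [0.5757 0.0924 0.052 ] px 0.4020 py -0.4221
Lin2 0.04 [0.5652 0.0776 0.04  ] px 0.3838 py -0.4218
Lin2 0.052 [0.563  0.0741 0.052 ] px 0.3797 py -0.4220
Rin 0.04 [0.6178 0.0712 0.04  ] px 0.4083 py -0.4688
Rin 0.052 [0.6142 0.0678 0.052 ] px 0.4035 py -0.4677
Rbend 0.04 [0.6012 0.046  0.04  ] px 0.3782 py -0.4693
Rbend 0.052 [0.598  0.0434 0.052 ] px 0.3742 py -0.4682
Lfl 0.04 [0.5413 0.0591 0.04  ] px 0.3550 py -0.4126
Lfl 0.052 [0.5397 0.0561 0.052 ] px 0.3517 py -0.4130
Rfl 0.04 [0.5966 0.025  0.04  ] px 0.3583 py -0.4775
Rfl 0.052 [0.5936 0.0229 0.052 ] px 0.3549 py -0.4762
Lout 0.04 [0.5669 0.1003 0.04  ] px 0.4035 py -0.4103
Lout 0.052 [0.5647 0.0962 0.052 ] px 0.3989 py -0.4108
Rout 0.04 [0.6257 0.0641 0.04  ] px 0.4070 py -0.4793
Rout 0.052 [0.6219 0.0609 0.052 ] px 0.4022 py -0.4780
FL 0.04 [0.5393 0.0476 0.04  ] px 0.3444 py -0.4174
FL 0.052 [0.5378 0.0449 0.052 ] px 0.3414 py -0.4177
FR 0.04 [0.5815 0.0188 0.04  ] px 0.3446 py -0.4685
FR 0.052 [0.5789 0.0169 0.052 ] px 0.3416 py -0.4674
2968 -0.382307285797128 -0.26022822267215373
-0.382 231 px med 0.3623 z max 0.2441 0.3534 0.3746
-0.372 386 px med 0.3650 z max 0.2491 0.351 0.3866
-0.362 47 px med 0.3999 z max 0.2517 0.398 0.4045
-0.352 252 px med 0.4016 z max 0.2545 0.3969 0.4154
-0.342 277 px med 0.4025 z max 0.2546 0.3972 0.4187
-0.332 267 px med 0.4025 z max 0.2547 0.3976 0.4161
-0.322 265 px med 0.4029 z max 0.2544 0.3976 0.4181
-0.312 258 px med 0.4027 z max 0.2547 0.3975 0.4185
-0.302 264 px med 0.4025 z max 0.2545 0.3977 0.4176
-0.292 274 px med 0.4024 z max 0.2549 0.3979 0.418
-0.282 227 px med 0.4029 z max 0.2548 0.3977 0.4185
-0.272 191 px med 0.4047 z max 0.2528 0.3983 0.417
-0.262 29 px med 0.4044 z max 0.2528 0.4001 0.4146
```

```bash
cat > kin.py <<'E'
from h import *
Rz=lambda a:R.from_euler('z',a).as_matrix();Ry=lambda a:R.from_euler('y',a).as_matrix()
def chain(q):
    A=Rz(q[0]);B=A@Ry(q[1]);C=A@Ry(q[1]+q[2]);D=C@Rz(q[3])@Ry(q[4]);return A,B,C,D
def data():
    out=[]
    for l in open("states.txt"):
        out.append(tuple(np.array(x) for x in eval(l,{"np":np,"array":np.array})))
    return out
def rows(q):
    A,B,C,D=chain(q)
    # params: a1x,a1y,a1z, L2z, L3x, L3z, d6z
    return np.stack([A[:,0],A[:,1],A[:,2],B[:,2],C[:,0],C[:,2],D[:,2]],1)
def fit():
    Ds=data();M=np.concatenate([rows(q) for q,p,r in Ds]);b=np.concatenate([p for q,p,r in Ds])
    prior=np.array([0,0,0.15,0.4,0,0.4,0.25]);w=0.003
    Ma=np.concatenate([M,w*np.eye(7)]);ba=np.concatenate([b,w*prior])
    x=np.linalg.lstsq(Ma,ba,rcond=None)[0];return x,(M@x-b).reshape(-1,3)
def toolR(q): return chain(q)[3]@Rz(q[5])
if __name__=="__main__":
    for q,p,r in data():
        print((toolR(q).T@R.from_rotvec(r).as_matrix()).round(3).tolist())
    x,e=fit();print(x.round(4));print((e*1000).round(1))
E
python3 kin.py
```

```text
[[-0.0, -1.0, -0.0], [0.0, 0.0, -1.0], [1.0, -0.0, 0.0]]
[[0.0, -1.0, 0.0], [0.0, -0.0, -1.0], [1.0, 0.0, 0.0]]
[[0.0, -1.0, -0.0], [0.0, 0.0, -1.0], [1.0, 0.0, 0.0]]
[0.     0.0249 0.2518 0.512  0.0014 0.5662 0.3257]
[[-0. -0.  0.]
 [-0.  0. -0.]
 [ 0. -0.  0.]]
```

```bash
cat > ik.py <<'E'
from kin import *
from scipy.optimize import least_squares
CST=np.array([[0,-1,0],[0,0,-1],[1,0,0.]])
LO=np.array([-2.63,-.94,.31,-1.31,0,-2.55]);HI=np.array([2.63,2.18,2.57,4.45,2.66,2.55])
X,_=fit()
def fk(q):
    return rows(q)@X, toolR(q)@CST
def ik(p,Rt,q0):
    def f(q):
        pp,RR=fk(q);return np.concatenate([(pp-p)*5,R.from_matrix(RR@Rt.T).as_rotvec()])
    best=None
    for k in range(6):
        qq=np.clip(q0+(0 if k==0 else np.random.default_rng(k).normal(0,.5,6)),LO+1e-3,HI-1e-3)
        r=least_squares(f,qq,bounds=(LO,HI))
        if best is None or r.cost<best.cost-1e-9: best=r
        if best.cost<1e-8: break
    return best.x,best.cost
def frame(t,y):
    t=np.array(t,float);t/=np.linalg.norm(t);y=np.array(y,float);y-=t*(t@y);y/=np.linalg.norm(y)
    return np.stack([t,y,np.cross(t,y)],1)
def pose(G,t,y): # grasp point -> TCP
    F=frame(t,y);return np.array(G)-0.003*F[:,0],F
def d2(deg): a=np.radians(deg);return np.array([np.cos(a),np.sin(a),0])
E
cat > plan.py <<'E'
from ik import *
dn=np.array([0,0,-1.]);up=-dn
f=d2(60);y1=d2(-30);cen=np.array([.4976,-.1244,0])
q=np.array([-0.587,-0.178,2.066,0.799,1.395,-0.276])
def show(n,G,t,y,q0):
    p,F=pose(G,t,y);qs,c=ik(p,F,q0);A,B,C,D=chain(qs)
    el=A@X[:3]+B[:,2]*X[3];wr=el+C[:,0]*X[4]+C[:,2]*X[5]
    print(n,"TCP",p.round(4),"q",qs.round(2),"cost %.1e"%c,"elbow",el.round(2),"wrist",wr.round(2));return qs
b=np.radians(45);t1=np.cos(b)*dn+np.sin(b)*f
G1=cen-0.046*f+[0,0,.027]
q1=show("g1",G1,t1,y1,q)
for d in (.05,.1,.15,.2,.3): show("pre%.2f"%d,G1-d*t1,t1,y1,q1)
show("high",[.36,-.36,.42],t1,y1,q1)
show("high2",[.42,-.2,.45],t1,y1,q1)
# stand
L=np.array([.565,.30,0])
az=28
for nm,ps in(("A",az-90),("B",az+90),("C",az),("D",az+180)):
    ff=d2(ps+90)  # own x horizontal dir before pitch
    for lean in (45,0,-45):
        a=np.radians(lean);t=np.cos(a)*dn+np.sin(a)*ff
        show("stand"+nm+str(lean),L+[0,0,.115],t,d2(ps),q1)
# second grasp: own x down, own z=h ; t=cos th dn - sin th h ; tool y = -own y
    h=-ff
    for th in (0,30,45):
        a=np.radians(th);t=np.cos(a)*dn-np.sin(a)*h
        show(" reg"+nm+str(th),L+[0,0,.112],t,d2(ps+180),q1)
E
python3 plan.py
```

```text
g1 TCP [ 0.4735 -0.1661  0.0291] q [-0.84  0.38  2.16  0.85  1.1  -0.92] cost 2.8e-19 elbow [ 0.15 -0.13  0.73] wrist [ 0.36 -0.37  0.26]
pre0.05 TCP [ 0.4559 -0.1967  0.0645] q [-0.91  0.33  2.13  0.79  1.18 -0.89] cost 2.4e-30 elbow [ 0.12 -0.12  0.74] wrist [ 0.34 -0.4   0.29]
pre0.10 TCP [ 0.4382 -0.2273  0.0998] q [-0.97  0.29  2.09  0.73  1.26 -0.86] cost 1.6e-24 elbow [ 0.1  -0.11  0.74] wrist [ 0.32 -0.43  0.33]
pre0.15 TCP [ 0.4205 -0.2579  0.1352] q [-1.03  0.26  2.05  0.69  1.35 -0.84] cost 1.1e-19 elbow [ 0.09 -0.1   0.75] wrist [ 0.31 -0.46  0.37]
pre0.20 TCP [ 0.4028 -0.2885  0.1705] q [-1.08  0.24  2.    0.65  1.43 -0.83] cost 1.9e-30 elbow [ 0.08 -0.09  0.75] wrist [ 0.29 -0.49  0.4 ]
pre0.30 TCP [ 0.3675 -0.3498  0.2413] q [-1.18  0.22  1.87  0.59  1.6  -0.81] cost 1.0e-23 elbow [ 0.07 -0.09  0.75] wrist [ 0.25 -0.55  0.47]
high TCP [ 0.3589 -0.3618  0.4221] q [-1.2   0.11  1.65  0.62  1.88 -0.64] cost 7.2e-28 elbow [ 0.04 -0.04  0.76] wrist [ 0.24 -0.56  0.65]
high2 TCP [ 0.4189 -0.2018  0.4521] q [-0.97 -0.11  1.82  0.71  1.78 -0.42] cost 2.1e-31 elbow [-0.01  0.06
[... 2491 characters left out ...]
2 elbow [0.15 0.19 0.7 ] wrist [0.46 0.51 0.35]
standD0 TCP [0.565 0.3   0.118] q [0.3  0.27 1.9  0.33 0.93 2.55] cost 6.1e-02 elbow [0.12 0.06 0.75] wrist [0.57 0.2  0.43]
standD-45 TCP [0.566  0.2981 0.1171] q [0.1  0.49 1.76 0.74 1.33 2.41] cost 9.6e-20 elbow [0.24 0.05 0.7 ] wrist [0.67 0.09 0.35]
 regD0 TCP [0.565 0.3   0.115] q [ 0.45  0.31  1.81  0.    1.02 -0.04] cost 2.3e-19 elbow [0.13 0.09 0.74] wrist [0.56 0.3  0.44]
 regD30 TCP [0.5643 0.3013 0.1146] q [ 0.7   0.4   1.79 -0.57  1.15  0.5 ] cost 1.2e-22 elbow [0.14 0.15 0.72] wrist [0.49 0.45 0.4 ]
 regD45 TCP [0.564  0.3019 0.1141] q [ 0.8   0.49  1.76 -0.78  1.29  0.69] cost 6.7e-31 elbow [0.15 0.19 0.7 ] wrist [0.46 0.51 0.34]
```

```bash
cat > scan.py <<'E'
from ik import *
dn=np.array([0,0,-1.])
def marg(q): return np.minimum(np.minimum(q-LO,HI-q)[[0,1,2,3,5]].min(), min(q[4]-0.0,HI[4]-q[4])-0.0)
q0=np.array([.45,.31,1.81,0.,1.02,0])
fp=d2(55.5);N=np.array([.5985,.085,.04])
# insertion
for th in (30,45,60,75):
    a=np.radians(th);t=np.cos(a)*fp+np.sin(a)*dn
    for s in (-.088,-.19):
        p,F=pose(N+s*fp+[0,0,.024],t,d2(55.5-90));q,c=ik(p,F,np.array([-.5,0,2,.8,1.2,0]))
        print("ins",th,s,p.round(3),q.round(2),"%.0e"%c)
L=np.array([.565,.30,0])
for ps in range(-180,180,20):
  for b in (45,):
    ff=d2(ps+90);h=-ff
    a=np.radians(90-b);t=np.cos(a)*dn-np.sin(a)*ff
    p,F=pose(L+[0,0,.113],t,d2(ps));q,c=ik(p,F,q0)
    th=np.radians(45);t2=np.cos(th)*dn-np.sin(th)*h
    p,F=pose(L+[0,0,.113],t2,d2(ps+180));q2,c2=ik(p,F,q0)
    if c<1e-6 and c2<1e-6: print(ps,q.round(2),"%.2f"%marg(q),q2.round(2),"%.2f"%marg(q2))
E
python3 scan.py
```

```text
ins 30 -0.088 [0.547 0.01  0.066] [-0.58  0.37  2.29  1.33  1.1  -1.02] 3e-21
ins 30 -0.19 [ 0.489 -0.074  0.066] [-0.8   0.37  2.28  1.14  1.2  -1.06] 7e-22
ins 45 -0.088 [0.547 0.011 0.066] [-0.46  0.23  2.27  1.11  0.89 -0.71] 1e-25
ins 45 -0.19 [ 0.49  -0.073  0.066] [-0.69  0.21  2.29  0.98  1.01 -0.79] 3e-24
ins 60 -0.088 [0.548 0.011 0.067] [-0.32  0.16  2.22  0.77  0.76 -0.28] 7e-31
ins 60 -0.19 [ 0.49  -0.073  0.067] [-0.54  0.12  2.27  0.72  0.86 -0.44] 2e-28
ins 75 -0.088 [0.548 0.012 0.067] [-0.16  0.16  2.14  0.35  0.76  0.2 ] 2e-29
ins 75 -0.19 [ 0.49  -0.072  0.067] [-0.36  0.09  2.22  0.36  0.81 -0.01] 2e-22
-160 [0.09 0.44 1.83 0.81 1.24 2.46] 0.09 [ 0.78  0.54  1.69 -0.71  1.37  0.75] 0.60
-140 [0.13 0.56 1.65 0.65 1.45 2.32] 0.23 [ 0.82  0.42  1.87 -0.87  1.16  0.62] 0.44
-120 [0.2  0.66 1.49 0.49 1.63 2.16] 0.39 [ 0.81  0.29  2.05 -1.06  0.91  0.49] 0.25
-100 [0.29 0.74 1.35 0.33 1.77 1.97] 0.58 [ 0.74  0.17  2.21 -1.27  0.63  0.37] 0.04
20 [ 0.78  0.54  1.69 -0.71  1.37  0.75] 0.60 [0.09 0.44 1.83 0.81 1.24 2.46] 0.09
40 [ 0.82  0.42  1.87 -0.87  1.16  0.62] 0.44 [0.13 0.56 1.65 0.65 1.45 2.32] 0.23
60 [ 0.81  0.29  2.05 -1.06  0.91  0.49] 0.25 [0.2  0.66 1.49 0.49 1.63 2.16] 0.39
80 [ 0.74  0.17  2.21 -1.27  0.63  0.37] 0.04 [0.29 0.74 1.35 0.33 1.77 1.97] 0.58
```

```bash
cat > scan2.py <<'E'
from ik import *
from scan import marg
dn=np.array([0,0,-1.])
q0=np.array([.45,.31,1.81,0.,1.02,1.])
L=np.array([.565,.325,0])
for ps in range(-100,-20,10):
  for b,th0 in ((45,25),(45,30),(45,35)):
    ff=d2(ps+90);h=-ff
    a=np.radians(90-b);t=np.cos(a)*dn-np.sin(a)*ff
    p,F=pose(L+[0,0,.113],t,d2(ps));q,c=ik(p,F,q0)
    th=np.radians(th0);t2=np.cos(th)*dn-np.sin(th)*h
    p,F=pose(L+[0,0,.113],t2,d2(ps+180));q2,c2=ik(p,F,np.array([.45,.1,2.1,0,.4,-1.6]))
    print(ps,th0,q.round(2),"%.0e"%c,q2.round(2),"%.0e"%c2)
E
python3 scan2.py | grep -v ins | tail -24
```

```text
-100 25 [0.31 0.75 1.33 0.35 1.77 2.  ] 2e-20 [ 0.64  0.2   2.02 -0.51  0.68 -0.39] 2e-24
-100 30 [0.31 0.75 1.33 0.35 1.77 2.  ] 2e-20 [ 0.67  0.19  2.06 -0.68  0.64 -0.22] 5e-20
-100 35 [0.31 0.75 1.33 0.35 1.77 2.  ] 2e-20 [ 0.71  0.19  2.1  -0.86  0.62 -0.03] 2e-18
-90 25 [0.36 0.79 1.28 0.26 1.82 1.9 ] 1e-25 [ 0.61  0.17  2.05 -0.44  0.6  -0.64] 2e-31
-90 30 [0.36 0.79 1.28 0.26 1.82 1.9 ] 1e-25 [ 0.63  0.15  2.1  -0.62  0.53 -0.45] 2e-25
-90 35 [0.36 0.79 1.28 0.26 1.82 1.9 ] 1e-25 [ 0.66  0.14  2.15 -0.84  0.49 -0.22] 9e-22
-80 25 [0.4  0.81 1.24 0.17 1.86 1.78] 7e-31 [ 0.56  0.15  2.08 -0.32  0.53 -0.93] 3e-23
-80 30 [0.4  0.81 1.24 0.17 1.86 1.78] 7e-31 [ 0.58  0.13  2.14 -0.49  0.44 -0.76] 4e-19
-80 35 [0.4  0.81 1.24 0.17 1.86 1.78] 7e-31 [ 0.6   0.11  2.19 -0.74  0.36 -0.51] 6e-27
-70 25 [0.45 0.82 1.21 0.07 1.89 1.66] 1e-18 [ 0.52  0.13  2.1  -0.15  0.48 -1.28] 2e-19
-70 30 [0.45 0.82 1.21 0.07 1.89 1.66] 1e-18 [ 0.53  0.11  2.16 -0.25  0.37 -1.18] 2e-24
-70 35 [0.45 0.82 1.21 0.07 1.89 1.66] 1e-18 [ 0.54  0.09  2.21 -0.43  0.26 -0.99] 5e-26
-60 25 [ 0.49  0.83  1.2  -0.
[... 410 characters left out ...]
0.11  2.16  0.37  0.4  -2.17] 1e-19
-50 35 [ 0.54  0.82  1.21 -0.12  1.88  1.42] 1e-28 [ 0.4   0.09  2.21  0.61  0.3  -2.41] 5e-23
-40 25 [ 0.59  0.81  1.24 -0.21  1.85  1.3 ] 2e-27 [ 0.38  0.15  2.08  0.39  0.56 -2.35] 7e-21
-40 30 [ 0.59  0.81  1.24 -0.21  1.85  1.3 ] 2e-27 [ 0.36  0.13  2.14  0.56  0.48 -2.54] 6e-15
-40 35 [ 0.59  0.81  1.24 -0.21  1.85  1.3 ] 2e-27 [ 0.37  0.11  2.17  0.61  0.41 -2.55] 2e-03
-30 25 [ 0.63  0.79  1.28 -0.3   1.81  1.19] 3e-28 [ 0.36  0.17  2.05  0.43  0.63 -2.55] 4e-04
-30 30 [ 0.63  0.79  1.28 -0.3   1.81  1.19] 3e-28 [ 0.37  0.15  2.08  0.46  0.57 -2.55] 4e-03
-30 35 [ 0.63  0.79  1.28 -0.3   1.81  1.19] 3e-28 [ 0.38  0.13  2.12  0.49  0.5  -2.55] 1e-02
```

```bash
cat > pl.py <<'E'
from ik import *
from workcell import monitor
from scipy.spatial.transform import Slerp
VL=0.7*np.array([2.57,2.57,3.14,3.14,3.14,3.14])/8
dn=np.array([0,0,-1.]);fp=d2(55.5);N=np.array([.5985,.085,.04])
def lean(deg,yaw): a=np.radians(deg);return np.cos(a)*dn+np.sin(a)*d2(yaw)
def plan(wps,fing=-1,maxstep=0.052,maxang=10,nmin=1,quiet=False):
    """wps: list of (G,t,y[,speedscale])"""
    s=monitor.read_state();p0=s['tool_pos'];R0=R.from_rotvec(s['tcp_rot']).as_matrix();q=s['q']
    p,Rc=p0,R0;out=[];qs=[q]
    for w in wps:
        G,t,y=w[:3];sc=w[3] if len(w)>3 else 1
        tp,tF=pose(G,t,y)
        rel=R.from_matrix(tF@Rc.T).as_rotvec()
        n=max(1,int(np.ceil(max(np.linalg.norm(tp-p)/(maxstep*sc),np.degrees(np.linalg.norm(rel))/(maxang*sc)))))
        for k in range(1,n+1):
            Rk=R.from_rotvec(rel*k/n).as_matrix()@Rc;pk=p+(tp-p)*k/n
            qn,c=ik(pk,Rk,q)
            v=R.from_matrix(Rk@R0.T).as_rotvec(degrees=True)
            warn="" 
            if c>1e-6: warn+=" IK%.0e"%c
            r=np.abs(qn-q)/VL
            if r.max()>1: warn+=" spd%.1f j%d"%(r.max(),r.argmax()+1)
            d=(pk-p0)*1000
            out.append((d,v));print(len(out),"xyz %.0f %.0f %.0f  w %.1f %.1f %.1f"%(*d,*v),"|",pk.round(3),qn.round(2),warn)
            q=qn
        p,Rc=tp,tF
    return out
E
python3 - <<'E'
from pl import *
cen=np.array([.4976,-.1244,0]);f=d2(60);t1=lean(45,60);y1=d2(-30);G1=cen-.046*f+[0,0,.027]
s=monitor.read_state();g=s['tool_pos']+.003*t1
plan([(np.array([.47,-.09,.45]),t1,y1),(np.array([.41,-.24,.42]),t1,y1),(G1-.25*t1,t1,y1),(G1-.06*t1,t1,y1)])
E
```

```text
1 xyz -10 -22 35  w 0.0 0.0 -0.1 | [ 0.49  -0.048  0.382] [-0.64 -0.19  2.02  0.78  1.48 -0.26] 
2 xyz -21 -43 70  w 0.0 0.0 -0.2 | [ 0.479 -0.07   0.417] [-0.69 -0.2   1.96  0.77  1.56 -0.25] 
3 xyz -31 -65 105  w 0.0 0.1 -0.4 | [ 0.469 -0.092  0.452] [-0.74 -0.2   1.9   0.76  1.64 -0.24] 
4 xyz -46 -103 98  w 0.0 0.1 -0.4 | [ 0.454 -0.129  0.445] [-0.82 -0.17  1.89  0.75  1.68 -0.31] 
5 xyz -61 -140 90  w 0.0 0.1 -0.4 | [ 0.439 -0.167  0.437] [-0.9  -0.14  1.87  0.73  1.71 -0.38] 
6 xyz -76 -178 83  w 0.0 0.1 -0.4 | [ 0.424 -0.204  0.43 ] [-0.97 -0.1   1.85  0.71  1.75 -0.44] 
7 xyz -91 -215 75  w 0.0 0.1 -0.4 | [ 0.409 -0.242  0.422] [-1.03 -0.05  1.82  0.68  1.77 -0.5 ] 
8 xyz -96 -231 32  w 0.0 0.1 -0.4 | [ 0.404 -0.257  0.379] [-1.05 -0.01  1.85  0.67  1.72 -0.57] 
9 xyz -101 -246 -11  w 0.0 0.1 -0.4 | [ 0.399 -0.273  0.336] [-1.07  0.04  1.89  0.65  1.67 -0.64] 
10 xyz -105 -261 -55  w 0.0 0.1 -0.4 | [ 0.395 -0.288  0.292] [-1.09  0.09  1.91  0.64  1.62 -0.7 ] 
11 xyz -110 -277 -98  w 0.0 0.1 -0.4 | [ 0.39  -0.304  0.249] [-1.11  0.16  1.93  0.63  1.57 -0.76] 
12 xyz -115 -292 -141  w 0.0 0.1 -0.4 | [ 0.385 -0.319  0.206] [-1.13  0.22  1.93  0.62  1.52 -0.82] 
13 xyz -98 -263 -175  w 0.0 0.1 -0.4 | [ 0.402 -0.29   0.172] [-1.08  0.24  1.99  0.65  1.44 -0.83] 
14 xyz -81 -234 -208  w 0.0 0.1 -0.4 | [ 0.419 -0.261  0.139] [-1.03  0.26  2.04  0.68  1.36 -0.84] 
15 xyz -64 -205 -242  w 0.0 0.1 -0.4 | [ 0.436 -0.232  0.105] [-0.98  0.28  2.09  0.73  1.27 -0.86] 
16 xyz -48 -176 -276  w 0.0 0.1 -0.4 | [ 0.452 -0.203  0.072] [-0.92  0.32  2.12  0.78  1.19 -0.88]
```

Request:
play_rows --deltas '[{"wx": 0, "wy": 0, "wz": 0, "x": -10, "y": -22, "z": 35, "fingers": -1}, {"wx": 0, "wy": 0, "wz": 0, "x": -21, "y": -43, "z": 70, "fingers": -1}, {"wx": 0, "wy": 0, "wz": 0, "x": -31, "y": -65, "z": 105, "fingers": -1}, {"wx": 0, "wy": 0, "wz": 0, "x": -46, "y": -103, "z": 98, "fingers": -1}, {"wx": 0, "wy": 0, "wz": 0, "x": -61, "y": -140, "z": 90, "fingers": -1}, {"wx": 0, "wy": 0, "wz": 0, "x": -76, "y": -178, "z": 83, "fingers": -1}, {"wx": 0, "wy": 0, "wz": 0, "x": -91, "y": -215, "z": 75, "fingers": -1}, {"wx": 0, "wy": 0, "wz": 0, "x": -96, "y": -231, "z": 32, "fingers": -1}, {"wx": 0, "wy": 0, "wz": 0, "x": -101, "y": -246, "z": -11, "fingers": -1}, {"wx": 0, "wy": 0, "wz": 0, "x": -105, "y": -261, "z": -55, "fingers": -1}, {"wx": 0, "wy": 0, "wz": 0, "x": -110, "y": -277, "z": -98, "fingers": -1}, {"wx": 0, "wy": 0, "wz": 0, "x": -115, "y": -292, "z": -141, "fingers": -1}, {"wx": 0, "wy": 0, "wz": 0, "x": -98, "y": -263, "z": -175, "fingers": -1}, {"wx": 0, "wy": 0, "wz": 0, "x": -81, "y": -234, "z": -208, "fingers": -1}, {"wx": 0, "wy": 0, "wz": 0, "x": -64, "y": -205, "z": -242, "fingers": -1}, {"wx": 0, "wy": 0, "wz": 0, "x": -48, "y": -176, "z": -276, "fingers": -1}, {"wx": 0, "wy": 0, "wz": 0, "x": -48, "y": -176, "z": -276, "fingers": -1}]'

```text
time: 5.05
tool_pos: [0.4532, -0.2001, 0.0718]
tcp_rot: [2.237, 1.308, -0.923]
wrist_force: [-0.1, -0.3, -0.0]
width: 0.999
```

```bash
python3 look.py e wrist; python3 kin.py | tail -6
```

```text
5.1 [-0.917  0.322  2.119  0.775  1.198 -0.887] [ 0.4539 -0.2023  0.0731] [[0.351, 0.871, -0.344], [0.614, -0.491, -0.618], [-0.707, 0.006, -0.707]] 0.9983344976556284 [-0.1  0.3 -0.3]
[[0.0, -1.0, -0.0], [0.0, 0.0, -1.0], [1.0, 0.0, 0.0]]
[0.     0.0249 0.2518 0.512  0.0014 0.5662 0.3257]
[[-0. -0.  0.]
 [-0.  0. -0.]
 [ 0. -0. -0.]
 [ 0. -0.  0.]]
```

View pics/e_wrist.png

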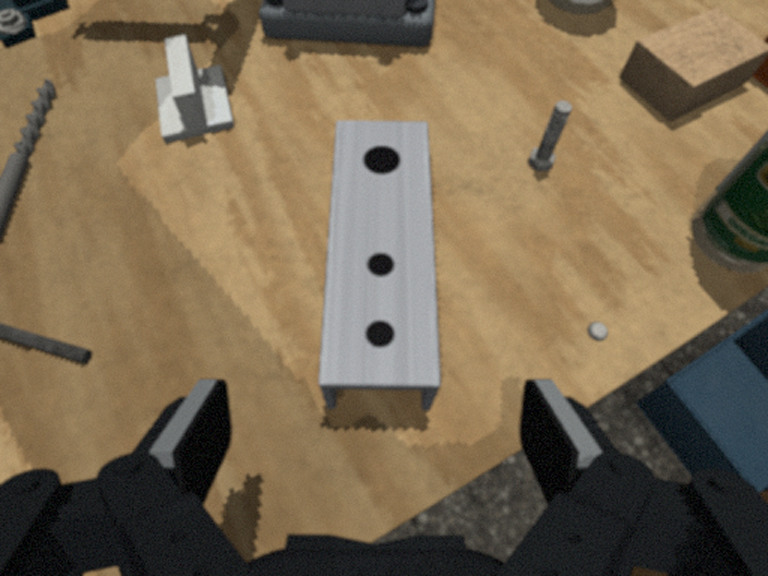

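Run:
```python
from pl import *
e=pickle.load(open("e.pkl","rb"));c=e["wrist"];s=e["s"]
for p in [(336,122),(428,122),(439,387),(320,387)]: print(onz(c,p[0]/1.5,p[1]/1.5,.036,s).round(4))
cc=np.mean([onz(c,p[0]/1.5,p[1]/1.5,.036,s) for p in [(336,122),(428,122),(439,387),(320,387)]],0);print(cc)
cen=np.array([.4976,-.1244,0]);f=d2(60);t1=lean(45,60);y1=d2(-30)
G1=np.array([cc[0],cc[1],0])-.046*f+[0,0,.027]
plan([(G1,t1,y1,.5)])
```

```text
[ 0.5106 -0.0595  0.036 ]
[ 0.5489 -0.0808  0.036 ]
[ 0.4836 -0.192   0.036 ]
[ 0.4466 -0.1713  0.036 ]
[ 0.49743637 -0.12589123  0.036     ]
1 xyz 6 12 -15  w 0.1 0.1 -0.2 | [ 0.46  -0.191  0.058] [-0.89  0.34  2.13  0.8   1.16 -0.9 ] 
2 xyz 13 23 -29  w 0.1 0.2 -0.4 | [ 0.467 -0.179  0.044] [-0.87  0.36  2.14  0.83  1.13 -0.91] 
3 xyz 19 35 -44  w 0.2 0.3 -0.6 | [ 0.473 -0.168  0.029] [-0.85  0.38  2.15  0.85  1.1  -0.92]
```

Request:
play_rows --deltas '[{"wx": 0, "wy": 0, "wz": 0, "x": 6, "y": 12, "z": -15, "fingers": -1}, {"wx": 0, "wy": 0, "wz": 0, "x": 13, "y": 23, "z": -29, "fingers": -1}, {"wx": 0, "wy": 0, "wz": -0.5, "x": 19, "y": 35, "z": -44, "fingers": -1}, {"wx": 0, "wy": 0, "wz": -0.5, "x": 19, "y": 35, "z": -44, "fingers": -1}, {"wx": 0, "wy": 0, "wz": -0.5, "x": 19, "y": 35, "z": -44, "fingers": 1}, {"wx": 0, "wy": 0, "wz": -0.5, "x": 19, "y": 35, "z": -44, "fingers": 1}, {"wx": 0, "wy": 0, "wz": -0.5, "x": 19, "y": 35, "z": -44, "fingers": 1}, {"wx": 0, "wy": 0, "wz": -0.5, "x": 19, "y": 35, "z": -44, "fingers": 1}, {"wx": 0, "wy": 0, "wz": -0.5, "x": 19, "y": 35, "z": -44, "fingers": 1}, {"wx": 0, "wy": 0, "wz": -0.5, "x": 19, "y": 35, "z": -44, "fingers": 1}]' --grip_force 70

```text
time: 6.35
tool_pos: [0.4719, -0.1695, 0.0289]
tcp_rot: [2.249, 1.289, -0.926]
wrist_force: [-3.8, -4.9, 5.4]
width: 0.504
```

```bash
python3 look.py f wrist
```

```text
6.4 [-0.852  0.382  2.158  0.856  1.095 -0.931] [ 0.4719 -0.1695  0.0289] [[0.36, 0.864, -0.351], [0.609, -0.503, -0.614], [-0.707, 0.007, -0.707]] 0.5039157901552951 [-2.2 -3.5  4.7]
```

View pics/f_wrist.png

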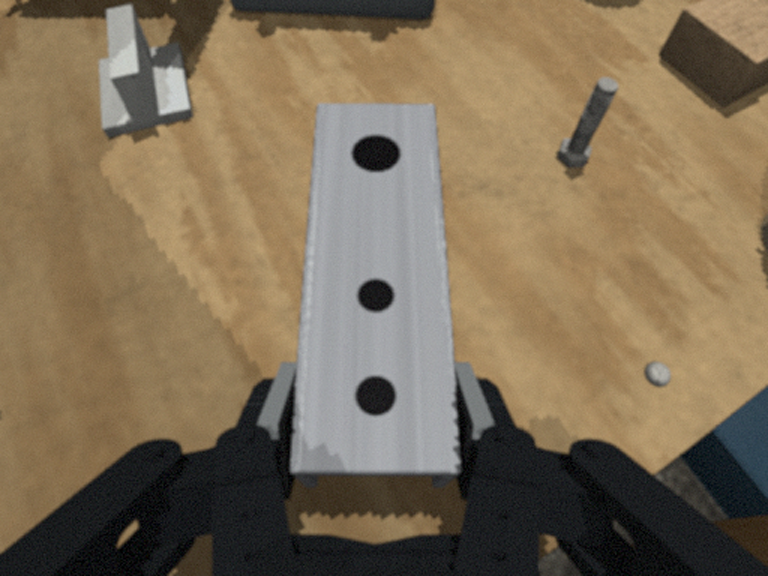

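Run:
```python
from pl import *
t1=lean(45,60);y1=d2(-30)
s=monitor.read_state();F=R.from_rotvec(s['tcp_rot']).as_matrix()
g=s['tool_pos']+.003*t1
L=np.array([.565,.325,0])
print("first")
plan([(g-.03*t1,t1,y1,.6),(g-.22*t1,t1,y1),(np.array([.38,-.28,.46]),t1,y1),(np.array([.44,-.08,.52]),lean(15,45),d2(-45))])
```

```text
first
1 xyz -11 -18 21  w 0.2 0.3 0.2 | [ 0.461 -0.188  0.05 ] [-0.89  0.35  2.14  0.81  1.15 -0.9 ] 
2 xyz -27 -47 55  w 0.2 0.3 0.2 | [ 0.444 -0.217  0.084] [-0.95  0.31  2.11  0.75  1.23 -0.88] 
3 xyz -44 -77 88  w 0.2 0.3 0.2 | [ 0.428 -0.246  0.117] [-1.    0.28  2.07  0.71  1.31 -0.85] 
4 xyz -61 -106 122  w 0.2 0.3 0.2 | [ 0.411 -0.275  0.151] [-1.06  0.25  2.02  0.67  1.39 -0.84] 
5 xyz -78 -135 156  w 0.2 0.3 0.2 | [ 0.394 -0.304  0.184] [-1.11  0.23  1.97  0.63  1.47 -0.83] 
6 xyz -80 -131 202  w 0.2 0.3 0.2 | [ 0.392 -0.3    0.231] [-1.11  0.17  1.94  0.63  1.54 -0.78] 
7 xyz -83 -127 248  w 0.2 0.3 0.2 | [ 0.389 -0.297  0.277] [-1.11  0.12  1.91  0.63  1.61 -0.73] 
8 xyz -85 -124 294  w 0.2 0.3 0.2 | [ 0.387 -0.293  0.323] [-1.11  0.07  1.88  0.63  1.68 -0.68] 
9 xyz -88 -120 341  w 0.2 0.3 0.2 | [ 0.384 -0.289  0.37 ] [-1.11  0.03  1.83  0.64  1.75 -0.63] 
10 xyz -90 -116 387  w 0.2 0.3 0.2 | [ 0.381 -0.286  0.416] [-1.11 -0.    1.78  0.65  1.81 -0.58] 
11 xyz -93 -112 433  w 0.2 0.3 0.2 | [ 0.379 -0.282  0.462] [-1.11 -0.03  1.72  0.66  1.88 -0.53] 
12 xyz -81 -72 445  w -4.6 4.0 -2.8 | [ 0.391 -0.242  0.474] [-1.02 -0.13  1.75  0.62  1.81 -0.39] 
13 xyz -69 -32 458  w -9.3 7.7 -5.7 | [ 0.403 -0.201  0.486] [-0.91 -0.21  1.76  0.56  1.75 -0.22] 
14 xyz -57 8 470  w -14.1 11.3 -8.7 | [ 0.415 -0.161  0.499] [-0.77 -0.27  1.76  0.47  1.69 -0.03] 
15 xyz -45 49 482  w -18.8 15.0 -11.6 | [ 0.427 -0.121  0.511] [-0.6  -0.3   1.74  0.37  1.66  0.18] 
16 xyz -32 89 494  w -23.6 18.7 -14.6 | [ 0.439 -0.081  0.523] [-0.42 -0.3   1.7   0.24  1.65  0.4 ]
```

Request:
play_rows --deltas '[{"wx": 0, "wy": 0, "wz": 0, "x": -11, "y": -18, "z": 21, "fingers": 1}, {"wx": 0, "wy": 0, "wz": 0, "x": -27, "y": -47, "z": 55, "fingers": 1}, {"wx": 0, "wy": 0, "wz": 0, "x": -44, "y": -77, "z": 88, "fingers": 1}, {"wx": 0, "wy": 0, "wz": 0, "x": -61, "y": -106, "z": 122, "fingers": 1}, {"wx": 0, "wy": 0, "wz": 0, "x": -78, "y": -135, "z": 156, "fingers": 1}, {"wx": 0, "wy": 0, "wz": 0, "x": -80, "y": -131, "z": 202, "fingers": 1}, {"wx": 0, "wy": 0, "wz": 0, "x": -83, "y": -127, "z": 248, "fingers": 1}, {"wx": 0, "wy": 0, "wz": 0, "x": -85, "y": -124, "z": 294, "fingers": 1}, {"wx": 0, "wy": 0, "wz": 0, "x": -88, "y": -120, "z": 341, "fingers": 1}, {"wx": 0, "wy": 0, "wz": 0, "x": -90, "y": -116, "z": 387, "fingers": 1}, {"wx": 0, "wy": 0, "wz": 0, "x": -93, "y": -112, "z": 433, "fingers": 1}, {"wx": -4.6, "wy": 4, "wz": -2.8, "x": -81, "y": -72, "z": 445, "fingers": 1}, {"wx": -9.3, "wy": 7.7, "wz": -5.7, "x": -69, "y": -32, "z": 458, "fingers": 1}, {"wx": -14.1, "wy": 11.3, "wz": -8.7, "x": -57, "y": 8, "z": 470, "fingers": 1}, {"wx": -18.8, "wy": 15, "wz": -11.6, "x": -45, "y": 49, "z": 482, "fingers": 1}, {"wx": -23.6, "wy": 18.7, "wz": -14.6, "x": -32, "y": 89, "z": 494, "fingers": 1}]'

```text
time: 8.4
tool_pos: [0.4387, -0.0785, 0.5215]
tcp_rot: [2.012, 0.83, -1.552]
wrist_force: [1.1, -0.7, -4.6]
width: 0.504
```

```bash
python3 look.py g wrist side
python3 - <<'E'
from pl import *
L=np.array([.565,.325,0])
plan([(np.array([.50,.12,.50]),lean(15,180),d2(-75)),(L+[0,0,.40],lean(45,180),d2(-90)),(L+[0,0,.1165],lean(45,180),d2(-90))])
E
```

```text
8.5 [-0.397 -0.307  1.7    0.246  1.647  0.407] [ 0.4405 -0.0721  0.5242] [[0.182, 0.716, -0.674], [0.187, -0.698, -0.691], [-0.965, -0.0, -0.261]] 0.5073944295954753 [-1.2  0.2 -2.7]
1 xyz 12 38 -4  w -2.4 5.6 -6.0 | [ 0.453 -0.034  0.52 ] [-0.24 -0.26  1.66  0.15  1.67  0.66] 
2 xyz 24 77 -9  w -4.7 11.1 -12.0 | [0.465 0.005 0.516] [-0.1  -0.2   1.61  0.09  1.72  0.9 ] 
3 xyz 36 115 -13  w -7.1 16.7 -18.0 | [0.477 0.043 0.511] [ 0.01 -0.12  1.55  0.05  1.78  1.11] 
4 xyz 48 154 -17  w -9.4 22.3 -24.0 | [0.489 0.082 0.507] [ 0.09 -0.03  1.48  0.03  1.85  1.31] 
5 xyz 60 192 -21  w -11.8 27.8 -30.0 | [0.501 0.12  0.503] [0.16 0.06 1.41 0.04 1.93 1.49] 
6 xyz 74 233 -41  w -14.2 33.6 -32.3 | [0.514 0.161 0.483] [0.22 0.17 1.35 0.07 1.99 1.6 ] 
7 xyz 87 274 -62  w -16.6 39.4 -34.6 | [0.527 0.202 0.463] [0.26 0.28 1.28 0.12 2.05 1.71] 
8 xyz 100 315 -82  w -19.0 45.2 -36.9 | [0.541 0.243 0.442] [0.3  0.39 1.2  0.17 2.11 1.81] 
9 xyz 113 356 -102  w -21.5 51.0 -39.1 | [0.554 0.284 0.422] [0.33 0.5  1.11 0.24 2.17 1.92] 
10 xyz 127 397 -122  w -23.9 56.8 -41.3 | [0.567 0.325 0.402] [0.36 0.62 1.02 0.32 2.23 2.03] 
11 xyz 127 397 -169  w -23.9 56.8 -41.3 | [0.567 0.325 0.355] [0.36 0.63 1.09 0.3  2.16 2.  ] 
12 xyz 127 397 -217  w -23.9 56.8 -41.3 | [0.567 0.325 0.308] [0.36 0.65 1.14 0.29 2.09 1.98] 
13 xyz 127 397 -264  w -23.9 56.8 -41.3 | [0.567 0.325 0.26 ] [0.36 0.67 1.19 0.28 2.02 1.95] 
14 xyz 127 397 -311  w -23.9 56.8 -41.3 | [0.567 0.325 0.213] [0.36 0.7  1.23 0.27 1.95 1.93] 
15 xyz 127 397 -358  w -23.9 56.8 -41.3 | [0.567 0.325 0.166] [0.36 0.74 1.25 0.26 1.89 1.91] 
16 xyz 127 397 -406  w -23.9 56.8 -41.3 | [0.567 0.325 0.119] [0.36 0.78 1.28 0.26 1.83 1.9 ]
```

View pics/g_wrist.png

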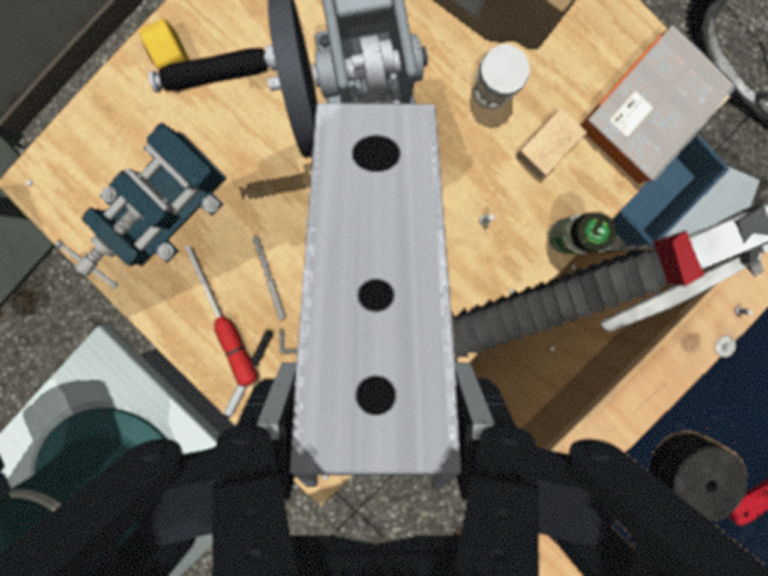

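View pics/g_side.png

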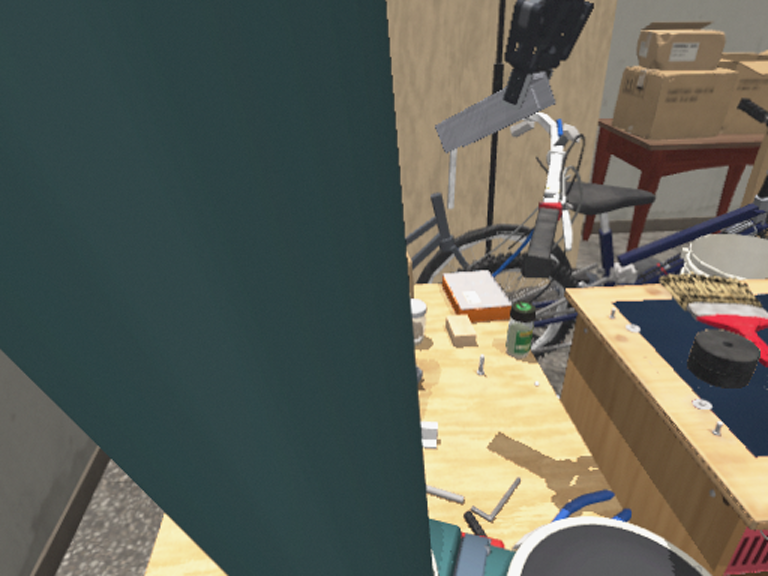

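Request:
play_rows --deltas '[{"wx": -2.4, "wy": 5.6, "wz": -6, "x": 12, "y": 38, "z": -4, "fingers": 1}, {"wx": -4.7, "wy": 11.1, "wz": -12, "x": 24, "y": 77, "z": -9, "fingers": 1}, {"wx": -7.1, "wy": 16.7, "wz": -18, "x": 36, "y": 115, "z": -13, "fingers": 1}, {"wx": -9.4, "wy": 22.3, "wz": -24, "x": 48, "y": 154, "z": -17, "fingers": 1}, {"wx": -11.8, "wy": 27.8, "wz": -30, "x": 60, "y": 192, "z": -21, "fingers": 1}, {"wx": -14.2, "wy": 33.6, "wz": -32.3, "x": 74, "y": 233, "z": -41, "fingers": 1}, {"wx": -16.6, "wy": 39.4, "wz": -34.6, "x": 87, "y": 274, "z": -62, "fingers": 1}, {"wx": -19, "wy": 45.2, "wz": -36.9, "x": 100, "y": 315, "z": -82, "fingers": 1}, {"wx": -21.5, "wy": 51, "wz": -39.1, "x": 113, "y": 356, "z": -102, "fingers": 1}, {"wx": -23.9, "wy": 56.8, "wz": -41.3, "x": 127, "y": 397, "z": -122, "fingers": 1}, {"wx": -23.9, "wy": 56.8, "wz": -41.3, "x": 127, "y": 397, "z": -169, "fingers": 1}, {"wx": -23.9, "wy": 56.8, "wz": -41.3, "x": 127, "y": 397, "z": -217, "fingers": 1}, {"wx": -23.9, "wy": 56.8, "wz": -41.3, "x": 127, "y": 397, "z": -264, "fingers": 1}, {"wx": -23.9, "wy": 56.8, "wz": -41.3, "x": 127, "y": 397, "z": -311, "fingers": 1}, {"wx": -23.9, "wy": 56.8, "wz": -41.3, "x": 127, "y": 397, "z": -350, "fingers": 1}, {"wx": -23.9, "wy": 56.8, "wz": -41.3, "x": 127, "y": 397, "z": -380, "fingers": 1}, {"wx": -23.9, "wy": 56.8, "wz": -41.3, "x": 127, "y": 397, "z": -394, "fingers": 1}, {"wx": -23.9, "wy": 56.8, "wz": -41.3, "x": 127, "y": 397, "z": -394, "fingers": 1}]'

```text
time: 10.75
tool_pos: [0.5658, 0.3168, 0.1265]
tcp_rot: [-1.193, 0.02, 2.902]
wrist_force: [-0.2, -0.3, -2.9]
width: 0.504
```

```bash
python3 look.py i wrist top
python3 - <<'E'
from pl import *
L=np.array([.565,.325,0])
plan([(L+[0,0,.1135],lean(45,180),d2(-90),.1)])
E
```

```text
10.85 [0.35  0.768 1.279 0.254 1.841 1.904] [0.5671 0.3175 0.1292] [[-0.708, -0.008, -0.706], [-0.001, -1.0, 0.012], [-0.706, 0.009, 0.708]] 0.5011450895659094 [-0.3 -0.  -2.2]
1 xyz 0 3 -5  w 0.2 -0.0 0.2 | [0.567 0.32  0.125] [0.35 0.77 1.28 0.26 1.84 1.9 ] 
2 xyz 0 5 -9  w 0.3 -0.0 0.3 | [0.567 0.322 0.12 ] [0.36 0.78 1.28 0.26 1.83 1.9 ] 
3 xyz 0 8 -14  w 0.5 -0.1 0.5 | [0.567 0.325 0.116] [0.36 0.79 1.28 0.26 1.82 1.9 ]
```

View pics/i_wrist.png

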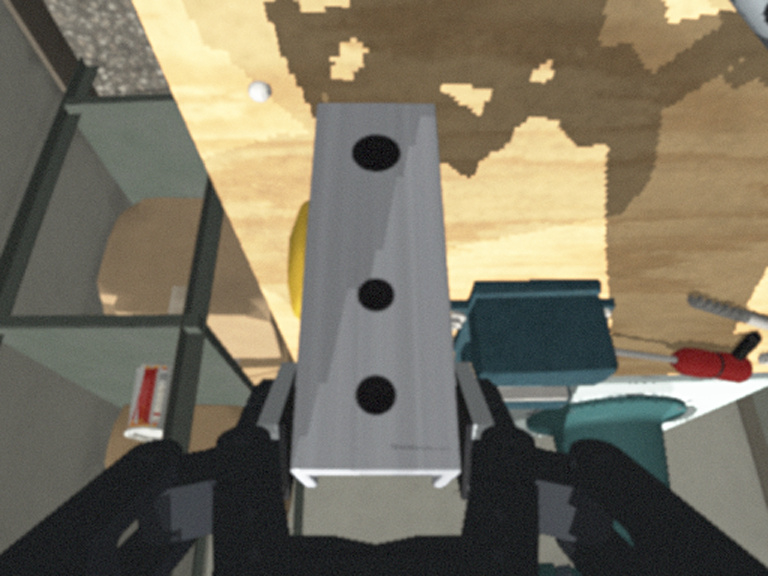

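View pics/i_top.png

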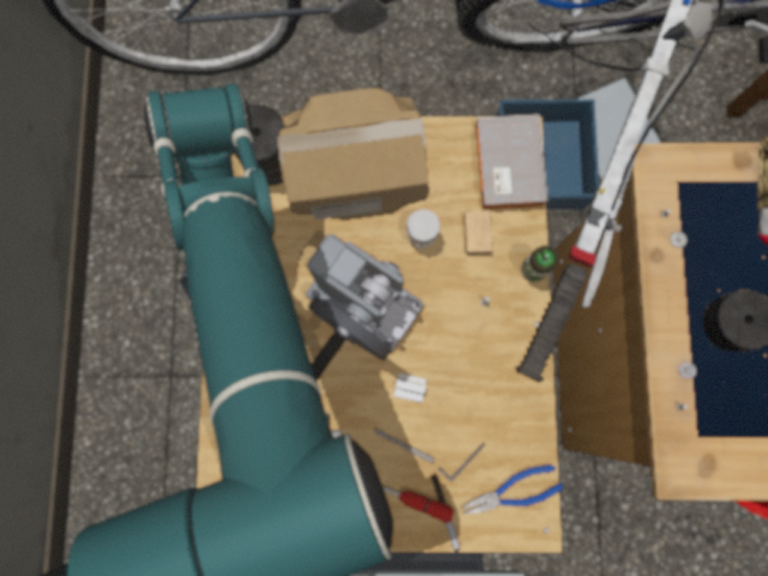

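Request:
play_rows --deltas '[{"wx": 0.5, "wy": 0, "wz": 0.5, "x": 0, "y": 0, "z": -6, "fingers": 1}, {"wx": 0.5, "wy": 0, "wz": 0.5, "x": 0, "y": 0, "z": -11, "fingers": 1}, {"wx": 0.5, "wy": 0, "wz": 0.5, "x": 0, "y": 0, "z": -12.5, "fingers": 1}, {"wx": 0.5, "wy": 0, "wz": 0.5, "x": 0, "y": 0, "z": -13.5, "fingers": 1}]'

```text
time: 11.35
tool_pos: [0.5666, 0.3174, 0.1163]
tcp_rot: [1.198, -0.0, -2.903]
wrist_force: [0.9, -1.6, 5.4]
width: 0.507
```

```bash
python3 look.py j side; python3 -c "
from h import *
c=pickle.load(open('j.pkl','rb'))['side'];crop(c,130,270,130,240,'j_c.png')"
```

```text
11.4 [0.35  0.78  1.284 0.253 1.826 1.888] [0.5666 0.3174 0.1163] [[-0.709, 0.001, -0.705], [-0.001, -1.0, -0.0], [-0.705, 0.001, 0.709]] 0.5039772745106018 [-0.1 -0.8  4.1]
j_c.png 5.2727272727272725
```

View pics/j_c.png

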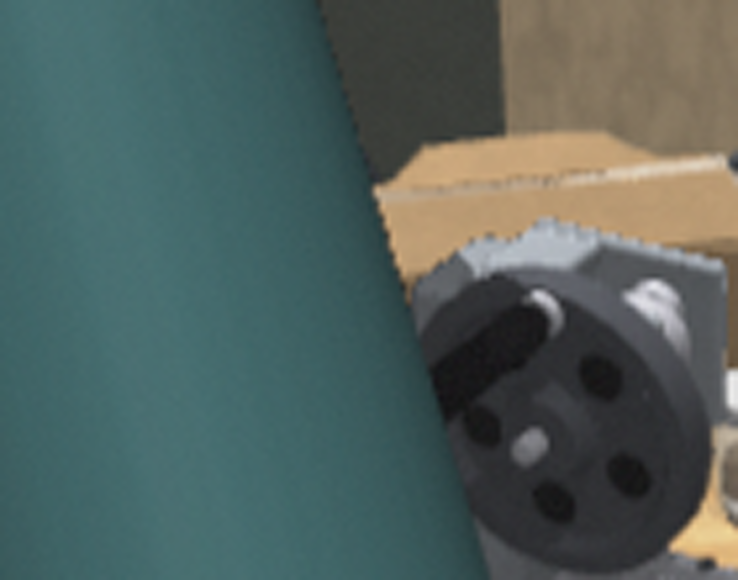

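Request:
play_rows --deltas '[{"wx": 0, "wy": 0, "wz": 0, "x": 0, "y": 0, "z": 0, "fingers": 0.3}, {"wx": 0, "wy": 0, "wz": 0, "x": 0, "y": 0, "z": 0, "fingers": -0.5}, {"wx": 0, "wy": 0, "wz": 0, "x": 0, "y": 0, "z": 0, "fingers": -1}, {"wx": 0, "wy": 0, "wz": 0, "x": 0, "y": 0, "z": 0, "fingers": -1}, {"wx": 0, "wy": 0, "wz": 0, "x": 20, "y": 0, "z": 20, "fingers": -1}, {"wx": 0, "wy": 0, "wz": 0, "x": 50, "y": 0, "z": 50, "fingers": -1}, {"wx": 0, "wy": 0, "wz": 0, "x": 80, "y": 0, "z": 80, "fingers": -1}, {"wx": 0, "wy": 0, "wz": 0, "x": 80, "y": 0, "z": 80, "fingers": -1}]'

```text
time: 12.4
tool_pos: [0.6491, 0.3174, 0.1974]
tcp_rot: [-1.208, -0.002, 2.899]
wrist_force: [0.7, 1.0, -0.2]
width: 1.0
```

```bash
python3 look.py k wrist
```

```text
12.45 [0.32  0.864 0.988 0.251 2.036 1.916] [0.6475 0.3174 0.1954] [[-0.707, 0.0, -0.708], [-0.0, -1.0, -0.0], [-0.708, 0.0, 0.707]] 0.999795132373657 [ 0.2 -0.1 -0.4]
```

View pics/k_wrist.png

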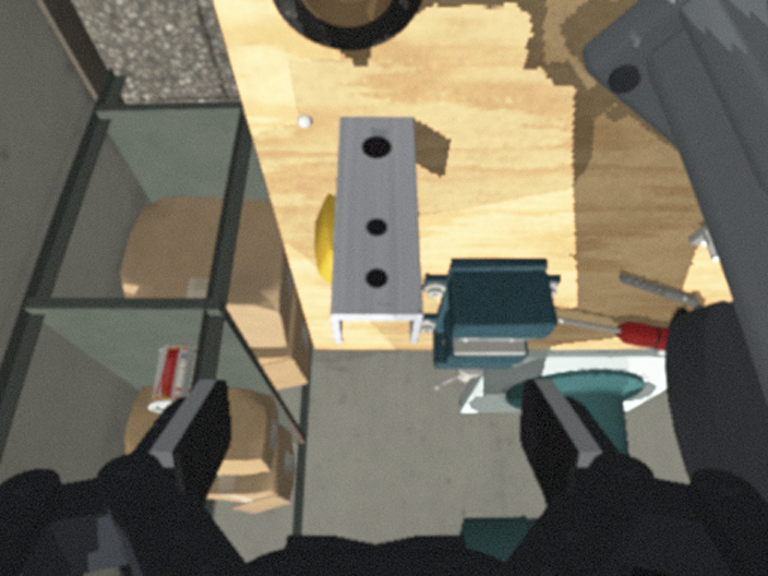

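Run:
```python
from pl import *
e=pickle.load(open("k.pkl","rb"));c=e["wrist"];s=e["s"]
for p,z in [((333,315),.13),((423,316),.13),((341,119),0),((413,119),0)]: print(onz(c,p[0]/1.5,p[1]/1.5,z,s).round(4))
C=np.array([.5555,.3174,0])
# second grasp: own z = -x; t2 = lean 30 toward +x; tool y=+y
t2=lean(30,0);y2=d2(90)
G2=C+[-.002,0,.112]
plan([(np.array([.66,.3174,.36]),lean(10,180),d2(-90)),(np.array([.52,.3174,.36]),lean(-0.0,0),d2(-150)),(np.array([.49,.3174,.34]),lean(20,0),d2(150)),(G2-.14*t2,t2,y2),(G2-.05*t2,t2,y2)])
```

```text
[0.5746 0.3382 0.13  ]
[0.5735 0.2961 0.13  ]
[ 0.5709  0.339  -0.    ]
[0.571 0.296 0.   ]
1 xyz 3 -0 42  w 0.0 -8.7 -0.0 | [0.651 0.317 0.237] [0.33 0.75 1.04 0.21 1.95 1.92] 
2 xyz 6 -0 84  w 0.0 -17.5 -0.0 | [0.654 0.317 0.279] [0.35 0.64 1.09 0.16 1.86 1.93] 
3 xyz 10 -0 126  w 0.0 -26.2 -0.0 | [0.657 0.317 0.321] [0.36 0.54 1.14 0.12 1.77 1.94] 
4 xyz 13 -0 168  w 0.0 -35.0 -0.0 | [0.661 0.317 0.363] [0.38 0.44 1.18 0.07 1.68 1.96] 
5 xyz -7 -0 168  w -3.3 -36.2 -8.1 | [0.64  0.317 0.363] [0.39 0.39 1.26 0.07 1.64 2.11] 
6 xyz -27 -0 168  w -6.7 -37.3 -16.2 | [0.62  0.317 0.363] [0.41 0.33 1.33 0.07 1.59 2.27] 
7 xyz -47 -0 168  w -10.0 -38.3 -24.3 | [0.6   0.317 0.363] [0.42 0.28 1.39 0.06 1.55 2.44] 
8 xyz -67 -0 168  w -13.4 -39.1 -32.4 | [0.58  0.317 0.363] [0.42 0.23 1.45 0.07 1.52 2.55]  IK1e-03
9 xyz -87 -0 168  w -16.7 -39.8 -40.5 | [0.56  0.317 0.363] [0.4  0.17 1.53 0.13 1.48 2.55]  IK2e-02
10 xyz -107 -0 168  w -20.1 -40.3 -48.6 | [0.54  0.317 0.363] [0.37 0.11 1.61 0.19 1.42 2.55]  IK5e-02
11 xyz -128 -0 168  w -23.5 -40.7 -56.8 | [0.52  0.317 0.363] [0.33 0.04 1.7 
[... 962 characters left out ...]
0.317 0.307] [ 0.52 -0.32  2.45  1.9   0.    2.55]  IK2e-01
21 xyz -162 -0 94  w -26.2 -21.6 -151.7 | [0.485 0.317 0.289] [ 0.52 -0.3   2.46  2.07  0.    2.55]  IK2e-01
22 xyz -163 -0 76  w -25.5 -15.0 -160.9 | [0.484 0.317 0.272] [ 0.52 -0.29  2.46  2.23  0.    2.55]  IK2e-01
23 xyz -164 -0 58  w -24.6 -7.9 -169.8 | [0.483 0.317 0.254] [ 0.52 -0.27  2.47  2.4   0.    2.55]  IK2e-01
24 xyz -166 -0 40  w 23.4 0.0 178.5 | [0.482 0.317 0.236] [ 0.52 -0.24  2.47  2.56  0.    2.55]  IK1e-01
25 xyz -143 -0 2  w 23.4 0.0 178.5 | [0.504 0.317 0.197] [ 0.5  -0.14  2.43  2.56  0.    2.55]  IK1e-01
26 xyz -121 -0 -37  w 23.4 0.0 178.5 | [0.527 0.317 0.158] [ 0.48 -0.04  2.39  2.56  0.    2.55]  IK9e-02
```

Run:
```python
from pl import *
C=np.array([.5555,.3174,0])
t2=lean(30,0);y2=d2(90)
G2=C+[-.002,0,.112]
plan([(np.array([.65,.3174,.30]),lean(20,180),d2(-90)),(np.array([.60,.3174,.34]),lean(.0,0),d2(-30)),(np.array([.55,.3174,.34]),lean(0,0),d2(30)),(np.array([.50,.3174,.30]),lean(25,0),d2(80)),(G2-.12*t2,t2,y2)])
```

```text
1 xyz 1 -0 36  w 0.0 -8.3 -0.0 | [0.649 0.317 0.231] [0.33 0.75 1.05 0.21 1.94 1.92] 
2 xyz 2 -0 72  w 0.0 -16.6 -0.0 | [0.65  0.317 0.267] [0.35 0.65 1.11 0.17 1.85 1.93] 
3 xyz 3 -0 107  w 0.0 -25.0 -0.0 | [0.651 0.317 0.303] [0.36 0.54 1.17 0.12 1.76 1.94] 
4 xyz -4 -0 113  w 3.3 -27.5 8.0 | [0.644 0.317 0.309] [0.38 0.51 1.21 0.09 1.72 1.8 ] 
5 xyz -11 -0 119  w 6.7 -30.0 16.1 | [0.636 0.317 0.314] [0.4  0.46 1.25 0.06 1.68 1.67] 
6 xyz -18 -0 125  w 10.0 -32.3 24.2 | [0.629 0.317 0.32 ] [0.41 0.42 1.29 0.04 1.63 1.53] 
7 xyz -26 -0 130  w 13.4 -34.6 32.3 | [0.622 0.317 0.326] [0.43 0.37 1.34 0.02 1.58 1.39] 
8 xyz -33 -0 136  w 16.7 -36.7 40.4 | [0.615 0.317 0.332] [0.44 0.33 1.38 0.01 1.53 1.26] 
9 xyz -40 -0 142  w 20.1 -38.8 48.6 | [0.607 0.317 0.337] [ 0.45  0.28  1.43 -0.    1.48  1.12] 
10 xyz -48 -0 148  w 23.5 -40.7 56.8 | [0.6   0.317 0.343] [ 0.45  0.23  1.48 -0.    1.43  0.97] 
11 xyz -55 -0 148  w 26.8 -39.4 64.8 | [0.593 0.317 0.343] [0.45 0.22 1.49 0.   1.43 0.83] 
12 xyz -62 -0 148  w 30.2 -37.8 72.9 | [0.586 0.317 0.343] [0.46 0.21 1.51 0.   1.42 0.68] 
13 xyz -6
[... 551 characters left out ...]
-0.14] 
19 xyz -115 -0 134  w 42.6 -21.8 132.1 | [0.533 0.317 0.33 ] [ 0.56  0.06  1.7  -0.12  1.28 -0.23] 
20 xyz -123 -0 128  w 40.1 -18.8 141.7 | [0.524 0.317 0.323] [ 0.59  0.02  1.77 -0.17  1.2  -0.32] 
21 xyz -132 -0 121  w 37.1 -15.5 151.2 | [0.516 0.317 0.316] [ 0.62 -0.03  1.84 -0.23  1.13 -0.41] 
22 xyz -140 -0 114  w 33.7 -11.9 160.6 | [0.507 0.317 0.309] [ 0.65 -0.07  1.91 -0.28  1.04 -0.5 ] 
23 xyz -149 -0 107  w 29.9 -7.8 169.8 | [0.499 0.317 0.303] [ 0.67 -0.12  1.98 -0.33  0.96 -0.6 ] 
24 xyz -152 -0 65  w 26.7 -4.0 174.2 | [0.495 0.317 0.261] [ 0.69 -0.11  2.06 -0.4   0.85 -0.58] 
25 xyz -156 -0 23  w 23.4 0.0 178.5 | [0.492 0.317 0.219] [ 0.71 -0.09  2.14 -0.5   0.75 -0.55]
```

Request:
play_rows --deltas '[{"wx": 0, "wy": -8.3, "wz": 0, "x": 1, "y": 0, "z": 36, "fingers": -1}, {"wx": 0, "wy": -16.6, "wz": 0, "x": 2, "y": 0, "z": 72, "fingers": -1}, {"wx": 0, "wy": -25, "wz": 0, "x": 3, "y": 0, "z": 107, "fingers": -1}, {"wx": 3.3, "wy": -27.5, "wz": 8, "x": -4, "y": 0, "z": 113, "fingers": -1}, {"wx": 6.7, "wy": -30, "wz": 16.1, "x": -11, "y": 0, "z": 119, "fingers": -1}, {"wx": 10, "wy": -32.3, "wz": 24.2, "x": -18, "y": 0, "z": 125, "fingers": -1}, {"wx": 13.4, "wy": -34.6, "wz": 32.3, "x": -26, "y": 0, "z": 130, "fingers": -1}, {"wx": 16.7, "wy": -36.7, "wz": 40.4, "x": -33, "y": 0, "z": 136, "fingers": -1}, {"wx": 20.1, "wy": -38.8, "wz": 48.6, "x": -40, "y": 0, "z": 142, "fingers": -1}, {"wx": 23.5, "wy": -40.7, "wz": 56.8, "x": -48, "y": 0, "z": 148, "fingers": -1}, {"wx": 26.8, "wy": -39.4, "wz": 64.8, "x": -55, "y": 0, "z": 148, "fingers": -1}, {"wx": 30.2, "wy": -37.8, "wz": 72.9, "x": -62, "y": 0, "z": 148, "fingers": -1}, {"wx": 33.5, "wy": -36.1, "wz": 80.9, "x": -69, "y": 0, "z": 148, "fingers": -1}, {"wx": 36.8, "wy": -34.1, "wz": 88.9, "x": -76, "y": 0, "z": 148, "fingers": -1}, {"wx": 40.1, "wy": -32, "wz": 96.9, "x": -83, "y": 0, "z": 148, "fingers": -1}, {"wx": 43.4, "wy": -29.6, "wz": 104.8, "x": -90, "y": 0, "z": 148, "fingers": -1}, {"wx": 46.7, "wy": -26.9, "wz": 112.7, "x": -98, "y": 0, "z": 148, "fingers": -1}, {"wx": 46.7, "wy": -26.9, "wz": 112.7, "x": -98, "y": 0, "z": 148, "fingers": -1}]'

```text
time: 14.7
tool_pos: [0.5466, 0.3171, 0.3405]
tcp_rot: [0.813, 1.412, -0.819]
wrist_force: [-0.5, -0.4, 1.1]
width: 0.999
```

```bash
python3 look.py l wrist
python3 - <<'E'
from pl import *
C=np.array([.5555,.3174,0])
t2=lean(30,0);y2=d2(90)
G2=C+[-.002,0,.112]
plan([(np.array([.50,.3174,.30]),lean(25,0),d2(80)),(G2-.10*t2,t2,y2)])
E
```

```text
14.75 [ 0.487  0.145  1.586 -0.003  1.413 -0.033] [0.5471 0.3171 0.3409] [[-0.001, 0.867, 0.498], [-0.003, 0.498, -0.867], [-1.0, -0.002, 0.002]] 0.9971639051470407 [-0.3 -0.5  0.9]
1 xyz -8 0 -6  w -1.8 -3.9 8.4 | [0.539 0.317 0.335] [ 0.52  0.11  1.64 -0.06  1.35 -0.13] 
2 xyz -16 0 -13  w -3.6 -7.8 16.8 | [0.531 0.317 0.328] [ 0.56  0.06  1.71 -0.12  1.28 -0.23] 
3 xyz -24 0 -19  w -5.5 -11.6 25.1 | [0.523 0.317 0.322] [ 0.59  0.02  1.77 -0.18  1.2  -0.32] 
4 xyz -32 0 -25  w -7.3 -15.5 33.5 | [0.515 0.317 0.315] [ 0.62 -0.03  1.84 -0.23  1.13 -0.41] 
5 xyz -40 0 -32  w -9.1 -19.4 41.9 | [0.507 0.317 0.309] [ 0.65 -0.07  1.91 -0.28  1.04 -0.5 ] 
6 xyz -48 0 -38  w -10.9 -23.3 50.3 | [0.499 0.317 0.303] [ 0.67 -0.12  1.98 -0.33  0.96 -0.6 ] 
7 xyz -47 0 -89  w -13.2 -25.2 54.5 | [0.5   0.317 0.252] [ 0.68 -0.1   2.06 -0.41  0.83 -0.58] 
8 xyz -45 0 -140  w -15.5 -27.1 58.8 | [0.502 0.317 0.201] [ 0.7  -0.06  2.14 -0.52  0.71 -0.53]
```

View pics/l_wrist.png

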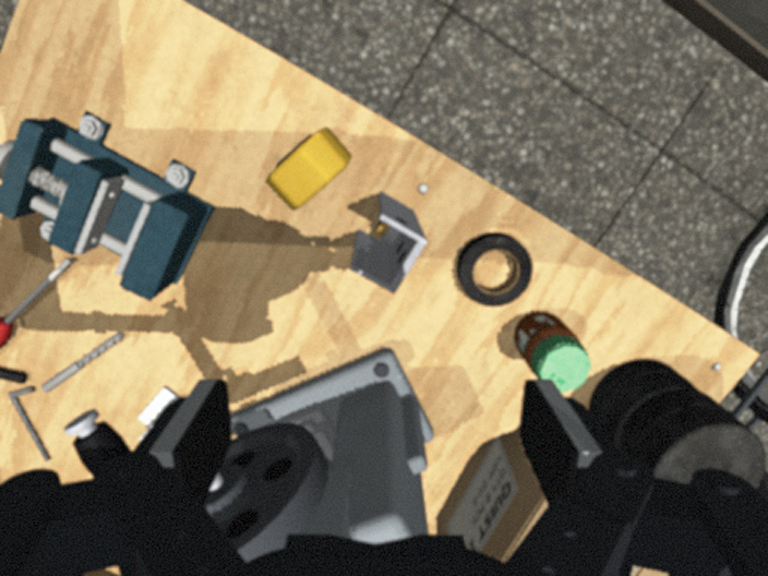

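Request:
play_rows --deltas '[{"wx": -1.8, "wy": -3.9, "wz": 8.4, "x": -8, "y": 0, "z": -6, "fingers": -1}, {"wx": -3.6, "wy": -7.8, "wz": 16.8, "x": -16, "y": 0, "z": -13, "fingers": -1}, {"wx": -5.5, "wy": -11.6, "wz": 25.1, "x": -24, "y": 0, "z": -19, "fingers": -1}, {"wx": -7.3, "wy": -15.5, "wz": 33.5, "x": -32, "y": 0, "z": -25, "fingers": -1}, {"wx": -9.1, "wy": -19.4, "wz": 41.9, "x": -40, "y": 0, "z": -32, "fingers": -1}, {"wx": -10.9, "wy": -23.3, "wz": 50.3, "x": -48, "y": 0, "z": -38, "fingers": -1}, {"wx": -13.2, "wy": -25.2, "wz": 54.5, "x": -47, "y": 0, "z": -89, "fingers": -1}, {"wx": -15.5, "wy": -27.1, "wz": 58.8, "x": -45, "y": 0, "z": -140, "fingers": -1}, {"wx": -15.5, "wy": -27.1, "wz": 58.8, "x": -45, "y": 0, "z": -140, "fingers": -1}]'

```text
time: 15.88
tool_pos: [0.4989, 0.314, 0.1952]
tcp_rot: [-0.006, 1.059, -0.002]
wrist_force: [-0.2, -1.2, -0.1]
width: 0.997
```

```bash
python3 look.py m wrist
python3 - <<'E'
from pl import *
C=np.array([.5555,.3174,0])
t2=lean(30,0);y2=d2(90)
G2=C+[-.002,0,.112]
plan([(G2,t2,y2,.5)])
E
```

```text
15.925 [ 0.695 -0.055  2.141 -0.509  0.709 -0.546] [0.5016 0.316  0.1998] [[0.495, -0.002, 0.869], [-0.0, 1.0, 0.002], [-0.869, -0.001, 0.495]] 1.0023272459950028 [0.3 0.5 0.6]
1 xyz 13 0 -21  w 0.0 -0.1 -0.0 | [0.514 0.316 0.178] [ 0.68 -0.01  2.14 -0.53  0.66 -0.53] 
2 xyz 25 1 -43  w 0.0 -0.2 -0.1 | [0.527 0.317 0.157] [ 0.66  0.04  2.14 -0.56  0.62 -0.5 ] 
3 xyz 38 1 -64  w 0.0 -0.2 -0.1 | [0.539 0.317 0.136] [ 0.65  0.08  2.14 -0.59  0.57 -0.48] 
4 xyz 50 1 -85  w 0.1 -0.3 -0.1 | [0.552 0.317 0.115] [ 0.63  0.13  2.13 -0.63  0.53 -0.44]
```

View pics/m_wrist.png

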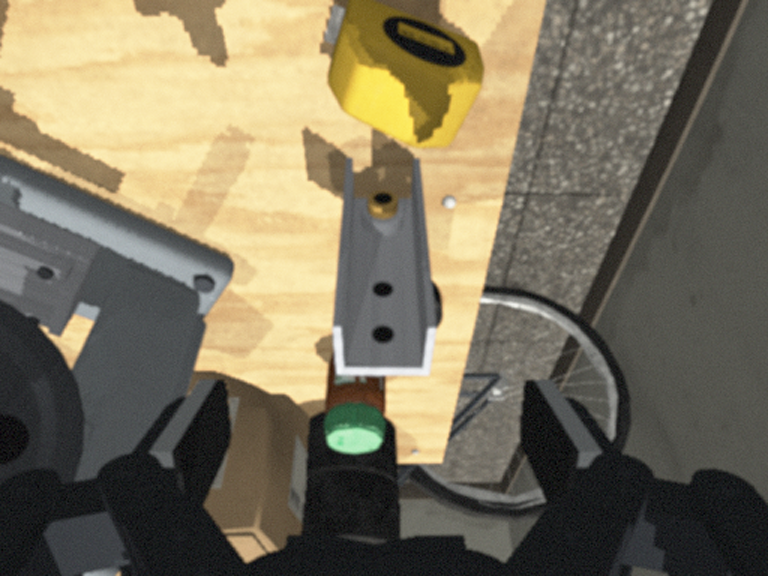

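Run:
```python
from pl import *
e=pickle.load(open("m.pkl","rb"));c=e["wrist"];s=e["s"]
for p,z in [((333,374),.13),((433,374),.13),((336,326),.13),((438,326),.13)]: print(onz(c,p[0]/1.5,p[1]/1.5,z,s).round(4))
```

```text
[0.5733 0.2953 0.13  ]
[0.5728 0.3422 0.13  ]
[0.5372 0.2987 0.13  ]
[0.5369 0.3412 0.13  ]
```

Request:
play_rows --deltas '[{"wx": 0, "wy": 0, "wz": 0, "x": 13, "y": 2, "z": -21, "fingers": -1}, {"wx": 0, "wy": 0, "wz": 0, "x": 25, "y": 2, "z": -43, "fingers": -1}, {"wx": 0, "wy": 0, "wz": 0, "x": 38, "y": 2, "z": -64, "fingers": -1}, {"wx": 0, "wy": 0, "wz": 0, "x": 50, "y": 2, "z": -85, "fingers": -1}, {"wx": 0, "wy": 0, "wz": 0, "x": 50, "y": 2, "z": -85, "fingers": -1}, {"wx": 0, "wy": 0, "wz": 0, "x": 50, "y": 2, "z": -85, "fingers": 1}, {"wx": 0, "wy": 0, "wz": 0, "x": 50, "y": 2, "z": -85, "fingers": 1}, {"wx": 0, "wy": 0, "wz": 0, "x": 50, "y": 2, "z": -85, "fingers": 1}, {"wx": 0, "wy": 0, "wz": 0, "x": 50, "y": 2, "z": -85, "fingers": 1}, {"wx": 0, "wy": 0, "wz": 0, "x": 50, "y": 2, "z": -85, "fingers": 1}]'

```text
time: 17.18
tool_pos: [0.5544, 0.3199, 0.12]
tcp_rot: [0.0, 1.045, 0.005]
wrist_force: [-2.5, -0.7, 5.7]
width: 0.508
```

```bash
python3 look.py n wrist
```

```text
17.225 [ 0.634  0.127  2.126 -0.617  0.533 -0.459] [0.5544 0.3198 0.1199] [[0.502, -0.004, 0.865], [0.004, 1.0, 0.002], [-0.865, 0.003, 0.502]] 0.5032141980981835 [-0.3 -1.5  6.9]
```

View pics/n_wrist.png

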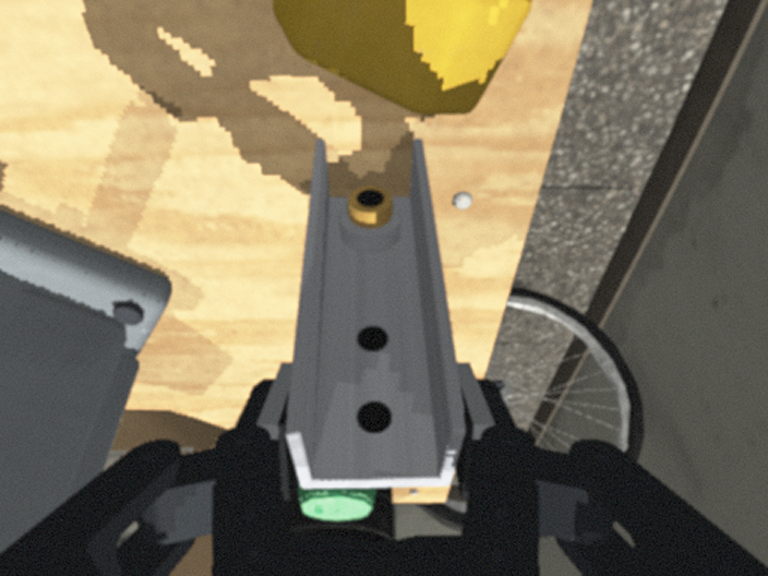

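Run:
```python
from pl import *
e=pickle.load(open("n.pkl","rb"));c=e["wrist"];s=e["s"]
C=np.array([.5549,.3198,.065])
for nm,(x,y,z) in dict(bush=(.040,0,.0065),h1=(0,0,-.012),tailL=(-.065,-.022,.018),tailR=(-.065,.022,.018),bl=(.065,-.022,.018),br=(.065,.022,.018)).items():
    # own x=down, own z=-x world, own y = z×x
    ox=np.array([0,0,-1.]);oz=np.array([-1.,0,0]);oy=np.cross(oz,ox)
    print(nm,np.array(proj(c,C+x*ox+y*oy+z*oz,s))*1.5)
```

```text
bush [371.07279599 193.69910251]
h1 [370.84489421 302.05891099]
tailL [463.07863848 428.11296911]
tailR [276.49766803 428.0983869 ]
bl [424.86060277 134.05823576]
br [317.52377929 133.82944307]
```

Run:
```python
from pl import *
tf=lean(60,55.5);yf=d2(-34.5)
q=np.array([-.8,.37,2.28,1.14,1.2,-1.06])
for s in (-.0913,-.206,-.30,-.38,-.44):
  for z in (.062,.10,.2):
    p,F=pose(N*[1,1,0]+s*fp+[0,0,z],tf,yf);qq,c=ik(p,F,q);A,B,C_,D=chain(qq)
    el=A@X[:3]+B[:,2]*X[3];wr=el+C_[:,0]*X[4]+C_[:,2]*X[5]
    print(s,z,p.round(3),qq.round(2),"%.0e"%c,"wr",wr.round(2))
    q=qq if c<1e-6 else q
```

```text
-0.0913 0.062 [0.545 0.008 0.064] [-0.58  0.37  2.29  1.33  1.1  -1.03] 4e-20 wr [ 0.39 -0.22  0.23]
-0.0913 0.1 [0.545 0.008 0.102] [-0.58  0.28  2.29  1.29  1.13 -0.94] 9e-28 wr [ 0.39 -0.22  0.26]
-0.0913 0.2 [0.545 0.008 0.202] [-0.58  0.08  2.26  1.19  1.2  -0.7 ] 1e-30 wr [ 0.39 -0.22  0.36]
-0.206 0.062 [ 0.48  -0.087  0.064] [-0.84  0.38  2.28  1.11  1.22 -1.07] 3e-30 wr [ 0.32 -0.32  0.23]
-0.206 0.1 [ 0.48  -0.087  0.102] [-0.84  0.29  2.28  1.09  1.25 -0.99] 3e-29 wr [ 0.32 -0.32  0.26]
-0.206 0.2 [ 0.48  -0.087  0.202] [-0.84  0.09  2.25  1.04  1.36 -0.78] 6e-19 wr [ 0.32 -0.32  0.36]
-0.3 0.062 [ 0.427 -0.164  0.064] [-1.03  0.41  2.22  0.96  1.31 -1.09] 2e-30 wr [ 0.27 -0.4   0.23]
-0.3 0.1 [ 0.427 -0.164  0.102] [-1.03  0.33  2.23  0.94  1.35 -1.03] 2e-30 wr [ 0.27 -0.4   0.26]
-0.3 0.2 [ 0.427 -0.164  0.202] [-1.03  0.14  2.2   0.91  1.48 -0.85] 1e-20 wr [ 0.27 -0.4   0.36]
-0.38 0.062 [ 0.382 -0.23   0.064] [-1.17  0.45  2.15  0.84  1.38 -1.11] 8e-31 wr [ 0.22 -0.46  0.23]
-0.38 0.1 [ 0.382 -0.23   0.102] [-1.17  0.38  2.15  0.83  1.43 -1.06] 7e-31 wr [ 0.22 -0.46  0.26]
-0.38 0.2 [ 0.382 -0.23   0.202] [-1.17  0.2   2.13  0.82  1.57 -0.91] 1e-22 wr [ 0.22 -0.46  0.36]
-0.44 0.062 [ 0.348 -0.28   0.064] [-1.26  0.49  2.08  0.76  1.44 -1.13] 3e-31 wr [ 0.19 -0.51  0.23]
-0.44 0.1 [ 0.348 -0.28   0.102] [-1.26  0.42  2.08  0.75  1.49 -1.08] 2e-30 wr [ 0.19 -0.51  0.26]
-0.44 0.2 [ 0.348 -0.28   0.202] [-1.26  0.25  2.06  0.75  1.63 -0.95] 9e-25 wr [ 0.19 -0.51  0.36]
```

Run:
```python
from pl import *
tf=lean(60,55.5);yf=d2(-34.5)
s=monitor.read_state();g=s['tool_pos']
t2=lean(30,0);y2=d2(90)
E0=N*[1,1,0]-.44*fp
plan([(np.array([.555,.3199,.16]),t2,y2,.7),(np.array([.50,.30,.42]),lean(20,0),d2(80)),(np.array([.44,.12,.50]),lean(10,30),d2(30)),(np.array([.40,-.08,.50]),lean(25,55),d2(-25)),(E0+[0,0,.42],tf,yf),(E0+[0,0,.12],tf,yf)])
```

```text
1 xyz -0 0 21  w -0.1 0.1 -0.1 | [0.554 0.32  0.141] [ 0.64  0.1   2.11 -0.58  0.57 -0.5 ] 
2 xyz -1 0 43  w -0.2 0.1 -0.2 | [0.554 0.32  0.163] [ 0.64  0.07  2.09 -0.54  0.61 -0.54] 
3 xyz -10 -3 86  w 0.5 1.8 -1.6 | [0.544 0.317 0.206] [ 0.63  0.01  2.06 -0.45  0.72 -0.62] 
4 xyz -19 -7 129  w 1.2 3.5 -3.1 | [0.535 0.313 0.249] [ 0.63 -0.04  2.01 -0.37  0.82 -0.68] 
5 xyz -28 -10 173  w 1.8 5.1 -4.5 | [0.526 0.31  0.293] [ 0.63 -0.08  1.96 -0.32  0.93 -0.71] 
6 xyz -37 -13 216  w 2.5 6.8 -5.9 | [0.517 0.307 0.336] [ 0.62 -0.11  1.9  -0.27  1.03 -0.74] 
7 xyz -46 -17 260  w 3.2 8.5 -7.3 | [0.508 0.303 0.379] [ 0.61 -0.13  1.84 -0.24  1.14 -0.75] 
8 xyz -55 -20 303  w 3.8 10.1 -8.7 | [0.499 0.3   0.423] [ 0.61 -0.15  1.77 -0.21  1.24 -0.76] 
9 xyz -65 -50 316  w 7.2 12.2 -16.6 | [0.489 0.27  0.436] [ 0.55 -0.18  1.77 -0.17  1.29 -0.68] 
10 xyz -75 -80 330  w 10.6 14.3 -24.5 | [0.479 0.24  0.45 ] [ 0.49 -0.22  1.77 -0.12  1.35 -0.61] 
11 xyz -85 -110 343  w 14.0 16.3 -32.3 | [0.469 0.21  0.463] [ 0.42 -0.25  1.76 -0.08  1.4  -0.54] 
12 xyz -95 -140 356  w 17.5 18.3 -40.2 | [0.459 0.18
[... 1307 characters left out ...]
 93.8 49.7 -93.8 | [ 0.348 -0.28   0.422] [-1.26  0.02  1.88  0.82  1.93 -0.65] 
26 xyz -207 -600 252  w 93.8 49.7 -93.8 | [ 0.348 -0.28   0.372] [-1.26  0.05  1.93  0.79  1.86 -0.72] 
27 xyz -207 -600 202  w 93.8 49.7 -93.8 | [ 0.348 -0.28   0.322] [-1.26  0.1   1.98  0.78  1.79 -0.79] 
28 xyz -207 -600 152  w 93.8 49.7 -93.8 | [ 0.348 -0.28   0.271] [-1.26  0.16  2.02  0.76  1.73 -0.85] 
29 xyz -207 -600 102  w 93.8 49.7 -93.8 | [ 0.348 -0.28   0.222] [-1.26  0.22  2.05  0.75  1.65 -0.92] 
30 xyz -207 -600 52  w 93.8 49.7 -93.8 | [ 0.348 -0.28   0.172] [-1.26  0.3   2.07  0.75  1.58 -0.99] 
31 xyz -207 -600 2  w 93.8 49.7 -93.8 | [ 0.348 -0.28   0.122] [-1.26  0.38  2.08  0.75  1.51 -1.05]
```

Request:
play_rows --deltas '[{"wx": 0, "wy": 0, "wz": 0, "x": 0, "y": 0, "z": 21, "fingers": 1}, {"wx": 0, "wy": 0, "wz": 0, "x": -1, "y": 0, "z": 43, "fingers": 1}, {"wx": 0.5, "wy": 1.8, "wz": -1.6, "x": -10, "y": -3, "z": 86, "fingers": 1}, {"wx": 1.2, "wy": 3.5, "wz": -3.1, "x": -19, "y": -7, "z": 129, "fingers": 1}, {"wx": 1.8, "wy": 5.1, "wz": -4.5, "x": -28, "y": -10, "z": 173, "fingers": 1}, {"wx": 2.5, "wy": 6.8, "wz": -5.9, "x": -37, "y": -13, "z": 216, "fingers": 1}, {"wx": 3.2, "wy": 8.5, "wz": -7.3, "x": -46, "y": -17, "z": 260, "fingers": 1}, {"wx": 3.8, "wy": 10.1, "wz": -8.7, "x": -55, "y": -20, "z": 303, "fingers": 1}, {"wx": 7.2, "wy": 12.2, "wz": -16.6, "x": -65, "y": -50, "z": 316, "fingers": 1}, {"wx": 10.6, "wy": 14.3, "wz": -24.5, "x": -75, "y": -80, "z": 330, "fingers": 1}, {"wx": 14, "wy": 16.3, "wz": -32.3, "x": -85, "y": -110, "z": 343, "fingers": 1}, {"wx": 17.5, "wy": 18.3, "wz": -40.2, "x": -95, "y": -140, "z": 356, "fingers": 1}, {"wx": 20.9, "wy": 20.2, "wz": -48.1, "x": -105, "y": -170, "z": 370, "fingers": 1}, {"wx": 24.3, "wy": 22.2, "wz": -56, "x": -115, "y": -200, "z": 383, "fingers": 1}, {"wx": 29.6, "wy": 23.7, "wz": -64.1, "x": -122, "y": -234, "z": 383, "fingers": 1}, {"wx": 34.9, "wy": 25.2, "wz": -72.3, "x": -128, "y": -267, "z": 383, "fingers": 1}, {"wx": 40.3, "wy": 26.6, "wz": -80.4, "x": -135, "y": -300, "z": 383, "fingers": 1}, {"wx": 45.8, "wy": 28, "wz": -88.5, "x": -142, "y": -334, "z": 383, "fingers": 1}, {"wx": 51.3, "wy": 29.3, "wz": -96.6, "x": -148, "y": -367, "z": 383, "fingers": 1}, {"wx": 56.9, "wy": 30.5, "wz": -104.7, "x": -155, "y": -401, "z": 383, "fingers": 1}]'

```text
time: 19.73
tool_pos: [0.3976, -0.0825, 0.4999]
tcp_rot: [1.928, 1.128, -1.177]
wrist_force: [-0.0, 0.4, -3.0]
width: 0.506
```

```bash
python3 look.py o wrist
python3 - <<'E'
from pl import *
tf=lean(60,55.5);yf=d2(-34.5)
E0=N*[1,1,0]-.44*fp
plan([(E0+[0,0,.42],tf,yf),(E0+[0,0,.09],tf,yf)])
E
```

```text
19.775 [-0.628 -0.376  1.828  0.439  1.684 -0.107] [ 0.3968 -0.087   0.4985] [[0.243, 0.884, -0.398], [0.346, -0.463, -0.816], [-0.906, 0.061, -0.418]] 0.5052134552664018 [-0.1 -3.6 -5. ]
1 xyz -10 -39 -15  w 6.4 -3.1 -1.1 | [ 0.387 -0.126  0.483] [-0.81 -0.34  1.87  0.55  1.72 -0.26] 
2 xyz -20 -77 -31  w 12.8 -6.1 -2.2 | [ 0.377 -0.164  0.468] [-0.96 -0.28  1.89  0.64  1.77 -0.39] 
3 xyz -29 -116 -46  w 19.1 -9.2 -3.4 | [ 0.367 -0.203  0.452] [-1.09 -0.2   1.9   0.71  1.82 -0.5 ] 
4 xyz -39 -154 -62  w 25.5 -12.2 -4.5 | [ 0.358 -0.241  0.437] [-1.19 -0.1   1.89  0.77  1.87 -0.58] 
5 xyz -49 -193 -77  w 31.9 -15.3 -5.6 | [ 0.348 -0.28   0.422] [-1.26  0.02  1.88  0.82  1.93 -0.65] 
6 xyz -49 -193 -124  w 31.9 -15.3 -5.6 | [ 0.348 -0.28   0.374] [-1.26  0.05  1.93  0.79  1.87 -0.71] 
7 xyz -49 -193 -171  w 31.9 -15.3 -5.6 | [ 0.348 -0.28   0.327] [-1.26  0.09  1.97  0.78  1.8  -0.78] 
8 xyz -49 -193 -218  w 31.9 -15.3 -5.6 | [ 0.348 -0.28   0.28 ] [-1.26  0.15  2.01  0.76  1.74 -0.84] 
9 xyz -49 -193 -266  w 31.9 -15.3 -5.6 | [ 0.348 -0.28   0.233] [-1.26  0.21  2.04  0.76  1.67 -0.91] 
10 xyz -49 -193 -313  w 31.9 -15.3 -5.6 | [ 0.348 -0.28   0.186] [-1.26  0.28  2.06  0.75  1.6  -0.97] 
11 xyz -49 -193 -360  w 31.9 -15.3 -5.6 | [ 0.348 -0.28   0.139] [-1.26  0.35  2.08  0.75  1.54 -1.03] 
12 xyz -49 -193 -407  w 31.9 -15.3 -5.6 | [ 0.348 -0.28   0.092] [-1.26  0.44  2.08  0.76  1.47 -1.09]
```

View pics/o_wrist.png

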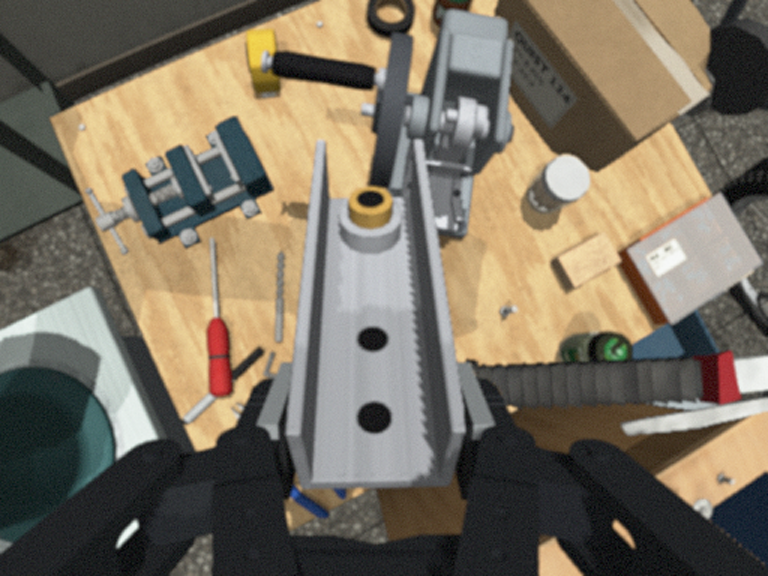

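Request:
play_rows --deltas '[{"wx": 6.4, "wy": -3.1, "wz": -1.1, "x": -10, "y": -39, "z": -15, "fingers": 1}, {"wx": 12.8, "wy": -6.1, "wz": -2.2, "x": -20, "y": -77, "z": -31, "fingers": 1}, {"wx": 19.1, "wy": -9.2, "wz": -3.4, "x": -29, "y": -116, "z": -46, "fingers": 1}, {"wx": 25.5, "wy": -12.2, "wz": -4.5, "x": -39, "y": -154, "z": -62, "fingers": 1}, {"wx": 31.9, "wy": -15.3, "wz": -5.6, "x": -49, "y": -193, "z": -77, "fingers": 1}, {"wx": 31.9, "wy": -15.3, "wz": -5.6, "x": -49, "y": -193, "z": -124, "fingers": 1}, {"wx": 31.9, "wy": -15.3, "wz": -5.6, "x": -49, "y": -193, "z": -171, "fingers": 1}, {"wx": 31.9, "wy": -15.3, "wz": -5.6, "x": -49, "y": -193, "z": -218, "fingers": 1}, {"wx": 31.9, "wy": -15.3, "wz": -5.6, "x": -49, "y": -193, "z": -266, "fingers": 1}, {"wx": 31.9, "wy": -15.3, "wz": -5.6, "x": -49, "y": -193, "z": -313, "fingers": 1}, {"wx": 31.9, "wy": -15.3, "wz": -5.6, "x": -49, "y": -193, "z": -360, "fingers": 1}, {"wx": 31.9, "wy": -15.3, "wz": -5.6, "x": -49, "y": -193, "z": -400, "fingers": 1}, {"wx": 31.9, "wy": -15.3, "wz": -5.6, "x": -49, "y": -193, "z": -400, "fingers": 1}]'

```text
time: 21.4
tool_pos: [0.3487, -0.2726, 0.0984]
tcp_rot: [2.488, 1.322, -0.655]
wrist_force: [0.2, 0.4, -3.4]
width: 0.508
```

```bash
python3 look.py p wrist
python3 - <<'E'
from pl import *
e=pickle.load(open("p.pkl","rb"));s=e["s"]
tf=lean(60,55.5);yf=d2(-34.5)
G=lambda sx,z:N*[1,1,0]+sx*fp+[0,0,z]
plan([(G(-.33,.075),tf,yf),(G(-.21,.065),tf,yf)])
E
```

```text
21.45 [-1.258  0.418  2.092  0.759  1.484 -1.096] [ 0.3494 -0.2737  0.1003] [[0.489, 0.83, -0.269], [0.717, -0.558, -0.417], [-0.496, 0.011, -0.868]] 0.5063247852856179 [ 0.7 -0.2 -2.1]
1 xyz 20 28 -8  w 0.1 0.2 -0.2 | [ 0.37  -0.246  0.092] [-1.2   0.41  2.13  0.8   1.44 -1.09] 
2 xyz 40 56 -16  w 0.1 0.4 -0.4 | [ 0.39  -0.217  0.084] [-1.15  0.4   2.17  0.85  1.39 -1.09] 
3 xyz 61 85 -24  w 0.2 0.6 -0.6 | [ 0.41  -0.189  0.076] [-1.09  0.4   2.2   0.9   1.35 -1.08] 
4 xyz 83 118 -27  w 0.2 0.6 -0.6 | [ 0.433 -0.156  0.073] [-1.01  0.38  2.23  0.97  1.31 -1.07] 
5 xyz 106 151 -30  w 0.2 0.6 -0.6 | [ 0.455 -0.123  0.07 ] [-0.93  0.38  2.26  1.03  1.27 -1.07] 
6 xyz 129 183 -34  w 0.2 0.6 -0.6 | [ 0.478 -0.09   0.066] [-0.85  0.37  2.28  1.11  1.22 -1.06]
```

View pics/p_wrist.png

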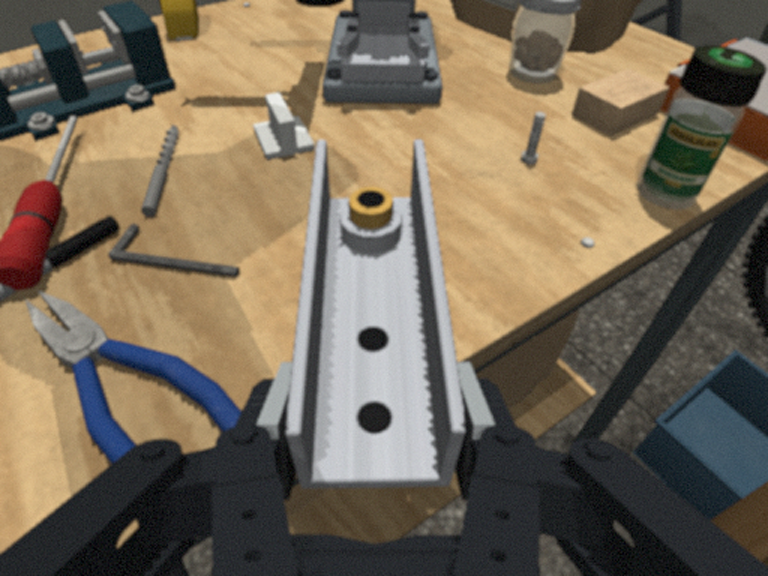

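Request:
play_rows --deltas '[{"wx": 0.1, "wy": 0.2, "wz": -0.2, "x": 20, "y": 28, "z": -8, "fingers": 1}, {"wx": 0.1, "wy": 0.4, "wz": -0.4, "x": 40, "y": 56, "z": -16, "fingers": 1}, {"wx": 0.2, "wy": 0.6, "wz": -0.6, "x": 61, "y": 85, "z": -24, "fingers": 1}, {"wx": 0.2, "wy": 0.6, "wz": -0.6, "x": 83, "y": 118, "z": -27, "fingers": 1}, {"wx": 0.2, "wy": 0.6, "wz": -0.6, "x": 106, "y": 151, "z": -30, "fingers": 1}, {"wx": 0.2, "wy": 0.6, "wz": -0.6, "x": 129, "y": 183, "z": -34, "fingers": 1}, {"wx": 0.2, "wy": 0.6, "wz": -0.6, "x": 129, "y": 183, "z": -34, "fingers": 1}, {"wx": 0.2, "wy": 0.6, "wz": -0.6, "x": 129, "y": 183, "z": -34, "fingers": 1}]'

```text
time: 22.45
tool_pos: [0.4794, -0.0924, 0.0683]
tcp_rot: [2.494, 1.309, -0.665]
wrist_force: [-0.1, -0.7, -2.4]
width: 0.509
```

```bash
python3 look.py q wrist
python3 - <<'E'
from h import *
c=pickle.load(open('q.pkl','rb'))['wrist'];crop(c,190,310,20,170,'q_c.png')
E
```

```text
22.5 [-0.849  0.369  2.275  1.106  1.223 -1.062] [ 0.4793 -0.0929  0.0681] [[0.494, 0.823, -0.28], [0.711, -0.567, -0.416], [-0.501, 0.006, -0.865]] 0.5081423381055298 [ 1.2 -0.8 -3.1]
q_c.png 3.8666666666666667
```

View pics/q_wrist.png

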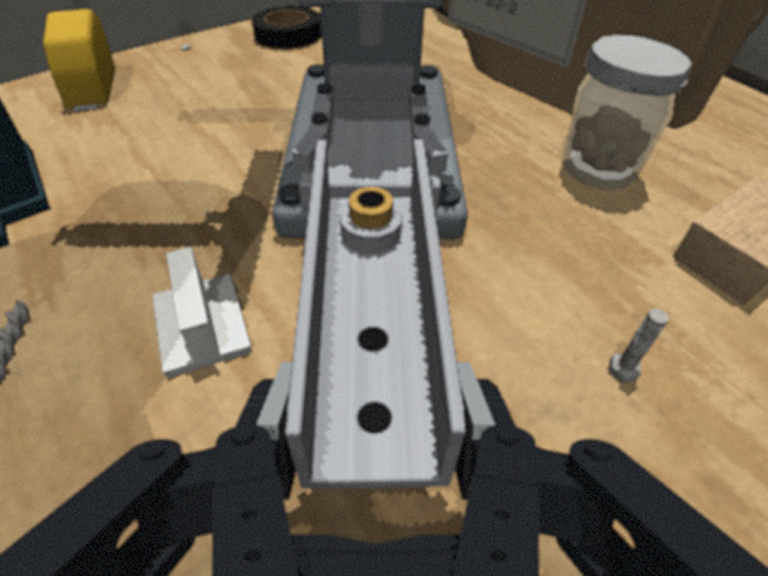

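View pics/q_c.png

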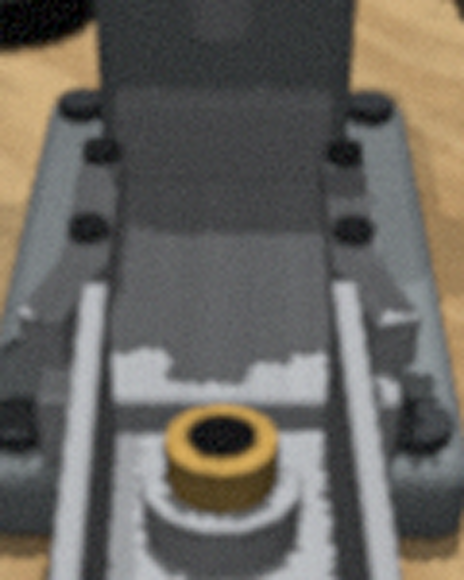

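Run:
```python
from pl import *
e=pickle.load(open("q.pkl","rb"));c=e["wrist"];s=e["s"];F=R.from_rotvec(s['tcp_rot']).as_matrix();f=3.86667
py=d2(145.5)
print("TCP rel N: fp %.4f py %.4f"%((s['tool_pos']-N)@fp,(s['tool_pos']-N)@py))
print("tool yaw",np.degrees(np.arctan2(F[1,1],F[0,1])))
for u,v,z in [(125,235,.04),(328,235,.04),(112,345,.04),(328,350,.04),(90,227,.052),(353,228,.052),(101,150,.052),(344,151,.052),(112,400,.04),(328,400,.04)]:
    w=onz(c,190+u/f,20+v/f,z,s);print((u,v),w.round(4),"fp %.4f py %.4f"%((w-N)@fp,(w-N)@py))
# expected flange end tops in world given own pose
C=s['tool_pos']+.003*F[:,0]
ox=fp;oz=np.array([0,0,1.]);oy=np.cross(oz,ox)
cen=C+.0523*ox+.001*oz
for x,y,z in [(.065,.022,.018),(.065,-.022,.018),(.04,0,.0135)]:
    u,v=proj(c,cen+x*ox+y*oy+z*oz,s);print("pred crop",((u-190)*f,(v-20)*f))
print(cen, (cen-N)@fp,(cen-N)@py)
```

```text
TCP rel N: fp -0.2137 py -0.0023
tool yaw -34.51857663513545
(125, 235) [0.5791 0.0972 0.04  ] fp -0.0010 py 0.0229
(328, 235) [0.6185 0.0708 0.04  ] fp -0.0004 py -0.0245
(112, 345) [0.5534 0.06   0.04  ] fp -0.0462 py 0.0230
(328, 350) [0.5898 0.0333 0.04  ] fp -0.0476 py -0.0221
(90, 227) [0.564  0.0857 0.052 ] fp -0.0190 py 0.0288
(353, 228) [0.6112 0.0535 0.052 ] fp -0.0187 py -0.0283
(101, 150) [0.5844 0.1157 0.052 ] fp 0.0173 py 0.0290
(344, 151) [0.632  0.0833 0.052 ] fp 0.0176 py -0.0286
(112, 400) [0.5435 0.0434 0.04  ] fp -0.0654 py 0.0218
(328, 400) [0.5791 0.0194 0.04  ] fp -0.0650 py -0.0212
pred crop (np.float64(96.96776121354345), np.float64(270.33909552092746))
pred crop (np.float64(374.3717182327691), np.float64(272.0466524482482))
pred crop (np.float64(235.84052268127175), np.float64(387.4960279001784))
[ 0.51051936 -0.04716603  0.067834  ] -0.1587542699847346 -0.002352510076965028
```

Run:
```python
from pl import *
for tag in "nq":
    e=pickle.load(open(tag+".pkl","rb"));c=e["wrist"];s=e["s"];F=R.from_rotvec(s['tcp_rot']).as_matrix()
    print(tag,F.round(4).tolist(),s['tool_pos'])
    W=cloud(c,s)
    T=c["tool_from_camera"]
    # tool-frame point cloud near bush: pixel
    for (u,v) in [(247,134),(247,130),(214,100),(279,100),(249,225),(215,97),(278,97)]:
        d=c["depth"][v,u];x,y=ray(c,np.float64(u),np.float64(v));pt=T[:3,:3]@np.array([x*d,y*d,d])+T[:3,3];print((u,v),round(float(d),4),pt.round(4))
```

```text
n [[0.502, -0.0039, 0.8648], [0.0043, 1.0, 0.002], [-0.8648, 0.0027, 0.502]] [0.55440222 0.31985346 0.11995186]
(247, 134) 0.1977 [ 0.0785 -0.0005 -0.0501]
(247, 130) 0.2003 [ 0.0818 -0.0005 -0.052 ]
(214, 100) 0.1993 [ 0.0863 -0.0202 -0.0693]
(279, 100) 0.1988 [ 0.0858  0.0185 -0.0693]
(249, 225) 0.1756 [ 0.0419  0.0007 -0.0079]
(215, 97) 0.2016 [ 0.0892 -0.0198 -0.0709]
(278, 97) 0.2029 [ 0.0906  0.0182 -0.0709]
q [[0.4931, 0.8239, -0.2792], [0.7112, -0.5667, -0.416], [-0.501, 0.0066, -0.8654]] [ 0.47941689 -0.09240152  0.06833689]
(247, 134) 0.1977 [ 0.0792 -0.0023 -0.0504]
(247, 130) 0.2009 [ 0.0832 -0.0023 -0.0523]
(214, 100) 0.2007 [ 0.0885 -0.0221 -0.0696]
(279, 100) 0.2014 [ 0.0892  0.0169 -0.0695]
(249, 225) 0.1767 [ 0.0437 -0.001  -0.0078]
(215, 97) 0.2031 [ 0.0915 -0.0217 -0.0712]
(278, 97) 0.2026 [ 0.091   0.0164 -0.0712]
```

Run:
```python
from pl import *
for tag in "acdefgikmnopq":
    T=pickle.load(open(tag+".pkl","rb"))["wrist"]["tool_from_camera"];print(tag,(T[:3,3]*1000).round(2),np.degrees(R.from_matrix(T[:3,:3]).as_euler('xyz')).round(2))
e=pickle.load(open("q.pkl","rb"));c=e["wrist"];s=e["s"];T=c["tool_from_camera"]
g=cv2.cvtColor(c["frame"],cv2.COLOR_RGB2GRAY)
# tool-frame plane points: own-plane web inner (own z=-.012): find intersection with plane normal oz through cen
F=R.from_rotvec(s['tcp_rot']).as_matrix()
Gp=s['tool_pos']+.003*F[:,0];cen=Gp+.0523*fp+np.array([0,0,.001])
for nm,(u,v,r),z in [("bush",(247,133,7),cen[2]-.018+.0235),("h1",(248,225,12),cen[2]-.012),("h2",(249,278,13),cen[2]-.012)]:
    sub=g[v-r:v+r+1,u-r:u+r+1].astype(float);yy,xx=np.mgrid[v-r:v+r+1,u-r:u+r+1]
    w=np.clip(70-sub,0,None);uc,vc=(w*xx).sum()/w.sum(),(w*yy).sum()/w.sum()
    p=onz(c,uc,vc,z,s);print(nm,uc.round(2),vc.round(2),"fp %.4f py %.4f"%((p-N)@fp,(p-N)@d2(145.5)))
```

```text
a [-120.31    1.23  -77.47] [7.239e+01 2.000e-02 8.999e+01]
c [-120.31   -0.42  -78.52] [7.239e+01 2.000e-02 9.001e+01]
d [-119.57   -0.42  -77.98] [7.239e+01 2.000e-02 9.000e+01]
e [-119.57   -0.41  -77.98] [7.239e+01 2.000e-02 9.000e+01]
f [-119.58   -0.43  -77.98] [7.239e+01 2.000e-02 9.000e+01]
g [-120.06   -0.71  -78.26] [7.240e+01 2.000e-02 9.001e+01]
i [-120.54   -1.22  -77.71] [72.41  0.   90.02]
k [-120.54   -1.21  -77.72] [72.41  0.   90.02]
m [-120.25    1.21  -77.33] [7.239e+01 2.000e-02 9.000e+01]
n [-120.24    1.21  -77.34] [7.239e+01 2.000e-02 9.000e+01]
o [-119.86   -0.38  -78.32] [7.239e+01 2.000e-02 9.000e+01]
p [-119.48   -0.51  -77.67] [7.239e+01 2.000e-02 8.999e+01]
q [-119.49   -0.52  -77.68] [7.239e+01 2.000e-02 8.999e+01]
bush 246.92 132.35 fp -0.1196 py -0.0000
h1 248.21 225.67 fp -0.1744 py -0.0010
h2 249.13 278.03 fp -0.2041 py -0.0016
```

Request:
play_rows --deltas '[{"wx": 0, "wy": 0, "wz": -1.1, "x": 0, "y": 2, "z": -2, "fingers": 1}, {"wx": 0, "wy": 0, "wz": -1.1, "x": 8, "y": 14, "z": -5, "fingers": 1}, {"wx": 0, "wy": 0, "wz": -1.1, "x": 15.5, "y": 26, "z": -6.5, "fingers": 1}, {"wx": 0, "wy": 0, "wz": -1.1, "x": 15.5, "y": 26, "z": -6.5, "fingers": 1}]'

```text
time: 23.0
tool_pos: [0.4937, -0.064, 0.0599]
tcp_rot: [2.512, 1.291, -0.672]
wrist_force: [0.0, -0.5, -2.5]
width: 0.503
```

```bash
python3 look.py r wrist
cat > meas.py <<'E'
import sys
from pl import *
tag=sys.argv[1]
e=pickle.load(open(tag+".pkl","rb"));c=e["wrist"];s=e["s"]
g=cv2.cvtColor(c["frame"],cv2.COLOR_RGB2GRAY)
F=R.from_rotvec(s['tcp_rot']).as_matrix()
Gp=s['tool_pos']+.003*F[:,0];cz=Gp[2]+.001
for nm,(u,v,r),z in [("bush",(247,133,7),cz-.018+.0235),("h1",(248,225,12),cz-.012),("h2",(249,278,13),cz-.012)]:
    sub=g[v-r:v+r+1,u-r:u+r+1].astype(float);yy,xx=np.mgrid[v-r:v+r+1,u-r:u+r+1]
    w=np.clip(70-sub,0,None);uc,vc=(w*xx).sum()/w.sum(),(w*yy).sum()/w.sum()
    p=onz(c,uc,vc,z,s);print(nm,uc.round(2),vc.round(2),"fp %.4f py %.4f"%((p-N)@fp,(p-N)@d2(145.5)))
print("TCP fp %.4f py %.4f"%((s['tool_pos']-N)@fp,(s['tool_pos']-N)@d2(145.5)),"bottom z %.4f"%(cz-.018))
crop(c,190,310,20,170,tag+'_c.png')
E
python3 meas.py r
```

```text
23.05 [-0.785  0.372  2.301  1.181  1.178 -1.069] [ 0.4938 -0.0646  0.06  ] [[0.505, 0.813, -0.29], [0.704, -0.582, -0.408], [-0.5, 0.002, -0.866]] 0.5017696554872572 [ 0.5 -0.8 -3.5]
bush 246.92 132.3 fp -0.0879 py 0.0025
h1 248.18 225.7 fp -0.1428 py 0.0026
h2 249.2 278.03 fp -0.1725 py 0.0026
TCP fp -0.1822 py 0.0019 bottom z 0.0414
r_c.png 3.8666666666666667
```

View pics/r_c.png

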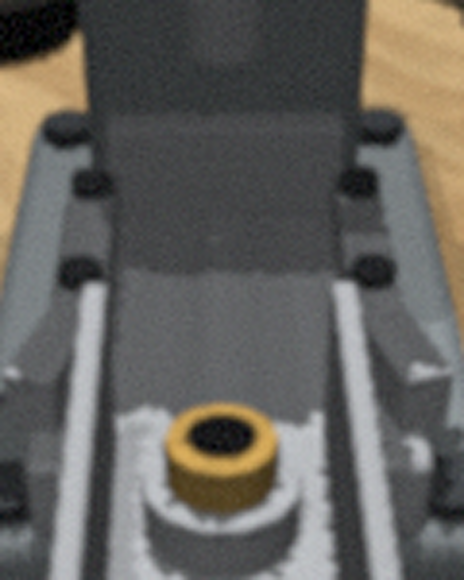

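Run:
```python
from pl import *
e=pickle.load(open("r.pkl","rb"));c=e["wrist"];s=e["s"];f=3.86667
for u,v in [(78,270),(375,270),(92,182),(358,182)]:
    w=onz(c,190+u/f,20+v/f,.052,s);print((u,v),"fp %.4f py %.4f"%((w-N)@fp,(w-N)@d2(145.5)))
```

```text
(78, 270) fp -0.0183 py 0.0296
(375, 270) fp -0.0192 py -0.0286
(92, 182) fp 0.0178 py 0.0289
(358, 182) fp 0.0169 py -0.0284
```

Request:
play_rows --deltas '[{"wx": 0, "wy": 0, "wz": 0, "x": 2, "y": -1, "z": 1.5, "fingers": 1}, {"wx": 0, "wy": 0, "wz": 0, "x": 9, "y": 9, "z": 1.5, "fingers": 1}, {"wx": 0, "wy": 0, "wz": 0, "x": 16, "y": 19.5, "z": 1.5, "fingers": 1}, {"wx": 0, "wy": 0, "wz": 0, "x": 16, "y": 19.5, "z": 1.5, "fingers": 1}, {"wx": 0, "wy": 0, "wz": 0, "x": 16, "y": 19.5, "z": 1.5, "fingers": 1}]'

```text
time: 23.68
tool_pos: [0.5099, -0.0457, 0.0617]
tcp_rot: [2.512, 1.289, -0.672]
wrist_force: [0.3, -0.8, -3.0]
width: 0.502
```

```bash
python3 look.py t wrist; python3 meas.py t
```

```text
23.725 [-0.729  0.368  2.301  1.227  1.155 -1.056] [ 0.51   -0.046   0.0617] [[0.506, 0.813, -0.29], [0.703, -0.583, -0.408], [-0.5, 0.003, -0.866]] 0.5089707371113118 [-0.3 -0.4 -2.8]
bush 246.91 132.34 fp -0.0638 py -0.0005
h1 248.14 225.68 fp -0.1186 py -0.0004
h2 249.17 278.08 fp -0.1483 py -0.0004
TCP fp -0.1579 py -0.0010 bottom z 0.0432
t_c.png 3.8666666666666667
```

View pics/t_c.png

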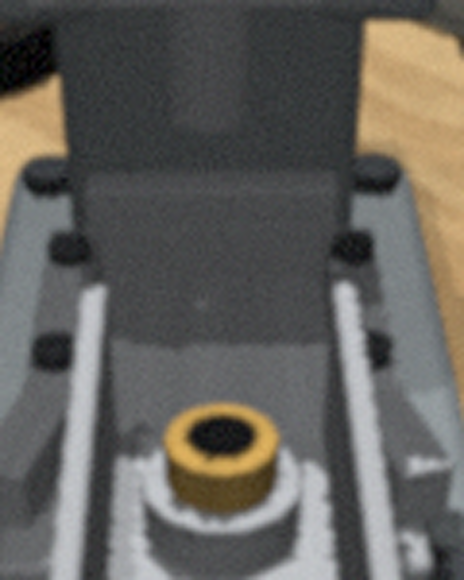

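Run:
```python
from pl import *
e=pickle.load(open("t.pkl","rb"));c=e["wrist"];s=e["s"];f=3.86667
print(c["tool_from_camera"][:3,3])
for u,v in [(52,350),(68,248),(353,247),(46,176),(376,175)]:
    w=onz(c,190+u/f,20+v/f,.052,s);print((u,v),"fp %.4f py %.4f"%((w-N)@fp,(w-N)@d2(145.5)))
```

```text
[-0.11949628 -0.00053814 -0.0776697 ]
(52, 350) fp -0.0190 py 0.0298
(68, 248) fp 0.0174 py 0.0293
(353, 247) fp 0.0168 py -0.0285
(46, 176) fp 0.0483 py 0.0363
(376, 175) fp 0.0477 py -0.0362
```

Request:
play_rows --deltas '[{"wx": 0, "wy": 0, "wz": 0, "x": 5, "y": 8.5, "z": 0, "fingers": 1}, {"wx": 0, "wy": 0, "wz": 0, "x": 11, "y": 17, "z": 0, "fingers": 1}, {"wx": 0, "wy": 0, "wz": 0, "x": 16.5, "y": 25, "z": 0, "fingers": 1}, {"wx": 0, "wy": 0, "wz": 0, "x": 16.5, "y": 25, "z": 0, "fingers": 1}]'

```text
time: 24.22
tool_pos: [0.5265, -0.0201, 0.0618]
tcp_rot: [2.511, 1.29, -0.672]
wrist_force: [0.1, -0.3, -3.6]
width: 0.504
```

```bash
python3 look.py u wrist; python3 meas.py u
```

```text
24.275 [-0.66   0.366  2.305  1.283  1.125 -1.047] [ 0.5265 -0.0205  0.0617] [[0.505, 0.813, -0.289], [0.703, -0.582, -0.408], [-0.5, 0.003, -0.866]] 0.5026984450949633 [-0.1 -0.4 -3.3]
bush 246.97 132.32 fp -0.0332 py 0.0003
h1 248.21 225.7 fp -0.0881 py 0.0004
h2 249.22 278.05 fp -0.1178 py 0.0004
TCP fp -0.1274 py -0.0002 bottom z 0.0433
u_c.png 3.8666666666666667
```

View pics/u_c.png

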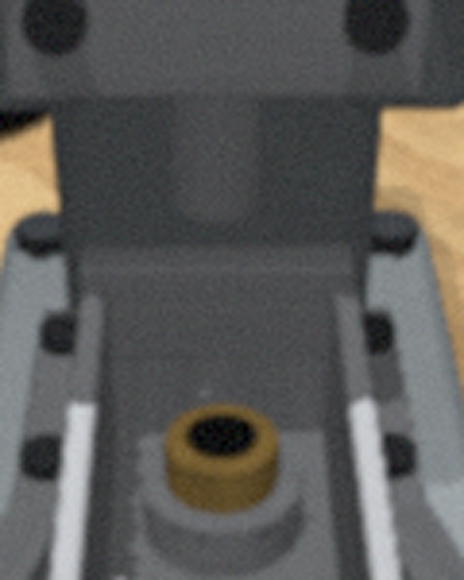

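Request:
play_rows --deltas '[{"wx": 0, "wy": 0, "wz": 0, "x": 4, "y": 6, "z": -1, "fingers": 1}, {"wx": 0, "wy": 0, "wz": 0, "x": 10, "y": 14.5, "z": -2, "fingers": 1}, {"wx": 0, "wy": 0, "wz": 0, "x": 16, "y": 23, "z": -2.5, "fingers": 1}, {"wx": 0, "wy": 0, "wz": 0, "x": 16, "y": 23, "z": -2.5, "fingers": 1}]'

```text
time: 24.78
tool_pos: [0.5432, 0.0028, 0.06]
tcp_rot: [2.512, 1.29, -0.669]
wrist_force: [1.8, 1.3, 0.6]
width: 0.501
```

```bash
python3 look.py v wrist; python3 meas.py v
```

```text
24.825 [-0.596  0.373  2.302  1.34   1.097 -1.044] [0.543  0.0026 0.06  ] [[0.506, 0.813, -0.288], [0.704, -0.582, -0.407], [-0.499, 0.003, -0.867]] 0.5022733711860902 [1.1 1.9 0.8]
bush 246.93 131.76 fp -0.0042 py -0.0005
h1 248.09 224.72 fp -0.0591 py -0.0003
h2 249.2 277.94 fp -0.0894 py -0.0003
TCP fp -0.0991 py -0.0010 bottom z 0.0415
v_c.png 3.8666666666666667
```

View pics/v_c.png

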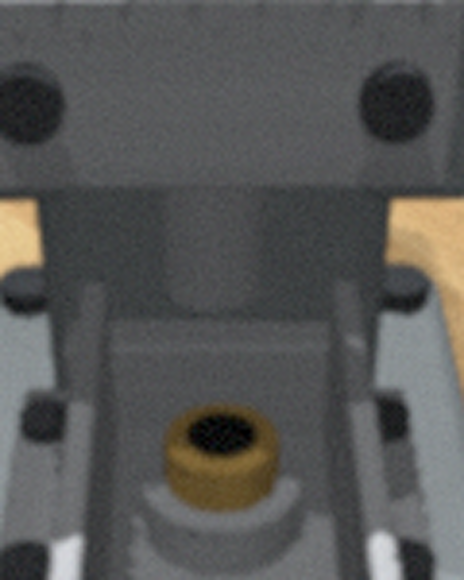

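Request:
play_rows --deltas '[{"wx": 0, "wy": 0, "wz": 0, "x": 1, "y": 1.6, "z": 0, "fingers": 1}, {"wx": 0, "wy": 0, "wz": 0, "x": 2, "y": 3, "z": 0, "fingers": 1}, {"wx": 0, "wy": 0, "wz": 0, "x": 2.5, "y": 3.6, "z": 0, "fingers": 1}]'

```text
time: 25.2
tool_pos: [0.5451, 0.0051, 0.06]
tcp_rot: [2.513, 1.288, -0.67]
wrist_force: [-5.8, -5.1, 6.5]
width: 0.505
```

Request:
play_rows --deltas '[{"wx": 0, "wy": 0, "wz": 0, "x": 0.8, "y": 1.2, "z": 0, "fingers": 1}, {"wx": 0, "wy": 0, "wz": 0, "x": 1.1, "y": 1.6, "z": 0, "fingers": 1}]'

```text
time: 25.45
tool_pos: [0.5461, 0.0066, 0.06]
tcp_rot: [2.513, 1.288, -0.67]
wrist_force: [-5.8, -4.6, 6.6]
width: 0.507
```

```bash
python3 look.py w wrist; python3 meas.py w
```

```text
25.5 [-0.584  0.373  2.301  1.35   1.091 -1.042] [0.5461 0.0067 0.06  ] [[0.507, 0.812, -0.289], [0.703, -0.583, -0.407], [-0.499, 0.003, -0.866]] 0.5057119131601634 [-4.2 -4.2  6.6]
bush 246.9 132.1 fp 0.0003 py -0.0008
h1 247.91 225.13 fp -0.0545 py -0.0005
h2 249.27 277.97 fp -0.0846 py -0.0007
TCP fp -0.0942 py -0.0012 bottom z 0.0415
w_c.png 3.8666666666666667
```

View pics/w_c.png

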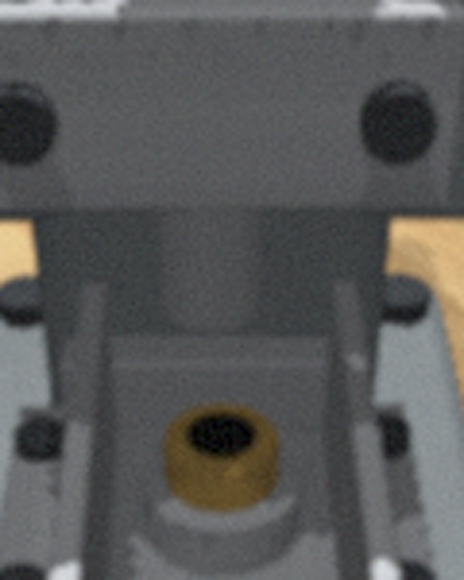

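Request:
play_rows --deltas '[{"wx": 0, "wy": 0, "wz": 0, "x": 0.6, "y": 0.8, "z": 0, "fingers": 1}, {"wx": 0, "wy": 0, "wz": 0, "x": 0.9, "y": 1.3, "z": 0, "fingers": 1}, {"wx": 0, "wy": 0, "wz": 0, "x": 0.9, "y": 1.3, "z": 0, "fingers": 1}]'

```text
time: 25.88
tool_pos: [0.5464, 0.0071, 0.06]
tcp_rot: [2.512, 1.287, -0.671]
wrist_force: [-15.0, -13.7, 11.9]
width: 0.507
```

Request:
play_rows --deltas '[{"wx": 0, "wy": 0, "wz": 0, "x": -0.4, "y": -0.6, "z": 0, "fingers": 1}, {"wx": 0, "wy": 0, "wz": 0, "x": -0.4, "y": -0.6, "z": 0, "fingers": -0.2}, {"wx": 0, "wy": 0, "wz": 0, "x": -0.4, "y": -0.6, "z": 0, "fingers": -0.4}, {"wx": 0, "wy": 0, "wz": 0, "x": -0.4, "y": -0.6, "z": 0, "fingers": -0.4}, {"wx": 0, "wy": 0, "wz": 0, "x": -0.4, "y": -0.6, "z": 0, "fingers": -0.4}]'

```text
time: 26.5
tool_pos: [0.5465, 0.008, 0.0591]
tcp_rot: [2.512, 1.289, -0.672]
wrist_force: [-0.1, 0.1, -0.7]
width: 0.701
```

```bash
python3 look.py x wrist; python3 meas.py x
```

```text
26.55 [-0.581  0.374  2.301  1.352  1.089 -1.042] [0.5466 0.0079 0.0591] [[0.506, 0.813, -0.29], [0.703, -0.583, -0.408], [-0.5, 0.003, -0.866]] 0.7046492758601374 [0.3 0.  0.4]
bush 246.99 132.27 fp 0.0013 py -0.0004
h1 248.78 225.83 fp -0.0537 py -0.0005
h2 250.45 279.01 fp -0.0838 py -0.0007
TCP fp -0.0929 py -0.0008 bottom z 0.0406
x_c.png 3.8666666666666667
```

View pics/x_wrist.png

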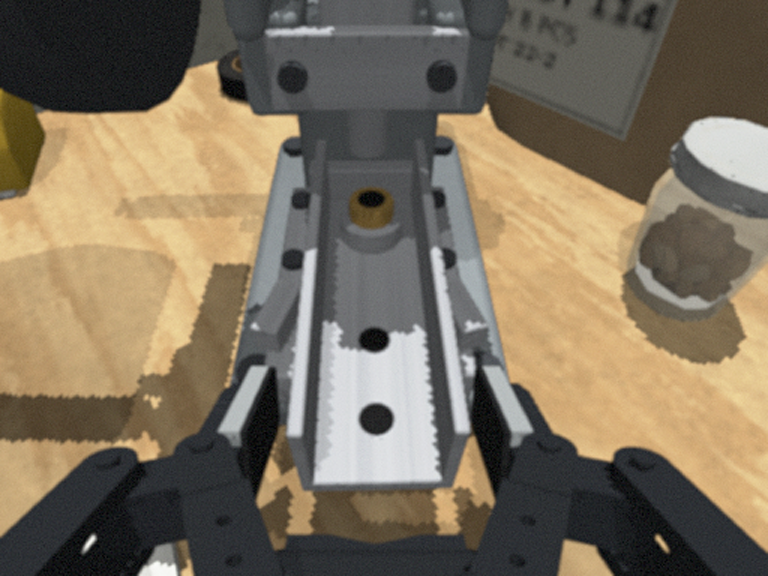

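Run:
```python
from pl import *
F=R.from_rotvec(monitor.read_state()['tcp_rot']).as_matrix();tf=F[:,0];yf=F[:,1]
G=lambda sx,z:N*[1,1,0]+sx*fp+[0,0,z]
py=d2(145.5)
H=N*[1,1,0]+.162*py
plan([(G(-.14,.058),tf,yf,.6),(G(-.38,.09),tf,yf),(G(-.44,.18),tf,yf),(G(-.42,.42),lean(45,55),yf),(np.array([.40,-.08,.48]),lean(20,55),d2(0)),(np.array([.43,.06,.46]),lean(0,55),d2(40)),(H+[0,0,.40],lean(0,0),fp),(H+[0,0,.30],lean(0,0),fp)])
```

```text
1 xyz -14 -20 0  w 0.0 0.0 -0.0 | [ 0.532 -0.012  0.059] [-0.64  0.37  2.3   1.31  1.11 -1.05] 
2 xyz -29 -40 0  w 0.0 0.0 -0.0 | [ 0.518 -0.032  0.06 ] [-0.69  0.37  2.31  1.26  1.14 -1.06] 
3 xyz -56 -80 7  w 0.0 0.0 0.0 | [ 0.49  -0.072  0.066] [-0.8   0.36  2.3   1.16  1.19 -1.06] 
4 xyz -83 -120 13  w 0.0 0.0 0.0 | [ 0.463 -0.112  0.072] [-0.91  0.36  2.28  1.07  1.24 -1.06] 
5 xyz -110 -159 20  w 0.0 0.0 0.0 | [ 0.436 -0.151  0.079] [-1.    0.36  2.25  0.99  1.3  -1.06] 
6 xyz -138 -199 26  w 0.0 0.0 0.0 | [ 0.409 -0.191  0.085] [-1.09  0.37  2.21  0.91  1.35 -1.07] 
7 xyz -165 -238 32  w 0.0 0.0 0.0 | [ 0.382 -0.23   0.092] [-1.18  0.39  2.16  0.84  1.41 -1.07] 
8 xyz -176 -255 62  w 0.0 0.0 0.0 | [ 0.37  -0.247  0.122] [-1.21  0.34  2.14  0.81  1.47 -1.04] 
9 xyz -187 -271 92  w 0.0 0.0 0.0 | [ 0.359 -0.263  0.152] [-1.24  0.31  2.11  0.78  1.53 -1.  ] 
10 xyz -199 -288 122  w 0.0 0.0 0.0 | [ 0.348 -0.28   0.182] [-1.27  0.28  2.08  0.76  1.59 -0.97] 
11 xyz -196 -284 170  w -2.4 1.8 0.1 | [ 0.35  -0.276  0.23 ] [-1.25  0.17  2.06  0.75  1.63 -0.88] 
12 xyz -194 -281 219  w -
[... 1189 characters left out ...]
.56] 
24 xyz -123 24 408  w -60.4 -0.8 59.7 | [0.424 0.032 0.467] [-0.04 -0.29  1.77  0.07  1.64 -0.58] 
25 xyz -117 52 404  w -64.1 -2.3 68.1 | [0.43  0.06  0.463] [ 0.08 -0.26  1.75 -0.    1.65 -0.62] 
26 xyz -105 91 384  w -64.6 -5.2 72.7 | [0.442 0.099 0.443] [ 0.17 -0.22  1.76  0.    1.6  -0.62] 
27 xyz -93 130 364  w -65.0 -8.2 77.3 | [0.453 0.138 0.423] [ 0.24 -0.18  1.76 -0.    1.56 -0.64] 
28 xyz -82 169 344  w -65.2 -11.3 81.9 | [0.465 0.177 0.403] [ 0.31 -0.13  1.76 -0.    1.52 -0.66] 
29 xyz -82 169 294  w -65.2 -11.3 81.9 | [0.465 0.177 0.353] [ 0.31 -0.12  1.84 -0.    1.43 -0.66] 
30 xyz -82 169 244  w -65.2 -11.3 81.9 | [0.465 0.177 0.303] [ 0.31 -0.11  1.91 -0.    1.34 -0.66]
```

Request:
play_rows --deltas '[{"wx": 0, "wy": 0, "wz": 0, "x": -14, "y": -20, "z": 0, "fingers": -0.4}, {"wx": 0, "wy": 0, "wz": 0, "x": -29, "y": -41, "z": 1, "fingers": -0.4}, {"wx": 0, "wy": 0, "wz": 0, "x": -56, "y": -80, "z": 7, "fingers": -0.4}, {"wx": 0, "wy": 0, "wz": 0, "x": -83, "y": -120, "z": 13, "fingers": -0.4}, {"wx": 0, "wy": 0, "wz": 0, "x": -110, "y": -159, "z": 20, "fingers": -0.4}, {"wx": 0, "wy": 0, "wz": 0, "x": -138, "y": -199, "z": 26, "fingers": -0.4}, {"wx": 0, "wy": 0, "wz": 0, "x": -165, "y": -238, "z": 32, "fingers": -0.4}, {"wx": 0, "wy": 0, "wz": 0, "x": -176, "y": -255, "z": 62, "fingers": -0.4}, {"wx": 0, "wy": 0, "wz": 0, "x": -187, "y": -271, "z": 92, "fingers": -0.4}, {"wx": 0, "wy": 0, "wz": 0, "x": -199, "y": -288, "z": 122, "fingers": -0.4}, {"wx": -2.4, "wy": 1.8, "wz": 0, "x": -196, "y": -284, "z": 170, "fingers": -0.4}, {"wx": -4.8, "wy": 3.6, "wz": 0, "x": -194, "y": -281, "z": 219, "fingers": -0.4}, {"wx": -7.2, "wy": 5.4, "wz": 0, "x": -192, "y": -278, "z": 267, "fingers": -0.4}, {"wx": -9.6, "wy": 7.2, "wz": 0, "x": -189, "y": -274, "z": 315, "fingers": -0.4}, {"wx": -12, "wy": 9, "wz": 0, "x": -187, "y": -271, "z": 363, "fingers": -0.4}, {"wx": -18.5, "wy": 8.2, "wz": 5.6, "x": -179, "y": -234, "z": 375, "fingers": -0.4}, {"wx": -24.9, "wy": 7.4, "wz": 10.8, "x": -171, "y": -198, "z": 387, "fingers": -0.4}, {"wx": -31.4, "wy": 6.6, "wz": 16.1, "x": -163, "y": -162, "z": 399, "fingers": -0.4}, {"wx": -37.8, "wy": 5.7, "wz": 21.4, "x": -155, "y": -125, "z": 412, "fingers": -0.4}, {"wx": -44.3, "wy": 4.7, "wz": 26.6, "x": -147, "y": -89, "z": 424, "fingers": -0.4}]'

```text
time: 29.05
tool_pos: [0.3994, -0.08, 0.4838]
tcp_rot: [1.521, 1.248, -0.93]
wrist_force: [0.5, -0.3, -0.0]
width: 0.702
```

```bash
python3 look.py y wrist
python3 - <<'E'
from pl import *
py=d2(145.5);H=N*[1,1,0]+.162*py
c=pickle.load(open('y.pkl','rb'))['wrist']
plan([(np.array([.43,.06,.46]),lean(0,55),d2(40)),(H+[0,0,.40],lean(0,0),fp),(H+[0,0,.33],lean(0,0),fp)])
E
```

```text
29.1 [-0.524 -0.379  1.83   0.35   1.649 -0.477] [ 0.4006 -0.0741  0.4878] [[0.201, 0.979, 0.017], [0.279, -0.041, -0.959], [-0.939, 0.197, -0.282]] 0.6992967330014626 [-0.2  3.3  3.6]
1 xyz 6 27 -5  w -4.0 1.1 8.1 | [ 0.406 -0.047  0.483] [-0.4  -0.37  1.82  0.28  1.64 -0.5 ] 
2 xyz 12 54 -10  w -7.9 2.2 16.1 | [ 0.412 -0.02   0.478] [-0.28 -0.35  1.8   0.21  1.64 -0.53] 
3 xyz 18 80 -15  w -11.9 3.3 24.2 | [0.418 0.006 0.473] [-0.15 -0.32  1.79  0.14  1.64 -0.56] 
4 xyz 24 107 -20  w -15.8 4.4 32.2 | [0.424 0.033 0.468] [-0.03 -0.29  1.77  0.07  1.64 -0.58] 
5 xyz 29 134 -25  w -19.8 5.4 40.3 | [0.43  0.06  0.463] [ 0.08 -0.26  1.75 -0.    1.65 -0.62] 
6 xyz 41 173 -45  w -20.1 4.6 45.4 | [0.442 0.099 0.443] [ 0.17 -0.22  1.76  0.    1.6  -0.62] 
7 xyz 53 212 -65  w -20.5 3.7 50.5 | [0.453 0.138 0.423] [ 0.24 -0.18  1.76 -0.    1.56 -0.64] 
8 xyz 64 251 -85  w -20.7 2.8 55.6 | [0.465 0.177 0.403] [ 0.31 -0.13  1.76 -0.    1.52 -0.66] 
9 xyz 64 251 -120  w -20.7 2.8 55.6 | [0.465 0.177 0.368] [ 0.31 -0.13  1.81 -0.    1.46 -0.66] 
10 xyz 64 251 -155  w -20.7 2.8 55.6 | [0.465 0.177 0.333] [ 0.31 -0.12  1.87 -0.    1.39 -0.66]
```

View pics/y_wrist.png

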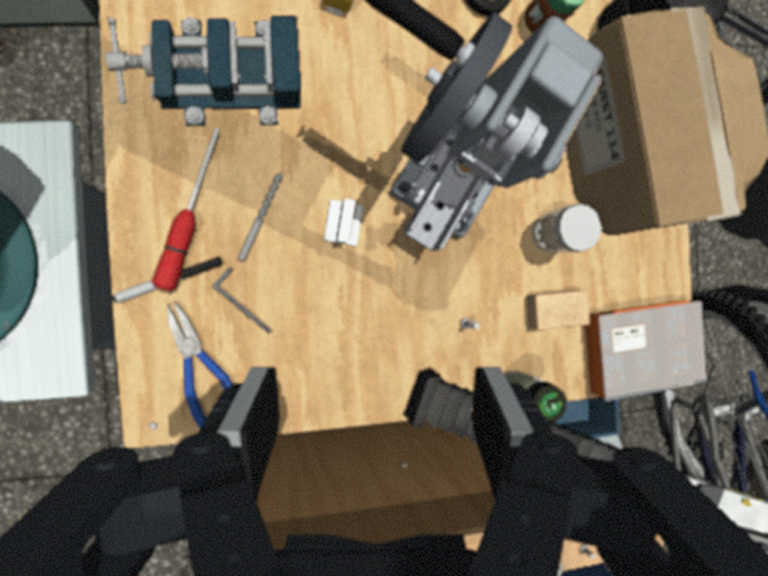

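Request:
play_rows --deltas '[{"wx": -4, "wy": 1.1, "wz": 8.1, "x": 6, "y": 27, "z": -5, "fingers": -1}, {"wx": -7.9, "wy": 2.2, "wz": 16.1, "x": 12, "y": 54, "z": -10, "fingers": -1}, {"wx": -11.9, "wy": 3.3, "wz": 24.2, "x": 18, "y": 80, "z": -15, "fingers": -1}, {"wx": -15.8, "wy": 4.4, "wz": 32.2, "x": 24, "y": 107, "z": -20, "fingers": -1}, {"wx": -19.8, "wy": 5.4, "wz": 40.3, "x": 29, "y": 134, "z": -25, "fingers": -1}, {"wx": -20.1, "wy": 4.6, "wz": 45.4, "x": 41, "y": 173, "z": -45, "fingers": -1}, {"wx": -20.5, "wy": 3.7, "wz": 50.5, "x": 53, "y": 212, "z": -65, "fingers": -1}, {"wx": -20.7, "wy": 2.8, "wz": 55.6, "x": 64, "y": 251, "z": -85, "fingers": -1}, {"wx": -20.7, "wy": 2.8, "wz": 55.6, "x": 64, "y": 251, "z": -120, "fingers": -1}, {"wx": -20.7, "wy": 2.8, "wz": 55.6, "x": 64, "y": 251, "z": -145, "fingers": -1}, {"wx": -20.7, "wy": 2.8, "wz": 55.6, "x": 64, "y": 251, "z": -145, "fingers": -1}]'

```text
time: 30.48
tool_pos: [0.4619, 0.1694, 0.3353]
tcp_rot: [0.481, 1.524, -0.49]
wrist_force: [-0.4, 0.6, 0.4]
width: 0.996
```

```bash
python3 look.py z wrist
python3 - <<'E'
from pl import *
py=d2(145.5);H=N*[1,1,0]+.162*py
e=pickle.load(open('z.pkl','rb'));c=e['wrist'];s=e['s']
print("TCP fp %.4f py %.4f"%((s['tool_pos']-N)@fp,(s['tool_pos']-N)@py))
plan([(H+[0,0,.247],lean(0,0),fp,.5)])
E
```

```text
30.525 [ 3.010e-01 -1.240e-01  1.864e+00 -1.000e-03  1.408e+00 -6.500e-01] [0.4629 0.1696 0.3373] [[-0.006, 0.581, 0.814], [-0.002, 0.814, -0.581], [-1.0, -0.006, -0.004]] 1.0003845032622751 [0.4 0.9 0.8]
TCP fp -0.0078 py 0.1604
1 xyz 1 2 -22  w 0.0 -0.1 0.3 | [0.463 0.171 0.315] [ 0.3  -0.11  1.89 -0.    1.37 -0.65] 
2 xyz 1 4 -44  w 0.1 -0.2 0.5 | [0.464 0.173 0.294] [ 0.31 -0.1   1.92 -0.    1.32 -0.65] 
3 xyz 2 5 -65  w 0.1 -0.3 0.8 | [0.464 0.175 0.272] [ 0.31 -0.09  1.95 -0.    1.28 -0.65] 
4 xyz 2 7 -87  w 0.1 -0.3 1.0 | [0.465 0.177 0.25 ] [ 0.31 -0.07  1.98 -0.    1.24 -0.66]
```

View pics/z_wrist.png

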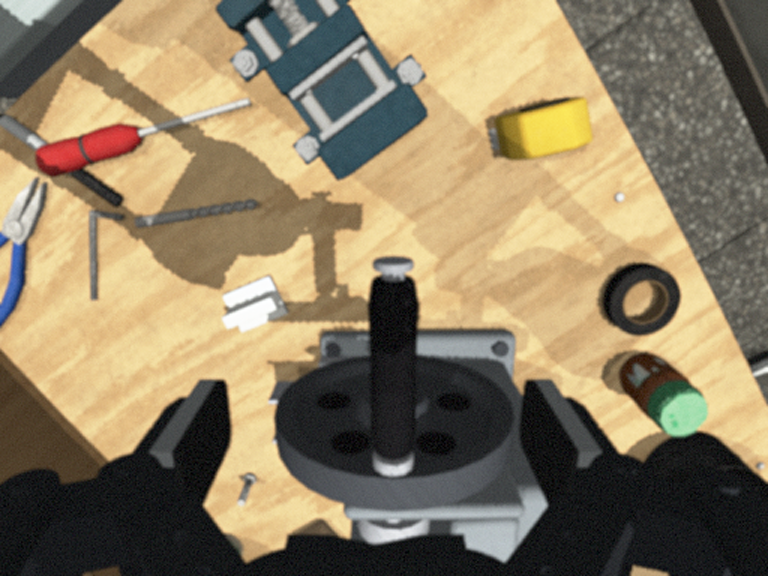

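Run:
```python
from pl import *
py=d2(145.5)
e=pickle.load(open('z.pkl','rb'));c=e['wrist'];s=e['s']
for u,v in [(395,300),(371,360),(416,360),(393,400),(371,420),(414,420),(395,278),(393,460)]:
    w=onz(c,u/1.5,v/1.5,.248,s);print((u,v),"fp %.4f py %.4f"%((w-N)@fp,(w-N)@py))
print(c["tool_from_camera"][:3,3])
```

```text
(395, 300) fp 0.0014 py 0.1674
(371, 360) fp -0.0096 py 0.1389
(416, 360) fp 0.0108 py 0.1386
(393, 400) fp 0.0003 py 0.1183
(371, 420) fp -0.0102 py 0.1078
(414, 420) fp 0.0101 py 0.1075
(395, 278) fp 0.0015 py 0.1773
(393, 460) fp 0.0001 py 0.0852
[-0.12031235  0.00110953 -0.07790244]
```

Request:
play_rows --deltas '[{"wx": 0, "wy": 0, "wz": 0.5, "x": 1, "y": 3, "z": -22, "fingers": -1}, {"wx": 0, "wy": 0, "wz": 1, "x": 2, "y": 7, "z": -44, "fingers": -1}, {"wx": 0, "wy": 0, "wz": 1, "x": 2, "y": 7.5, "z": -65, "fingers": -1}, {"wx": 0, "wy": 0, "wz": 1, "x": 2, "y": 7.5, "z": -88, "fingers": -1}, {"wx": 0, "wy": 0, "wz": 1, "x": 2, "y": 7.5, "z": -88, "fingers": -1}]'

```text
time: 31.15
tool_pos: [0.4652, 0.1769, 0.2501]
tcp_rot: [0.469, 1.523, -0.475]
wrist_force: [0.5, 0.4, 0.3]
width: 1.002
```

```bash
python3 look.py aa wrist
python3 - <<'E'
from pl import *
py=d2(145.5);s=monitor.read_state()
print("TCP fp %.4f py %.4f"%((s['tool_pos']-N)@fp,(s['tool_pos']-N)@py))
E
```

```text
31.2 [ 3.140e-01 -7.000e-02  1.973e+00 -1.000e-03  1.243e+00 -6.540e-01] [0.4659 0.1772 0.2513] [[-0.003, 0.567, 0.824], [-0.002, 0.824, -0.567], [-1.0, -0.003, -0.001]] 1.001880336036046 [-0.1  0.1 -0.1]
TCP fp 0.0009 py 0.1615
```

View pics/aa_wrist.png

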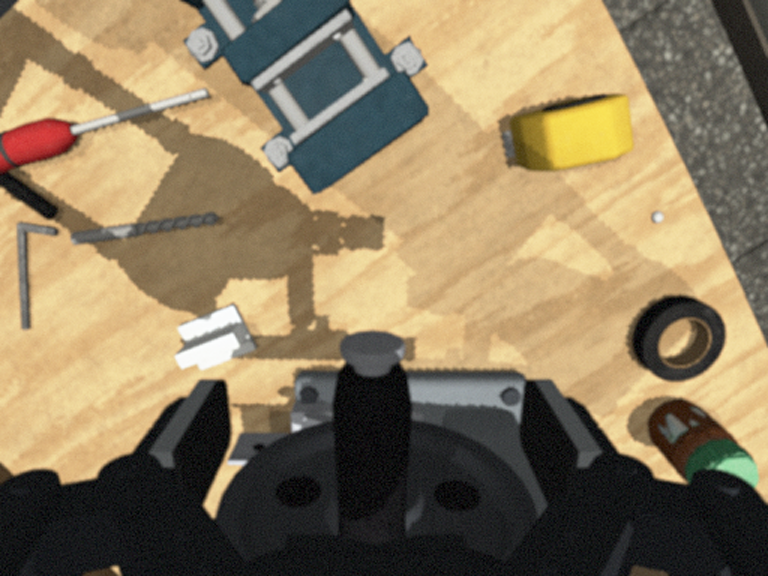

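Handle centred between the fingers (x≈371 against 375). Closing at 40 N.

Request:
play_rows --deltas '[{"wx": 0, "wy": 0, "wz": 0, "x": 0, "y": 0, "z": -3, "fingers": 0}, {"wx": 0, "wy": 0, "wz": 0, "x": 0, "y": 0, "z": -4, "fingers": 0.3}, {"wx": 0, "wy": 0, "wz": 0, "x": 0, "y": 0, "z": -4, "fingers": 0.4}, {"wx": 0, "wy": 0, "wz": 0, "x": 0, "y": 0, "z": -4, "fingers": 1}, {"wx": 0, "wy": 0, "wz": 0, "x": 0, "y": 0, "z": -4, "fingers": 1}, {"wx": 0, "wy": 0, "wz": 0, "x": 0, "y": 0, "z": -4, "fingers": 1}]' --grip_force 45

```text
time: 31.95
tool_pos: [0.4657, 0.1772, 0.2468]
tcp_rot: [0.47, 1.521, -0.474]
wrist_force: [-0.9, -1.4, 3.1]
width: 0.246
```

```bash
python3 look.py ab
python3 - <<'E'
from pl import *
py=d2(145.5);s=monitor.read_state()
print("TCP fp %.4f py %.4f"%((s['tool_pos']-N)@fp,(s['tool_pos']-N)@py), s['wrist_force'])
# IK along the circle
q=s['q'];R0=R.from_rotvec(s['tcp_rot']).as_matrix();p0=s['tool_pos']
for a in range(0,361,30):
    r=np.radians(a);p=p0+.06*(np.sin(r)*fp+(np.cos(r)-1)*np.array([0,0,1]))
    q,c=ik(p,R0,q);print(a,((p-p0)*1000).round(1),q.round(2),"%.0e"%c)
E
```

```text
31.95 [ 3.140e-01 -6.800e-02  1.978e+00 -1.000e-03  1.234e+00 -6.540e-01] [0.4657 0.1772 0.2468] [[-0.003, 0.566, 0.824], [-0.002, 0.824, -0.566], [-1.0, -0.003, -0.001]] 0.24584137909606385 [-0.9 -1.4  3.1]
TCP fp 0.0008 py 0.1617 [-0.88131922 -1.36285391  3.13477445]
0 [0. 0. 0.] [ 0.31 -0.07  1.98 -0.    1.23 -0.65] 4e-26
30 [17.  24.7 -8. ] [ 0.35 -0.01  1.94 -0.    1.22 -0.62] 9e-19
60 [ 29.4  42.8 -30. ] [ 0.37  0.04  1.93 -0.    1.18 -0.6 ] 7e-20
90 [ 34.   49.4 -60. ] [ 0.38  0.08  1.94 -0.    1.12 -0.59] 3e-18
120 [ 29.4  42.8 -90. ] [ 0.37  0.1   1.99 -0.    1.06 -0.6 ] 4e-27
150 [  17.    24.7 -112. ] [ 0.35  0.09  2.04 -0.    1.02 -0.62] 1e-23
180 [   0.    0. -120.] [ 0.31  0.05  2.1  -0.    1.   -0.65] 6e-24
210 [ -17.   -24.7 -112. ] [ 0.28 -0.01  2.14 -0.    1.01 -0.69] 2e-29
240 [-29.4 -42.8 -90. ] [ 0.25 -0.07  2.15 -0.    1.06 -0.72] 1e-30
270 [-34.  -49.4 -60. ] [ 0.23 -0.11  2.14 -0.    1.12 -0.73] 8e-31
300 [-29.4 -42.8 -30. ] [ 0.25 -0.13  2.09 -0.    1.18 -0.72] 2e-18
330 [-17.  -24.7  -8. ] [ 0.28 -0.11  2.03 -0.    1.22 -0.69] 2e-30
360 [0. 0. 0.] [ 0.31 -0.07  1.98 -0.    1.23 -0.65] 2e-31
```

Request:
play_rows --deltas '[{"wx": 0, "wy": 0, "wz": 0, "x": 4, "y": 6, "z": -0.5, "fingers": 1}, {"wx": 0, "wy": 0, "wz": 0, "x": 8.8, "y": 12.8, "z": -2, "fingers": 1}, {"wx": 0, "wy": 0, "wz": 0, "x": 17, "y": 24.7, "z": -8, "fingers": 1}, {"wx": 0, "wy": 0, "wz": 0, "x": 24, "y": 35, "z": -17.6, "fingers": 1}, {"wx": 0, "wy": 0, "wz": 0, "x": 29.4, "y": 42.8, "z": -30, "fingers": 1}]'

```text
time: 32.58
tool_pos: [0.496, 0.2208, 0.2153]
tcp_rot: [0.469, 1.52, -0.473]
wrist_force: [0.7, -4.2, -0.2]
width: 0.244
```

Request:
play_rows --deltas '[{"wx": 0, "wy": 0, "wz": 0, "x": 3.4, "y": 5, "z": -14.5, "fingers": 1}, {"wx": 0, "wy": 0, "wz": 0, "x": 4.6, "y": 6.6, "z": -30, "fingers": 1}, {"wx": 0, "wy": 0, "wz": 0, "x": 4.6, "y": 6.6, "z": -30, "fingers": 1}]'

```text
time: 32.95
tool_pos: [0.4999, 0.2265, 0.1835]
tcp_rot: [0.469, 1.521, -0.474]
wrist_force: [7.3, -0.3, -3.4]
width: 0.244
```

```bash
python3 look.py ac wrist
python3 - <<'E'
from pl import *
py=d2(145.5);s=monitor.read_state()
print("TCP fp %.4f py %.4f"%((s['tool_pos']-N)@fp,(s['tool_pos']-N)@py), s['wrist_force']@fp,s['wrist_force'])
E
```

```text
33.0 [ 3.810e-01  8.300e-02  1.947e+00 -1.000e-03  1.115e+00 -5.880e-01] [0.4999 0.2265 0.184 ] [[-0.003, 0.566, 0.824], [-0.002, 0.824, -0.566], [-1.0, -0.003, -0.001]] 0.2446167569957742 [ 5.8 -0.9 -4.1]
TCP fp 0.0608 py 0.1614 2.512085334761178 [ 5.76667322 -0.91514425 -4.10923184]
```

View pics/ac_wrist.png

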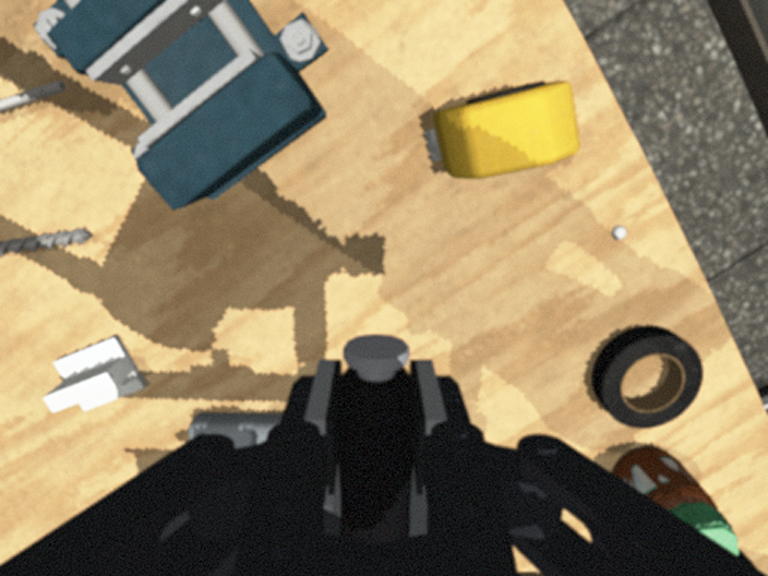

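Request:
play_rows --deltas '[{"wx": 0, "wy": 0, "wz": 0, "x": -1.2, "y": -1.7, "z": -15.5, "fingers": 1}, {"wx": 0, "wy": 0, "wz": 0, "x": -4.6, "y": -6.6, "z": -30, "fingers": 1}, {"wx": 0, "wy": 0, "wz": 0, "x": -10, "y": -14.5, "z": -42.4, "fingers": 1}, {"wx": 0, "wy": 0, "wz": 0, "x": -17, "y": -24.7, "z": -52, "fingers": 1}]'

```text
time: 33.5
tool_pos: [0.4825, 0.2014, 0.1341]
tcp_rot: [0.47, 1.521, -0.474]
wrist_force: [-1.8, -4.7, 16.2]
width: 0.249
```

Request:
play_rows --deltas '[{"wx": 0, "wy": 0, "wz": 0, "x": -8.2, "y": -12, "z": -6, "fingers": 1}, {"wx": 0, "wy": 0, "wz": 0, "x": -17, "y": -24.7, "z": -8, "fingers": 1}, {"wx": 0, "wy": 0, "wz": 0, "x": -17, "y": -24.7, "z": -8, "fingers": 1}]'

```text
time: 33.88
tool_pos: [0.466, 0.1778, 0.1268]
tcp_rot: [0.472, 1.519, -0.472]
wrist_force: [1.9, 0.7, 5.6]
width: 0.25
```

```bash
python3 look.py ad wrist
python3 - <<'E'
from pl import *
py=d2(145.5);s=monitor.read_state()
print("TCP fp %.4f py %.4f"%((s['tool_pos']-N)@fp,(s['tool_pos']-N)@py), s['wrist_force']@fp,s['wrist_force'])
E
```

```text
33.925 [ 0.314  0.049  2.1    0.     0.993 -0.654] [0.466  0.1778 0.1268] [[-0.001, 0.567, 0.824], [0.0, 0.824, -0.567], [-1.0, -0.0, -0.001]] 0.24522101498988902 [ 2.3 -0.1  6.3]
TCP fp 0.0014 py 0.1617 1.231426384263554 [ 2.32609333 -0.10445898  6.34275341]
```

View pics/ad_wrist.png

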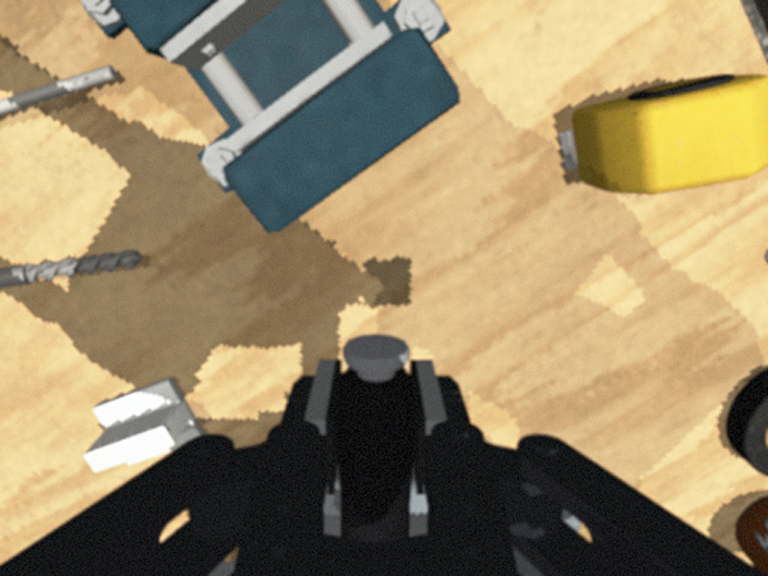

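Request:
play_rows --deltas '[{"wx": 0, "wy": 0, "wz": 0, "x": -8.8, "y": -12.8, "z": 2, "fingers": 1}, {"wx": 0, "wy": 0, "wz": 0, "x": -17, "y": -24.7, "z": 8, "fingers": 1}, {"wx": 0, "wy": 0, "wz": 0, "x": -24, "y": -35, "z": 17.6, "fingers": 1}, {"wx": 0, "wy": 0, "wz": 0, "x": -29.4, "y": -42.8, "z": 30, "fingers": 1}, {"wx": 0, "wy": 0, "wz": 0, "x": -32.8, "y": -47.8, "z": 44.5, "fingers": 1}, {"wx": 0, "wy": 0, "wz": 0, "x": -34, "y": -49.4, "z": 60, "fingers": 1}]'

```text
time: 34.67
tool_pos: [0.4314, 0.128, 0.1855]
tcp_rot: [0.471, 1.521, -0.473]
wrist_force: [7.8, 3.6, -4.5]
width: 0.249
```

Request:
play_rows --deltas '[{"wx": 0, "wy": 0, "wz": 0, "x": 1.2, "y": 1.6, "z": 15.5, "fingers": 1}, {"wx": 0, "wy": 0, "wz": 0, "x": 4.6, "y": 6.6, "z": 30, "fingers": 1}, {"wx": 0, "wy": 0, "wz": 0, "x": 10, "y": 14.4, "z": 42.4, "fingers": 1}, {"wx": 0, "wy": 0, "wz": 0, "x": 17, "y": 24.7, "z": 52, "fingers": 1}, {"wx": 0, "wy": 0, "wz": 0, "x": 25.2, "y": 36.6, "z": 58, "fingers": 1}, {"wx": 0, "wy": 0, "wz": 0, "x": 33.5, "y": 48.9, "z": 60, "fingers": 1}, {"wx": 0, "wy": 0, "wz": 0, "x": 33.5, "y": 48.9, "z": 60, "fingers": 1}]'

```text
time: 35.55
tool_pos: [0.4658, 0.1774, 0.2467]
tcp_rot: [0.47, 1.52, -0.472]
wrist_force: [3.0, -0.5, 5.9]
width: 0.245
```

```bash
python3 look.py ae wrist side
python3 - <<'E'
from pl import *
py=d2(145.5);s=monitor.read_state()
print("TCP fp %.4f py %.4f"%((s['tool_pos']-N)@fp,(s['tool_pos']-N)@py), s['wrist_force']@fp,s['wrist_force'])
E
```

```text
35.65 [ 0.314 -0.069  1.98  -0.     1.232 -0.655] [0.4655 0.177  0.2467] [[-0.001, 0.566, 0.824], [-0.001, 0.824, -0.566], [-1.0, -0.001, -0.001]] 0.24379678916688294 [ 2.5 -0.   6.4]
TCP fp 0.0005 py 0.1617 1.3906328900291005 [ 2.46169325e+00 -4.47203722e-03  6.40602245e+00]
```

View pics/ae_wrist.png

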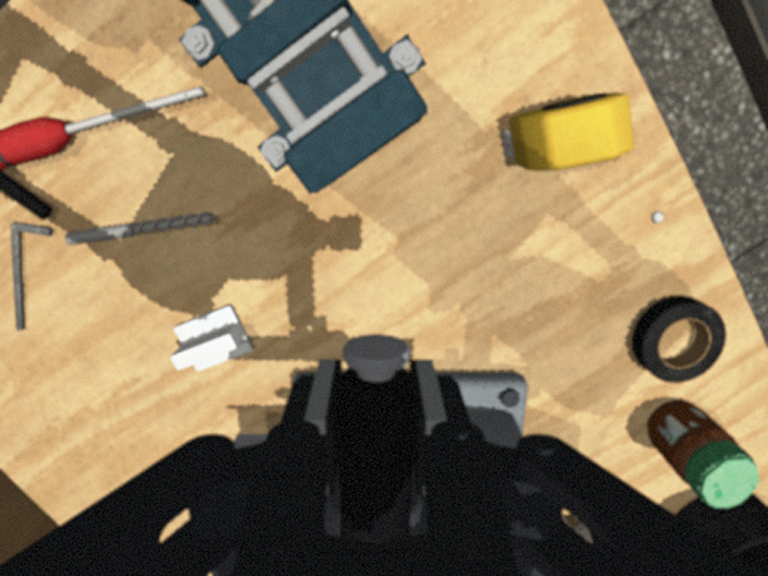

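View pics/ae_side.png

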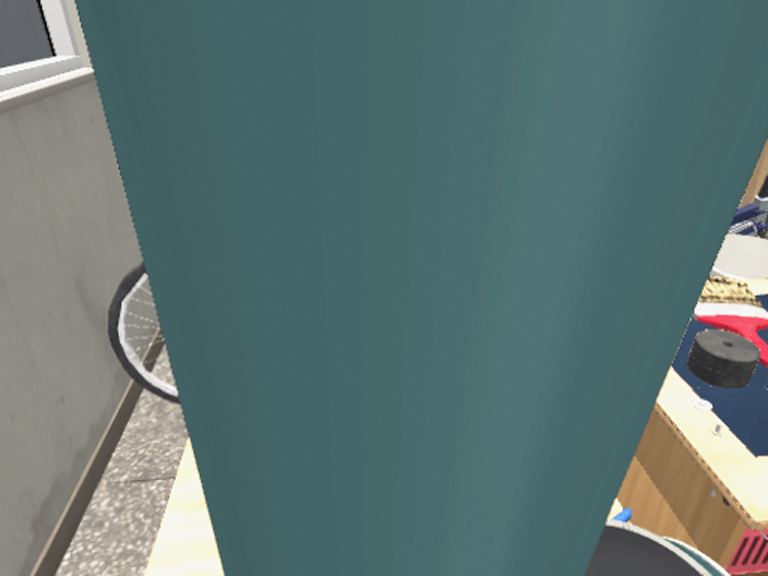

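Request:
play_rows --deltas '[{"wx": 0, "wy": 0, "wz": 0, "x": 0, "y": 0, "z": 0, "fingers": 0.4}, {"wx": 0, "wy": 0, "wz": 0, "x": 0, "y": 0, "z": 0, "fingers": 0}, {"wx": 0, "wy": 0, "wz": 0, "x": 0, "y": 0, "z": 0, "fingers": -0.6}, {"wx": 0, "wy": 0, "wz": 0, "x": 0, "y": 0, "z": 0, "fingers": -1}, {"wx": 0, "wy": 0, "wz": 0, "x": 0, "y": 0, "z": 20, "fingers": -1}, {"wx": 0, "wy": 0, "wz": 0, "x": 0, "y": 0, "z": 55, "fingers": -1}, {"wx": 0, "wy": 0, "wz": 0, "x": 0, "y": 0, "z": 100, "fingers": -1}, {"wx": 0, "wy": 0, "wz": 0, "x": 0, "y": 0, "z": 150, "fingers": -1}, {"wx": 0, "wy": 0, "wz": 0, "x": -5, "y": -7, "z": 200, "fingers": -1}, {"wx": 0, "wy": 0, "wz": 0, "x": -5, "y": -7, "z": 200, "fingers": -1}]'

```text
time: 36.9
tool_pos: [0.4614, 0.17, 0.452]
tcp_rot: [0.474, 1.513, -0.469]
wrist_force: [-1.1, -0.5, -0.1]
width: 0.998
```

```bash
python3 look.py af wrist
python3 - <<'E'
from pl import *
py=d2(145.5)
e=pickle.load(open('af.pkl','rb'));c=e['wrist'];s=e['s']
plan([(np.array([.43,.06,.46]),lean(0,55),d2(30)),(np.array([.43,-.06,.44]),lean(25,55),d2(-30)),(np.array([.44,-.10,.42]),lean(45,55),d2(-34.5))])
E
```

```text
36.95 [ 3.030e-01 -1.490e-01  1.688e+00 -1.000e-03  1.601e+00 -6.650e-01] [0.4608 0.1699 0.4489] [[0.002, 0.566, 0.824], [-0.0, 0.824, -0.566], [-1.0, 0.001, 0.001]] 1.0023334862794286 [ 0.   0.1 -0.6]
1 xyz -10 -37 5  w 0.0 0.0 -8.5 | [0.451 0.133 0.454] [ 0.23 -0.19  1.71 -0.    1.62 -0.59] 
2 xyz -21 -73 9  w 0.0 0.1 -17.0 | [0.44  0.097 0.458] [ 0.16 -0.23  1.74 -0.    1.63 -0.51] 
3 xyz -31 -110 14  w 0.0 0.1 -25.5 | [0.43  0.06  0.463] [ 0.08 -0.26  1.75  0.    1.65 -0.44] 
4 xyz -31 -127 11  w 3.8 0.6 -34.0 | [0.43  0.043 0.46 ] [-0.01 -0.27  1.77  0.06  1.63 -0.38] 
5 xyz -31 -145 8  w 7.6 1.1 -42.4 | [0.43  0.025 0.457] [-0.1  -0.29  1.79  0.13  1.62 -0.32] 
6 xyz -31 -162 5  w 11.4 1.7 -50.9 | [0.43  0.008 0.454] [-0.19 -0.3   1.81  0.19  1.61 -0.25] 
7 xyz -31 -179 3  w 15.3 2.2 -59.3 | [ 0.43  -0.009  0.451] [-0.27 -0.31  1.83  0.26  1.59 -0.19] 
8 xyz -31 -196 -0  w 19.3 2.8 -67.7 | [ 0.429 -0.026  0.449] [-0.36 -0.33  1.86  0.32  1.58 -0.13] 
9 xyz -31 -214 -3  w 23.3 3.3 -76.1 | [ 0.429 -0.044  0.446] [-0.44 -0.34  1.88  0.38  1.56 -0.06] 
10 xyz -31 -231 -6  w 27.3 3.9 -84.5 | [ 0.429 -0.061  0.443] [-0.52 -0.35  1.91  0.43  1.54  0.  ] 
11 xyz -28 -245 -13  w 34.5 5.5 -84.9 | [ 0.432 -0.075  0.436] [-0.63 -0.33  1.94  0.55  1.55 -0.09] 
12 xyz -25 -258 -20  w 41.8 7.1 -85.0 | [ 0.436 -0.088  0.429] [-0.73 -0.31  1.97  0.66  1.57 -0.18] 
13 xyz -22 -272 -27  w 49.1 8.8 -85.0 | [ 0.439 -0.102  0.422] [-0.82 -0.27  2.    0.76  1.6  -0.27]
```

View pics/af_wrist.png

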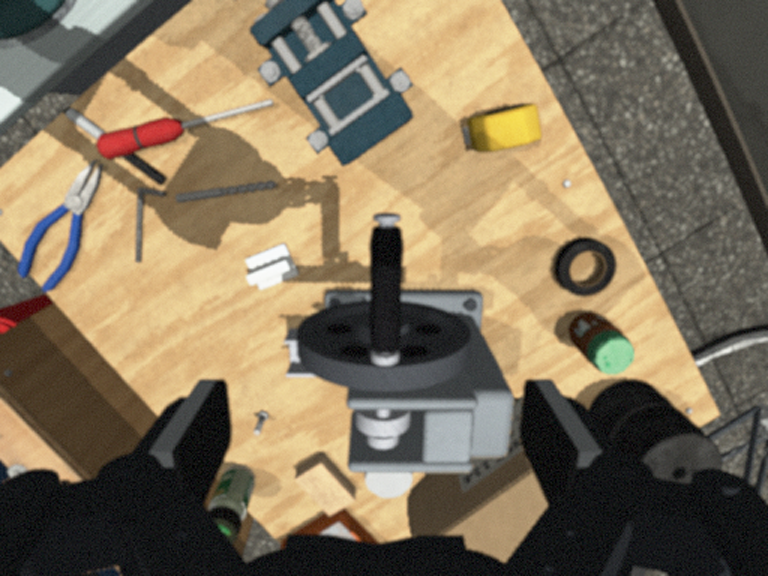

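Request:
play_rows --deltas '[{"wx": 0, "wy": 0, "wz": -8.5, "x": -10, "y": -37, "z": 5, "fingers": -1}, {"wx": 0, "wy": 0, "wz": -17, "x": -21, "y": -73, "z": 9, "fingers": -1}, {"wx": 0, "wy": 0, "wz": -25.5, "x": -31, "y": -110, "z": 14, "fingers": -1}, {"wx": 3.8, "wy": 0.6, "wz": -34, "x": -31, "y": -127, "z": 11, "fingers": -1}, {"wx": 7.6, "wy": 1.1, "wz": -42.4, "x": -31, "y": -145, "z": 8, "fingers": -1}, {"wx": 11.4, "wy": 1.7, "wz": -50.9, "x": -31, "y": -162, "z": 5, "fingers": -1}, {"wx": 15.3, "wy": 2.2, "wz": -59.3, "x": -31, "y": -179, "z": 3, "fingers": -1}, {"wx": 19.3, "wy": 2.8, "wz": -67.7, "x": -31, "y": -196, "z": 0, "fingers": -1}, {"wx": 23.3, "wy": 3.3, "wz": -76.1, "x": -31, "y": -214, "z": -3, "fingers": -1}, {"wx": 27.3, "wy": 3.9, "wz": -84.5, "x": -31, "y": -231, "z": -6, "fingers": -1}, {"wx": 34.5, "wy": 5.5, "wz": -84.9, "x": -28, "y": -245, "z": -13, "fingers": -1}, {"wx": 41.8, "wy": 7.1, "wz": -85, "x": -25, "y": -258, "z": -20, "fingers": -1}, {"wx": 49.1, "wy": 8.8, "wz": -85, "x": -22, "y": -272, "z": -27, "fingers": -1}, {"wx": 49.1, "wy": 8.8, "wz": -85, "x": -22, "y": -272, "z": -27, "fingers": -1}]'

```text
time: 38.7
tool_pos: [0.4368, -0.1031, 0.4149]
tcp_rot: [2.322, 1.219, -0.961]
wrist_force: [-0.2, 0.5, -0.8]
width: 1.003
```

```bash
python3 look.py ag wrist top
python3 - <<'E'
from h import *
c=pickle.load(open('ag.pkl','rb'))['wrist'];crop(c,200,350,60,300,'ag_c.png')
E
```

```text
38.8 [-0.82  -0.266  2.008  0.765  1.601 -0.273] [ 0.4378 -0.1021  0.4181] [[0.402, 0.823, -0.401], [0.585, -0.568, -0.58], [-0.705, -0.002, -0.709]] 1.0009442540636608 [ 0.9 -0.2 -0.3]
ag_c.png 2.4166666666666665
```

View pics/ag_wrist.png

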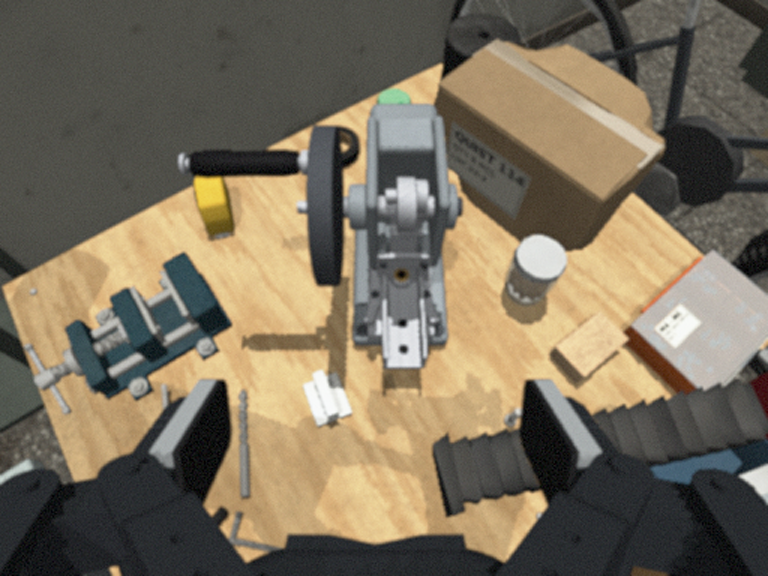

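View pics/ag_top.png

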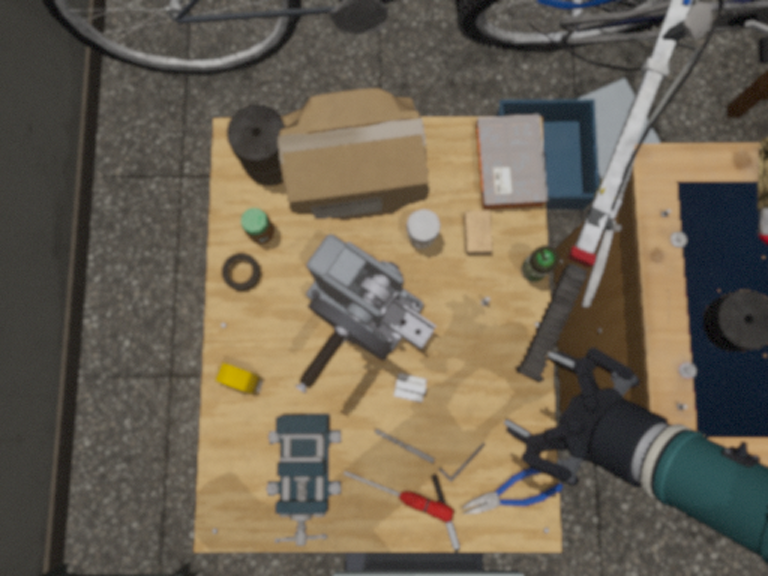

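Run:
```python
from pl import *
e=pickle.load(open('ag.pkl','rb'));c=e['wrist'];s=e['s'];py=d2(145.5)
crop(c,235,300,165,250,'ag_b.png')
W=cloud(c,s)
h=(W[...,2]>0.22)&(W[...,2]<0.27)
A=(W-N)@fp;B=(W-N)@py
for lo,hi in((.10,.13),(.13,.16),(.16,.175)):
    k=h&(B>lo)&(B<hi)&(abs(A)<.03);print(lo,k.sum(),"fp",A[k].min().round(4),A[k].max().round(4),"z95",np.percentile(W[k][:,2],95).round(4))
w=onz(c,402/1.5,273/1.5,.056,s);print("bush",(w-N)@fp,(w-N)@py)
u,v=402/1.5,273/1.5
for dv in range(-6,7,2): print([round(float(W[int(v)+dv,int(u)+du,2]),4) for du in range(-10,11,2)])
```

```text
ag_b.png 6.823529411764706
0.1 465 fp -0.0101 0.0109 z95 0.2561
0.13 441 fp -0.0104 0.0107 z95 0.2557
0.16 202 fp -0.0099 0.0079 z95 0.2557
bush 0.004869622671545848 -0.002861583044037239
[0.1252, 0.1268, 0.1257, 0.1253, 0.1258, 0.1255, 0.1254, 0.1264, 0.1266, 0.1254, 0.1258]
[0.12, 0.1197, 0.12, 0.1208, 0.1204, 0.1196, 0.119, 0.1211, 0.1218, 0.1196, 0.1181]
[0.0484, 0.0471, 0.0574, 0.06, 0.0601, 0.0594, 0.0593, 0.0574, 0.0476, 0.0488, 0.0715]
[0.0487, 0.0579, 0.0583, 0.0587, 0.0602, 0.0598, 0.0578, 0.0586, 0.0465, 0.0476, 0.0698]
[0.0481, 0.0563, 0.0579, 0.0587, 0.0595, 0.0587, 0.0588, 0.0587, 0.0576, 0.0482, 0.0667]
[0.0483, 0.0568, 0.0571, 0.0594, 0.0591, 0.059, 0.0594, 0.0588, 0.0563, 0.0463, 0.0646]
[0.0486, 0.0509, 0.0585, 0.0577, 0.0574, 0.0583, 0.0579, 0.0581, 0.0472, 0.0474, 0.0649]
```

View pics/ag_b.png

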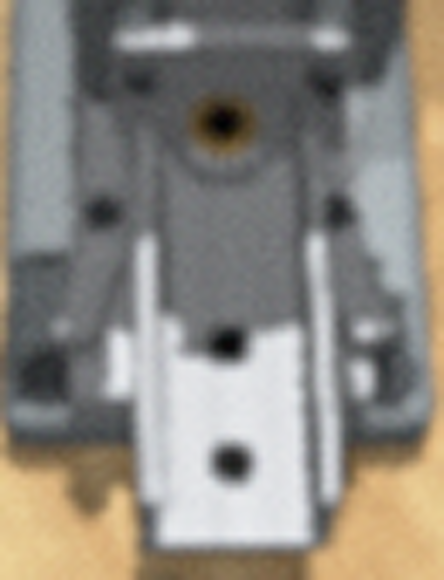

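Run:
```python
from pl import *
from workcell import eyes
py=d2(145.5)
acc=[]
for i in range(6):
    s=monitor.read_state();c=eyes.read_camera("wrist")
    W=cloud(c,s);f=c["frame"].astype(int)
    A=(W-N)@fp;B=(W-N)@py
    u0,v0=268,182
    yy,xx=np.mgrid[0:384,0:512];r=np.hypot(xx-u0,yy-v0)
    br=(f[...,0]-f[...,2]>35)&(r<8)
    web=(yy>205)&(yy<212)&(xx>262)&(xx<276)
    boss=(r<9)&(yy>188)&(yy<191)&(abs(xx-u0)<5)
    acc.append([np.median(W[m][:,2]) for m in(br,web,boss)]+[br.sum(),A[br].mean(),B[br].mean()])
print(np.array(acc).round(4)); print(np.mean(acc,0).round(4))
```

```text
[[ 5.74e-02  4.56e-02  5.60e-02  2.20e+01 -2.40e-03  1.00e-04]
 [ 5.77e-02  4.55e-02  5.59e-02  2.40e+01 -2.30e-03 -4.00e-04]
 [ 5.73e-02  4.58e-02  5.61e-02  2.30e+01 -2.40e-03 -1.10e-03]
 [ 5.81e-02  4.56e-02  5.63e-02  2.00e+01 -3.10e-03 -1.20e-03]
 [ 5.77e-02  4.54e-02  5.60e-02  1.90e+01 -3.20e-03  0.00e+00]
 [ 5.72e-02  4.54e-02       nan  2.20e+01 -2.30e-03 -4.00e-04]]
[ 5.76000e-02  4.56000e-02          nan  2.16667e+01 -2.60000e-03
 -5.00000e-04]
```

Run:
```python
from pl import *
tf=lean(60,55.5);yf=d2(-34.5)
G=lambda sx,z:N*[1,1,0]+sx*fp+[0,0,z]
plan([(G(-.36,.45),lean(50,55.5),yf),(G(-.44,.40),tf,yf),(G(-.44,.13),tf,yf),(G(-.22,.085),tf,yf)])
```

```text
1 xyz -15 -37 11  w 1.4 -0.9 -0.0 | [ 0.423 -0.139  0.431] [-0.91 -0.23  1.97  0.77  1.68 -0.34] 
2 xyz -30 -75 21  w 2.7 -1.7 -0.0 | [ 0.408 -0.176  0.441] [-1.   -0.19  1.93  0.77  1.75 -0.4 ] 
3 xyz -45 -112 32  w 4.1 -2.6 -0.0 | [ 0.393 -0.214  0.452] [-1.08 -0.14  1.88  0.78  1.81 -0.45] 
4 xyz -68 -145 7  w 8.2 -5.4 -0.0 | [ 0.371 -0.247  0.427] [-1.18 -0.06  1.9   0.8   1.86 -0.57] 
5 xyz -91 -178 -19  w 12.3 -8.3 -0.0 | [ 0.348 -0.28   0.402] [-1.26  0.03  1.9   0.81  1.9  -0.67] 
6 xyz -91 -178 -64  w 12.3 -8.3 -0.0 | [ 0.348 -0.28   0.357] [-1.26  0.07  1.95  0.79  1.84 -0.74] 
7 xyz -91 -178 -109  w 12.3 -8.3 -0.0 | [ 0.348 -0.28   0.312] [-1.26  0.11  1.99  0.77  1.78 -0.8 ] 
8 xyz -91 -178 -154  w 12.3 -8.3 -0.0 | [ 0.348 -0.28   0.266] [-1.26  0.16  2.02  0.76  1.72 -0.86] 
9 xyz -91 -178 -199  w 12.3 -8.3 -0.0 | [ 0.348 -0.28   0.222] [-1.26  0.22  2.05  0.75  1.65 -0.92] 
10 xyz -91 -178 -244  w 12.3 -8.3 -0.0 | [ 0.348 -0.28   0.177] [-1.26  0.29  2.07  0.75  1.59 -0.98] 
11 xyz -91 -178 -289  w 12.3 -8.3 -0.0 | [ 0.348 -0.28   0.132] [-1.26  0.37  2.08  0.75  1.53 -1.04] 
12 xyz -66 -142 -298  w 12.3 -8.3 -0.0 | [ 0.373 -0.243  0.123] [-1.2   0.35  2.13  0.8   1.47 -1.04] 
13 xyz -41 -106 -307  w 12.3 -8.3 -0.0 | [ 0.398 -0.207  0.114] [-1.12  0.33  2.18  0.86  1.42 -1.03] 
14 xyz -16 -69 -316  w 12.3 -8.3 -0.0 | [ 0.423 -0.171  0.105] [-1.05  0.33  2.22  0.93  1.36 -1.03] 
15 xyz 9 -33 -325  w 12.3 -8.3 -0.0 | [ 0.447 -0.135  0.096] [-0.96  0.32  2.25  1.    1.31 -1.02] 
16 xyz 34 3 -334  w 12.3 -8.3 -0.0 | [ 0.472 -0.098  0.087] [-0.87  0.33  2.27  1.07  1.25 -1.02]
```

Request:
play_rows --deltas '[{"wx": 1.4, "wy": -0.9, "wz": 0, "x": -15, "y": -37, "z": 11, "fingers": -0.4}, {"wx": 2.7, "wy": -1.7, "wz": 0, "x": -30, "y": -75, "z": 21, "fingers": -0.4}, {"wx": 4.1, "wy": -2.6, "wz": 0, "x": -45, "y": -112, "z": 32, "fingers": -0.4}, {"wx": 8.2, "wy": -5.4, "wz": 0, "x": -68, "y": -145, "z": 7, "fingers": -0.4}, {"wx": 12.3, "wy": -8.3, "wz": 0, "x": -91, "y": -178, "z": -19, "fingers": -0.4}, {"wx": 12.3, "wy": -8.3, "wz": 0, "x": -91, "y": -178, "z": -64, "fingers": -0.4}, {"wx": 12.3, "wy": -8.3, "wz": 0, "x": -91, "y": -178, "z": -109, "fingers": -0.4}, {"wx": 12.3, "wy": -8.3, "wz": 0, "x": -91, "y": -178, "z": -154, "fingers": -0.4}, {"wx": 12.3, "wy": -8.3, "wz": 0, "x": -91, "y": -178, "z": -199, "fingers": -0.4}, {"wx": 12.3, "wy": -8.3, "wz": 0, "x": -91, "y": -178, "z": -244, "fingers": -0.4}, {"wx": 12.3, "wy": -8.3, "wz": 0, "x": -91, "y": -178, "z": -289, "fingers": -0.4}, {"wx": 12.3, "wy": -8.3, "wz": 0, "x": -66, "y": -142, "z": -298, "fingers": -0.4}, {"wx": 12.3, "wy": -8.3, "wz": 0, "x": -41, "y": -106, "z": -307, "fingers": -0.4}, {"wx": 12.3, "wy": -8.3, "wz": 0, "x": -16, "y": -69, "z": -316, "fingers": -0.4}, {"wx": 12.3, "wy": -8.3, "wz": 0, "x": 9, "y": -33, "z": -325, "fingers": -0.4}, {"wx": 12.3, "wy": -8.3, "wz": 0, "x": 34, "y": 3, "z": -334, "fingers": -0.4}, {"wx": 12.3, "wy": -8.3, "wz": 0, "x": 34, "y": 3, "z": -334, "fingers": -0.4}]'

```text
time: 41.22
tool_pos: [0.4723, -0.0961, 0.085]
tcp_rot: [2.495, 1.321, -0.669]
wrist_force: [0.0, -0.8, 0.3]
width: 0.702
```

```bash
python3 look.py ah wrist
python3 - <<'E'
from pl import *
e=pickle.load(open('ah.pkl','rb'));c=e['wrist'];s=e['s'];crop(c,200,300,40,140,'ah_c.png')
E
```

```text
41.275 [-0.867  0.333  2.273  1.074  1.253 -1.025] [ 0.4724 -0.0977  0.0853] [[0.488, 0.826, -0.283], [0.715, -0.564, -0.412], [-0.5, -0.001, -0.866]] 0.7011083289186388 [-0.4 -0.6  0.2]
ah_c.png 5.8
```

View pics/ah_wrist.png

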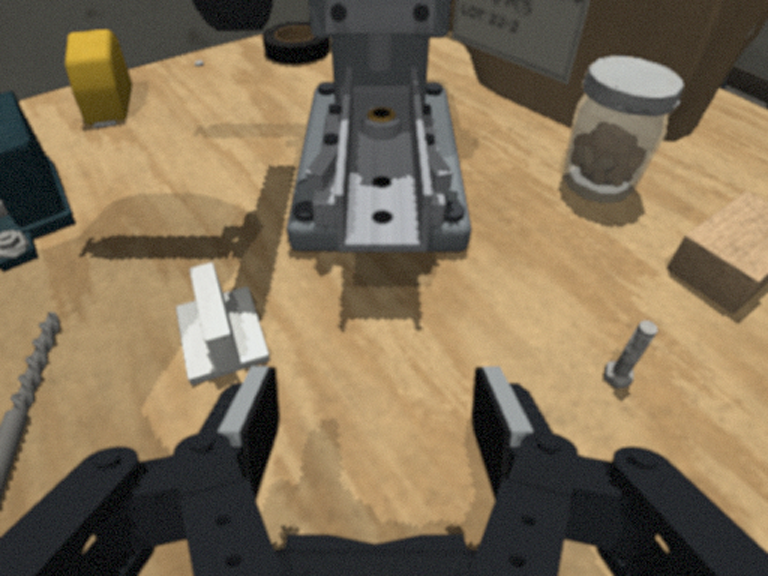

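View pics/ah_c.png

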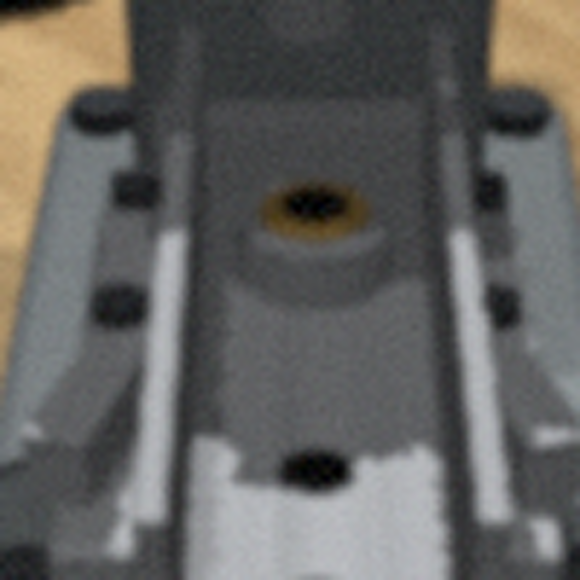

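Run:
```python
from pl import *
e=pickle.load(open('ah.pkl','rb'));c=e['wrist'];s=e['s']
cam=c2w(c,s)[:3,3];b=N+[0,0,.016]+0*fp;d=b-cam;print(cam,np.degrees(np.arcsin(-d[2]/np.linalg.norm(d))),np.linalg.norm(d))
# predicted pixel extents for bush at proud h
f=5.8
off=.001*fp
th=np.linspace(0,2*np.pi,73)
for h in (0,.001,.002,.003,.008):
    P=[]
    for zz in (0,h):
        P+= [proj(c,b+off+[0,0,zz]+.009*(np.cos(t)*fp+np.sin(t)*d2(145.5)),s) for t in th]
    P=(np.array(P)-[200,40])*f;print(h,P.min(0).round(0),P.max(0).round(0),"h/w %.3f"%((np.ptp(P[:,1]))/np.ptp(P[:,0])))
P=np.array([proj(c,b+off+.013*(np.cos(t)*fp+np.sin(t)*d2(145.5)),s) for t in th]);P=(P-[200,40])*f;print("boss",P.min(0),P.max(0))
crop(c,240,270,65,100,'ah_d.png')
```

```text
[ 0.43565673 -0.14946223  0.21197327] 28.65141946104128 0.32529698330987517
0 [252. 187.] [365. 243.] h/w 0.498
0.001 [252. 181.] [365. 243.] h/w 0.547
0.002 [252. 176.] [366. 243.] h/w 0.596
0.003 [252. 170.] [366. 243.] h/w 0.645
0.008 [251. 141.] [367. 243.] h/w 0.890
boss [226.96458816 175.11052031] [390.39090941 256.50007113]
ah_d.png 16.571428571428573
```

View pics/ah_d.png

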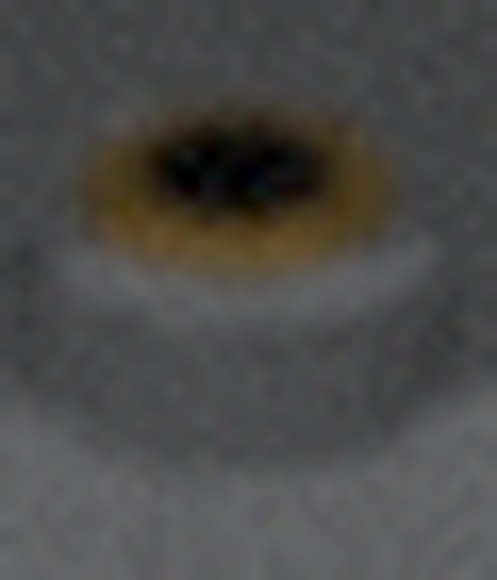

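Run:
```python
from pl import *
from workcell import eyes
Z=[];Fr=[]
for i in range(8):
    s=monitor.read_state();c=eyes.read_camera("wrist");W=cloud(c,s);Z.append(W[...,2]);Fr.append(c["frame"].astype(float));Wl=W
z=np.nanmean(Z,0);fr=np.mean(Fr,0)
pickle.dump((z,fr,c,s),open("avg.pkl","wb"))
A=(Wl-N)@fp
print("rows v, cols u 242..268; z mm")
for v in range(66,94): print(v,(z[v,242:268:2]*1000).round(1), "A %.1f"%(A[v,254]*1000), (fr[v,254]).round(0))
cv2.imwrite("pics/avg.png",cv2.resize(np.clip(fr[62:102,232:276]*1.5,0,255).astype(np.uint8)[:,:,::-1],None,fx=14,fy=14,interpolation=cv2.INTER_CUBIC))
```

```text
rows v, cols u 242..268; z mm
66 [52.6 52.5 52.8 52.6 52.3 52.8 52.6 52.8 52.8 52.9 52.7 52.6 52.7] A 26.5 [69. 70. 70.]
67 [51.6 51.5 51.5 51.5 51.4 51.8 51.5 51.6 51.5 51.7 51.5 51.7 51.8] A 26.6 [68. 69. 70.]
68 [50.4 50.5 50.6 50.5 50.6 50.6 50.5 50.5 50.4 50.5 50.6 50.7 50.4] A 26.3 [67. 68. 70.]
69 [49.3 49.4 50.2 53.9 54.3 50.2 49.8 49.5 49.4 49.3 49.5 49.7 49.4] A 26.2 [68. 66. 65.]
70 [48.4 54.4 56.2 56.4 57.2 57.1 56.1 55.4 48.2 48.4 48.5 48.7 48.4] A 11.6 [67. 61. 53.]
71 [54.2 56.  57.5 57.9 57.8 57.7 57.5 56.7 56.3 47.6 47.1 47.4 47.4] A 7.1 [60. 50. 36.]
72 [56.  57.6 58.  58.  58.  57.8 57.8 57.3 56.3 56.1 46.3 46.2 46.3] A 3.8 [40. 33. 18.]
73 [57.5 57.8 57.7 58.1 58.  57.9 58.  57.6 56.5 56.  48.8 46.4 46.3] A 1.5 [24. 18. 11.]
74 [57.4 57.9 58.  57.9 57.9 57.7 57.8 57.6 57.4 56.3 50.9 47.5 46.1] A 0.7 [21. 18.  9.]
75 [57.6 57.7 57.8 57.7 58.  57.9 57.7 57.5 57.2 56.3 56.  47.4 46.1] A -1.1 [40. 31. 17.]
76 [57.2 57.3 57.9 57.7 57.7 57.6 57.4 57.4 57.  56.  56.1 48.6 45.9] A -2.6 [60. 48. 24.]
77 [56.9 57.5 57.4 57.7 57.6 57.3 57.4 57.4 56.3 56.1 55.6 48.3 45.9] A -
[... 784 characters left out ...]
.  51.4 50.8 49.6 47.8 46.9 46.6] A -10.9 [74. 75. 77.]
87 [50.  50.5 51.2 51.1 51.2 51.1 51.1 50.2 49.9 48.5 47.2 46.5 46.5] A -10.4 [74. 75. 76.]
88 [48.9 49.5 50.1 50.2 50.  50.2 49.8 49.1 48.5 47.3 46.6 46.4 46.5] A -9.5 [72. 73. 76.]
89 [48.  48.2 49.1 49.2 49.1 49.3 48.9 48.2 47.6 46.8 46.7 46.7 46.5] A -10.6 [72. 74. 74.]
90 [46.7 47.6 48.2 47.9 48.  48.1 48.2 47.1 46.7 46.1 46.3 46.2 46.3] A -10.4 [74. 76. 76.]
91 [46.5 46.2 47.  46.8 47.1 47.  46.2 46.4 46.1 46.3 46.3 46.6 46.3] A -9.0 [80. 82. 84.]
92 [46.2 46.3 46.5 46.2 46.3 46.2 46.4 46.3 46.2 46.3 46.4 46.2 46. ] A -10.8 [89. 91. 93.]
93 [46.  46.  46.2 46.1 46.3 46.6 46.3 46.1 46.  46.3 46.2 46.2 46. ] A -14.1 [ 96.  97. 100.]
```

View pics/avg.png

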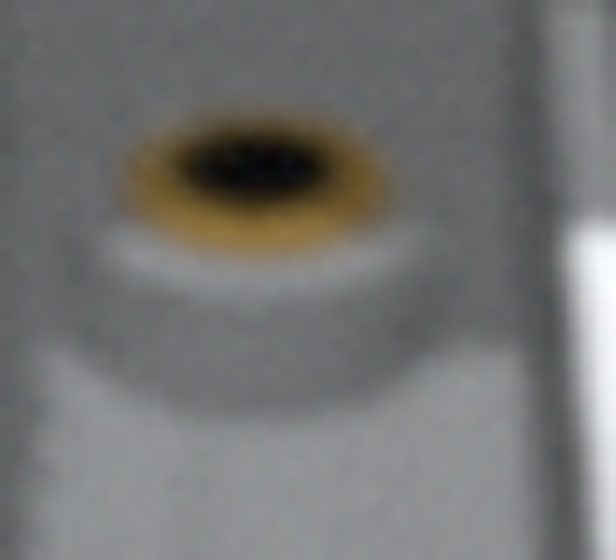

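Run:
```python
from pl import *
for tag in ("r","u","w","x"):
    e=pickle.load(open(tag+'.pkl','rb'));c=e['wrist'];s=e['s'];W=cloud(c,s);z=W[...,2]*1000
    print(tag,"col 243..251 rows")
    for v in list(range(124,160,2)): print(v,z[v,241:254:2].round(1))
    print("web",np.median(z[200:215,240:256]))
```

```text
r col 243..251 rows
124 [39.8 39.9 40.3 39.9 38.8 39.7 39.7]
126 [63.9 63.1 63.5 63.9 63.6 63.7 63.7]
128 [63.6 64.5 63.7 64.  64.2 63.2 62.8]
130 [63.9 63.7 64.  64.2 64.1 64.1 63.8]
132 [63.7 63.9 63.  64.2 64.1 64.1 63.7]
134 [63.9 63.5 63.8 63.6 63.2 64.2 64. ]
136 [64.  63.4 63.9 64.  64.2 63.5 64.5]
138 [63.8 63.7 63.7 63.9 63.7 64.  63.6]
140 [63.2 63.6 63.6 63.5 63.6 63.6 63.4]
142 [63.1 63.5 63.3 62.9 63.  64.2 62.6]
144 [61.1 61.6 62.4 62.5 62.7 61.3 61.3]
146 [60.  61.  61.1 60.8 61.3 60.2 59.8]
148 [58.1 59.  59.7 59.7 58.6 58.9 59. ]
150 [57.5 57.2 57.4 58.  58.  57.1 57.3]
152 [55.5 55.6 56.6 57.  55.9 55.1 55.8]
154 [55.9 55.2 55.2 56.3 55.7 55.7 56.3]
156 [55.7 55.6 55.9 54.7 55.6 55.4 55.8]
158 [55.  54.2 54.2 54.9 54.7 54.  55.4]
web nan
u col 243..251 rows
124 [39.3 38.4 39.  39.1 39.  39.7 39.8]
126 [65.7 65.9 65.3 65.1 65.5 65.4 65.2]
128 [65.5 66.1 65.1 65.9 65.9 65.4 65.1]
130 [66.3 65.3 65.7 66.1 64.9 65.3 66.3]
132 [65.7 66.2 65.5 66.1 65.8 65.9 65.4]
134 [65.8 65.9 65.7 65.3 66.  66.  65.8]
136 [65.4 65.1 64.9 65.3 65.5 65.6 65.6]
138 [65.  65.7 65.4 66.1 66
[... 1291 characters left out ...]
8 63.8 63.6 63.9 63.4]
128 [64.4 63.2 64.5 63.6 63.6 63.4 63.5]
130 [64.2 64.3 64.4 64.2 64.6 63.  63.6]
132 [63.7 63.6 63.9 64.5 63.8 63.5 64.5]
134 [63.6 64.  64.4 63.8 64.6 63.9 64.1]
136 [64.1 63.5 63.3 64.2 63.5 64.4 64.8]
138 [64.1 63.4 63.8 63.8 63.6 63.1 63.5]
140 [63.5 63.5 63.8 64.  63.3 64.3 63.1]
142 [63.  63.4 63.2 64.4 63.2 63.1 63. ]
144 [61.8 62.4 62.  61.7 62.8 61.7 62. ]
146 [60.  61.1 60.8 61.  60.9 60.3 59.3]
148 [59.3 59.  59.1 58.2 59.2 59.2 58.6]
150 [57.1 57.3 57.4 58.  58.1 56.9 57.3]
152 [55.4 55.9 55.9 56.  56.4 56.4 55.9]
154 [55.1 55.1 55.4 55.9 55.2 55.5 55.1]
156 [56.  55.5 55.4 55.9 56.4 55.7 55.4]
158 [55.2 54.8 54.8 54.4 54.5 54.9 54.8]
web 45.54202510017325
```

Run:
```python
from workcell import monitor, finish_job
s=monitor.read_state();print(s['time'],s['wrist_force'],s['joint_vel'].round(3),s['width'])
print(finish_job())
```

```text
41.675 [ 0.19356993 -0.48535435 -0.01787059] [0.002 0.    0.003 0.001 0.    0.001] 0.698685271744708
the job is handed in; nothing more can be done
None
```

I stood the bracket on its bush end, took it again by the tail, turned it open side up and slid it between the rails. It went in until the push force rose from about 7 N to about 20 N against the end stop. I then gripped the crank handle, turned the flywheel one full turn in the positive direction, let go, and handed the job in at about 41.7 s of the 72 s allowed.

**Last checks before handing in:**
- **Handle:** it stood upright, within about 1 mm of the ram axis along the press's x, with its top 256 mm above the bench.
- **Bracket:** it lay flat and right way up. The bush read within about 1 mm of the ram axis in the close view; a rougher, more distant view gave 2–5 mm, against a limit of 5 mm.
- **Bystanders:** all looked unmoved by eye in the wide views; I took no position readings of them. The bolt was not compared in the last top view.
- **Robot:** it was in free air with near-zero wrist force.

**Least certain check:** the bush did not measure fully flush. Depth readings put it about 1.5 mm proud, with about 6.7 mm of travel, against the limits of 1.8 mm and 6.2 mm. I believe it passes, but the margin is only a few tenths of a millimetre. I left it rather than turn the flywheel again.

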